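# Mix the tonics and pack the barber's case

## Robot

A 7-joint arm with a two-finger parallel gripper is mounted at the origin on the work surface. World frame = base frame: x ahead of the robot, y to its left, z up, the work surface at z = 0. Lengths are in mm, angles in degrees, forces in N, time in s.
With the tool pointing down it reaches from about 350 to 900 mm from the base axis. Payload 8.1 kg.
Tool frame: the origin (TCP) lies on the centre line of the jaws, within the pads' length; the fingertips stand 14 mm ahead of it and the grasp point (between the pads) lies 5 mm behind it; z points along the fingers, y is the direction in which the jaws open and shut (so a half turn about z gives the same grasp; the last joint's range is limited). The gripper opens to 92 mm and grips with 3 to 60 N. Pads are 19 mm wide; open, the fingers measure 130 mm over their backs; the gripper's body (75 mm by 190 mm) begins 47 mm behind the grasp point.
Start: joints at [-81.452, 24.895, 1.432, 90.138, -0.665, 64.973, -4.303], TCP at [155.744, 605.297, 240.742] pointing down, gripper open.
Joint ranges: [-149.89, 149.89], [-25.12, 119.58], [-72.63, 75.52], [4.76, 147.25], [-75.54, 255.54], [6.69, 114.76], [-157.13, 157.13]. Speed limits (degrees/s): [127.2, 127.2, 172.46, 172.46, 180, 180, 180].

## Interface

Orientations are given as a 3x3 rotation matrix whose columns are the frame's x, y, z axes.
In Python, from cell import bot gives the robot as it stands.
- The arm moves only by the tool play_rows, never from a script. Its argument "series" is a list of rows, each an object with "jaw": the gripper command: -1 is fully open, 1 is shut, values between are in proportion; "xyz": the shift along the tool's x, y, z in m, a list of three; "delta_rot": the turn, a rotation vector about the tool's x, y, z in rad, a list of three. In form: [{"jaw": jaw, "xyz": [dx, dy, dz], "delta_rot": [ax, ay, az]}, ...]. A call has exactly 5 rows; each row shifts and turns the commanded pose from where the row before left it, along the tool's axes as they then stand; what a row does not reach is not made up. A row lasts 1/10 s, in which the tool goes at most 50 mm and 8.59 degrees, less where a joint would pass 70% of its speed; a pose out of reach is approached as far as the arm can. A call with a gripper value outside its range is refused whole. The fingers move at their own pace and stop on an object; "squeeze" is the grip in N (left out, the last holds). Time passes only in rows, so rows that do not move let the fingers close, or fill a call up. It gives the time, the measured TCP pose, the force and the opening at its end, in the units of the state.
- bot.get_state(): the state, without advancing time (a new reading comes with each control period).
- bot.get_image(name): name is "scene" or "top" or "wrist"; returns a dict with "image" (384x512x3 uint8, red, green, blue), "range_z" (384x512 float32, mm along the optical axis (not along the pixel's ray), 0 where there is no reading), "vfov" (degrees; the focal length in pixels is half the picture's height over the tangent of half this angle, whatever the lens; pixels are square), "cx", "cy" (the principal point, pixels), "view" (4x4, takes a point from world to camera coordinates). Camera axes: x right, y up, looking along -z (the intrinsics and any distortion apply to the point x, -y, -z); pixel columns grow to the right and rows downward; lengths in mm; the calibration is good to about 2 mm. The wrist camera is an equidistant fisheye: a pixel r from the principal point sees the ray r / f radians off the axis. A picture is of the moment at which its call begins.
- bot.close_job(): hands the job in, once; it reports no verdict.
The state is a dict: "t": time; "q": joint angles; "joint_vel": joint speeds; "effort": joint torques, N m; "position": TCP position; "eef_rot": TCP orientation; "wrist_force": force on the tool from outside, world axes, zero at the start; "ft_torque": the same for the moment, N m; "gripper_width": opening from 0.0 (shut) to 1.0 (fully open).
Only numpy, scipy, OpenCV 4.12 (cv2) and the standard library are available. Lean on these libraries where they do the work, as an engineer would, in place of code of your own. Each camera call takes 0.05 s, during which the arm holds its last target.

## Task

Pack the barber's case: working along the row on the rubber mat from your left to your right, turn each amber tonic bottle upside down, hold it neck down for two seconds to mix it, and stand it upright in the empty back bay of the open case; they are glass, so do not drop them. Lay the pomade tins, right way up and side by side, in the empty tray in front of the bay; then shut the lid completely, and after that swing the brass hasp on its front fully down over the catch. Leave the other things where they are.

Things in the scene. Friction and masses are not known exactly. Their poses are not given: they have to be found in the camera images.
- flask_1_mid (a point): closed amber bottle, 122 mm tall, about 0.25 kg: 54 mm in diameter up to 86 mm from its foot, then a shoulder; black cap 32 mm in diameter from 101 mm up; this point is on its axis, half-way up (61 mm above its foot); z points from foot to cap. Starts upright on the mat; the left (largest y) place of the row (neighbouring places are 125 mm apart). May be absent.
- flask_2_mid (a point): closed amber bottle, 122 mm tall, about 0.25 kg: 54 mm in diameter up to 86 mm from its foot, then a shoulder; black cap 32 mm in diameter from 101 mm up; this point is on its axis, half-way up (61 mm above its foot); z points from foot to cap. Starts upright on the mat; the middle place of the row (neighbouring places are 125 mm apart). May be absent.
- flask_3_mid (a point): closed amber bottle, 122 mm tall, about 0.25 kg: 54 mm in diameter up to 86 mm from its foot, then a shoulder; black cap 32 mm in diameter from 101 mm up; this point is on its axis, half-way up (61 mm above its foot); z points from foot to cap. Starts upright on the mat; the right place of the row (neighbouring places are 125 mm apart). May be absent.
- mat: black rubber mat fixed on the table, 270 (x) x 340 (y) x 4 mm thick; origin under its centre. The row of bottles runs along its y axis, 20 to 50 mm nearer to the robot than its centre line.
- case: open wooden case, fixed on the table: outside 300 (x) x 230 (y) mm, walls 8 mm thick and 55 mm high; origin under its centre, x along its length (left to right for someone at its front), y from its front to its hinge side, z up. Inside: the bottle bay at the hinge side and the tin tray in front of it, with a partition between.
- bay (a point): centre of the floor of the case's bottle bay, 8 mm above the table, 49.5 mm from the case's centre towards the hinge (+y); axes as case. The bay is 284 (x) by 115 (y) mm and empty at first. In front of it (-y) come a partition (its top 40 mm above the table) and the tin tray.
- lid (a joint): the lid's hinge angle, rad: 0 is fully shut, 1.57 standing straight up; it starts open and stays where it is left (stiff hinge, 0.8 N m friction, lid 0.6 kg). A wooden box open below, 300 x 230 mm, 90 mm deep outside, 8 mm thick all round, mirror inside. Shut, the case is 145 mm tall.
- lid_hinge (a point): middle of the lid's hinge line, on the top edge of the case's back wall, 55 mm above the table; x along the hinge as the case's x; the axes turn with the lid and are the case's when it is shut.
- lid_edge (a point): middle of the lid's outer top front edge (when shut: 230 mm in front of the hinge line and 90 mm above it). Axes as lid_hinge. The flat outer face of the lid's top goes from here back (+y) 230 mm.
- hasp (a joint): the brass hasp's angle about its pin on the lid's front wall, rad: 0 hangs flat down on the case's front, over the catch; 1.57 sticks straight out to the front; about 2 points out and up. Stays where it is left (0.05 N m friction); pushed down and in it swings to 0. The leaf is 36 mm wide, 64 mm long from its pin, 3 mm thick, with a rolled end 8 mm in diameter.
- hasp_hinge (a point): the hasp's pin, mid-length: on the front face of the lid, 18 mm above the lid's lower rim (73 mm above the table when the lid is shut), midway along the case.
- hasp_tip (a point): centre of the hasp's rolled free end, 60 mm from its pin.
- catch (a point): outer end of the brass staple on the case's front wall, 11 mm out from the wall and 36 mm above the table; the hasp's slot goes over it.
- tin_tray (a point): centre of the floor of the case's tin tray, 8 mm above the table, 60.5 mm from the case's centre towards its front (-y); axes as case. The tray is 284 (x) by 93 (y) mm, empty at first, between the partition and the case's front wall.
- tin_a_mid (a point): dark pomade tin, closed, 64 mm in diameter, 32 mm high, 0.11 kg, lying flat on the mat behind the bottles; this point is its centre, z up through its lid. May be absent.
- tin_b_mid (a point): bare metal pomade tin, closed, 58 mm in diameter, 36 mm high, 0.11 kg, lying flat on the mat behind the bottles; this point is its centre, z up through its lid. May be absent.
- comb: black comb lying flat, 170 x 25 x 5 mm, origin under its middle. To be left alone.
- brush: standing shaving brush with wooden handle, 48 mm in diameter at most, 142 mm tall; origin at its foot. To be left alone.
- talc: white talc bottle, 60 mm in diameter, 150 mm tall; origin at its foot. To be left alone.
- guard: black clipper comb guard lying flat, 45 x 75 x 14 mm; origin under its body. To be left alone.
There are look-alikes about, which are no part of the job. Of the things that look like the part that bears tin_a_mid, take the one that is nearest to the robot's base at the start.

How it is judged (in metres and radians):
On the way, in this order (a step that is already met when the one before it is completed fails the run):
1. the left bottle, if it is there, is held neck down (more than 126 degrees from upright) for 1 s (angle between flask_1_mid's own z axis and vertical above 2.2 rad), for 1 s.
2. the middle bottle, if it is there, is held neck down (more than 126 degrees from upright) for 1 s (angle between flask_2_mid's own z axis and vertical above 2.2 rad), for 1 s.
3. the right bottle, if it is there, is held neck down (more than 126 degrees from upright) for 1 s (angle between flask_3_mid's own z axis and vertical above 2.2 rad), for 1 s.
4. with the bottles upright in the bay and the tins flat in the tray, the lid is shut (x of flask_1_mid in the frame of bay between -0.142 and 0.142 m and y of flask_1_mid in the frame of bay between -0.06 and 0.06 m and z of flask_1_mid in the frame of bay between 0.05 and 0.07 m and angle between each of flask_1_mid, flask_2_mid, flask_3_mid, tin_a_mid, tin_b_mid's own z axis and vertical below 0.15 rad and x of flask_2_mid in the frame of bay between -0.142 and 0.142 m and y of flask_2_mid in the frame of bay between -0.06 and 0.06 m and z of flask_2_mid in the frame of bay between 0.05 and 0.07 m and x of flask_3_mid in the frame of bay between -0.142 and 0.142 m and y of flask_3_mid in the frame of bay between -0.06 and 0.06 m and z of flask_3_mid in the frame of bay between 0.05 and 0.07 m and x of tin_a_mid in the frame of tin_tray between -0.142 and 0.142 m and y of tin_a_mid in the frame of tin_tray between -0.045 and 0.045 m and z of tin_a_mid in the frame of tin_tray between 0.01 and 0.024 m and x of tin_b_mid in the frame of tin_tray between -0.142 and 0.142 m and y of tin_b_mid in the frame of tin_tray between -0.045 and 0.045 m and z of tin_b_mid in the frame of tin_tray between 0.01 and 0.024 m and value of joint lid below 0.04 rad), for 0.2 s.
5. the hasp is down over the catch (value of joint hasp below 0.15 rad and value of joint lid below 0.04 rad), for 0.2 s.
At the end, for the whole second after the job is handed in: every bottle present stands upright (within 0.15 rad) on the floor of the case's bay and every tin present lies right way up on the floor of the tin tray, all at rest; the lid is shut (within 0.04 rad) and the hasp is down over the catch (within 0.15 rad) (all of step 5 and x of flask_1_mid in the frame of bay between -0.142 and 0.142 m and y of flask_1_mid in the frame of bay between -0.06 and 0.06 m and z of flask_1_mid in the frame of bay between 0.05 and 0.07 m and angle between each of flask_1_mid, flask_2_mid, flask_3_mid, tin_a_mid, tin_b_mid's own z axis and vertical below 0.15 rad and x of flask_2_mid in the frame of bay between -0.142 and 0.142 m and y of flask_2_mid in the frame of bay between -0.06 and 0.06 m and z of flask_2_mid in the frame of bay between 0.05 and 0.07 m and x of flask_3_mid in the frame of bay between -0.142 and 0.142 m and y of flask_3_mid in the frame of bay between -0.06 and 0.06 m and z of flask_3_mid in the frame of bay between 0.05 and 0.07 m and x of tin_a_mid in the frame of tin_tray between -0.142 and 0.142 m and y of tin_a_mid in the frame of tin_tray between -0.045 and 0.045 m and z of tin_a_mid in the frame of tin_tray between 0.01 and 0.024 m and x of tin_b_mid in the frame of tin_tray between -0.142 and 0.142 m and y of tin_b_mid in the frame of tin_tray between -0.045 and 0.045 m and z of tin_b_mid in the frame of tin_tray between 0.01 and 0.024 m and linear speed of each of flask_1, flask_2, flask_3, tin_a, tin_b below 0.02 m/s); the robot touches nothing.
It fails at once if a bystander (comb, brush, talc bottle, guard) is moved by more than 30 mm (distance of any of comb, brush, talc, guard from where it was at the start of the episode above 0.03 m).
It fails at once if a bottle is dropped from a height or flung (faster than 1.6 m/s) (linear speed of any of flask_1, flask_2, flask_3 above 1.6 m/s).
Of flask_1, flask_2, flask_3 only 2 to 3 are there at a start; the rules pass over those that are not, and their reading is None.
Of tin_a, tin_b only 1 to 2 are there at a start; the rules pass over those that are not, and their reading is None.
At some moment in a run one of tin_a, tin_b may be knocked a few centimetres aside while the robot is not near it.
It also fails if it takes over 210 s, if anything falls off the work surface, if the arm or the gripper's body presses on something with over 40 N, if the wrist force passes 120 N, or if a joint passes its speed limit or range.

## Working session

There is one attempt and no reset: what is moved stays moved. The work goes in short steps, Python scripts to look and compute and a tool call to move; the robot and the scene stay as the last step left them, time stands still between calls to the robot, and variables do not carry over. Pictures are saved under pics/ and viewed, and the job is handed in when it is done.

Besides the shell and the picture viewer there is one more tool, called after "Emit:" as name(argument=value, ...) on one line, values as JSON. play_rows: Moves the arm, as the interface text tells. Its arguments: {"type":"object","properties":{"series":{"type":"array"},"squeeze":{"type":"number"}},"required":["series"]}

```bash
ls; mkdir -p pics
cat > h.py <<'E'
import numpy as np, cv2
from cell import bot
def shot(name,fn):
    im=bot.get_image(name); cv2.imwrite('pics/'+fn,im['image'][:,:,::-1]); np.savez('pics/'+fn[:-4]+'.npz',**im); return im
def pts(im):
    H,W=im['range_z'].shape; f=H/2/np.tan(np.radians(im['vfov'])/2)
    v,u=np.mgrid[:H,:W]; z=im['range_z'].astype(float)
    x=(u-im['cx'])/f; y=(v-im['cy'])/f
    P=np.stack([x*z,-y*z,-z,np.ones_like(z)],-1)
    T=np.linalg.inv(im['view']); return (P@T.T)[...,:3]
E
python3 - <<'E'
from h import *
a=shot('scene','s0.png');b=shot('top','t0.png');c=shot('wrist','w0.png')
for i in (a,b,c): print(i['vfov'],i['cx'],i['cy'],np.round(i['view'],3).tolist(), [k for k in i])
s=bot.get_state();print(s)
E
```

```text
pics
56.58753887993532 257.2333357282003 193.07321424189476 [[0.139, 0.99, 0.005, -35.556], [-0.711, 0.097, 0.697, 383.88], [0.689, -0.1, 0.717, -1488.364], [0.0, 0.0, 0.0, 1.0]] ['image', 'range_z', 'vfov', 'cx', 'cy', 'view']
56.974226865373375 255.79385222815776 197.83013546081878 [[-0.012, -1.0, -0.015, -63.355], [0.997, -0.014, 0.074, -625.446], [-0.074, -0.014, 0.997, -981.952], [0.0, 0.0, 0.0, 1.0]] ['image', 'range_z', 'vfov', 'cx', 'cy', 'view']
65.70646984690485 262.75867557639174 187.7885225662001 [[0.248, 0.969, -0.002, -624.55], [-0.928, 0.238, -0.285, 36.232], [-0.276, 0.073, 0.958, -390.574], [0.0, 0.0, 0.0, 1.0]] ['image', 'range_z', 'vfov', 'cx', 'cy', 'view']
{'t': 0.15, 'q': array([-81.45291667,  24.92710673,   1.43268144,  90.17365294,
        -0.66306291,  64.97202625,  -4.30294235]), 'joint_vel': array([-0.03455153, -0.11316369, -0.04207266, -0.11092073,  0.00583066,
       -0.02408971,  0.00623574]), 'effort': array([ 4.18153422e-04, -6.68258858e+01,  9.85130779e-01, -3.14694893e+01,
       -6.05023722e-02,  3.92777519e-02,  6.04691354e-05]), 'position': array([155.68621526, 604.9568217 , 240.15094689]), 'eef_rot': array([[-9.68450662e-01,  2.49205327e-01, -1.41281123e-04],
       [ 2.49205327e-01,  9.68450028e-01, -1.11743481e-03],
       [-1.41646999e-04, -1.11738849e-03, -9.99999366e-01]]), 'wrist_force': array([ 0.6335987 , -0.43401747, -0.22654277]), 'ft_torque': array([ 0.03724434,  0.04437171, -0.02424959]), 'gripper_width': 0.9969732122414904}
```

Run:
```python
from h import *
for n in('t0','s0'):
    im=dict(np.load(f'pics/{n}.npz')); P=pts(im)
    np.save(f'pics/{n}_P.npy',P)
    if n=='t0':
        q={'fl_left':(266,262),'fl_mid':(317,271),'tin':(338,215),'tin2':(387,181),'mat_tl':(258,206),'mat_tr':(370,205),'mat_bl':(258,294),'mat_br':(371,294),'brush':(307,144),'talc':(220,126),'comb':(249,166),'guard':(341,158),'case_front_mid':(216,233),'front_top':(222,187),'front_bot':(208,289),'part':(179,235),'bay':(160,233),'tray':(200,235),'hinge_top':(138,179),'lidedge':(67,160),'lidedge2':(43,288),'hasp':(67,226)}
        for k,(u,v) in q.items(): print(k,np.round(np.median(P[v-1:v+2,u-1:u+2].reshape(-1,3),0),1))
    im2=cv2.resize(im['image'][:,:,::-1],None,fx=1,fy=1)
# top zoom
im=dict(np.load('pics/t0.npz'))['image'][:,:,::-1]
cv2.imwrite('pics/t0a.png',cv2.resize(im[140:305,30:230],None,fx=3.6,fy=3.6,interpolation=cv2.INTER_CUBIC))
cv2.imwrite('pics/t0b.png',cv2.resize(im[120:305,230:410],None,fx=3.2,fy=3.2,interpolation=cv2.INTER_CUBIC))
```

```text
fl_left [455.1 -96.5 125.4]
fl_mid [ 431.2 -223.9  124.6]
tin [ 572.6 -299.9   36.7]
tin2 [ 666.4 -441.    30.7]
mat_tl [602.3 -77.3   2.8]
mat_tr [ 600.9 -398.7    2.6]
mat_bl [352.3 -74.1   3. ]
mat_br [ 349.4 -393.     3.8]
brush [ 750.5 -204.2  140.4]
talc [797.7  14.8 150.4]
comb [719.4 -52.6   3.2]
guard [ 737.1 -318.4   11.7]
case_front_mid [527.3  38.3  52.8]
front_top [653.4  21.   54.6]
front_bot [375.3  61.6  48.9]
part [522.6 142.7  37.5]
bay [528.2 205.2   7.5]
tray [521.1  89.9   8.6]
hinge_top [677.9 252.1  63.4]
lidedge [691.7 326.4 283.4]
lidedge2 [423.6 369.2 284.4]
hasp [551.2 323.  283.3]
```

```bash
cat > geo.py <<'E'
from h import *
from scipy.optimize import least_squares
def circ(xy):
    f=lambda p:np.hypot(xy[:,0]-p[0],xy[:,1]-p[1])-p[2]
    r=least_squares(f,[*xy.mean(0),20],loss='soft_l1',f_scale=1); return r.x
E
python3 - <<'E'
from geo import *
for n in ('t0','s0'):
    P=np.load(f'pics/{n}_P.npy').reshape(-1,3); 
    print(n)
    for k,(x,y) in {'f1':(450,-98),'f2':(435,-222),'f3':(440,-350)}.items():
        m=(np.hypot(P[:,0]-x,P[:,1]-y)<60)
        for lo,hi in ((15,85),(104,120),(121,130)):
            q=P[m&(P[:,2]>lo)&(P[:,2]<hi)]
            if len(q)>15: print(k,lo,hi,len(q),np.round(circ(q[:,:2]),1),np.round(np.r_[q.min(0),q.max(0)],0))
    m=(np.hypot(P[:,0]-572,P[:,1]+300)<70)
    q=P[m&(P[:,2]>30)]; print('tin top',len(q),np.round(q.mean(0),1),np.round(np.r_[q.min(0),q.max(0)],0),(q[:,:2].min(0)+q[:,:2].max(0))/2)
    m=(P[:,0]>350)&(P[:,0]<700)&(P[:,1]>10)&(P[:,1]<290)&(P[:,2]>47)&(P[:,2]<60)
    q=P[m][:,:2].astype(np.float32); r=cv2.minAreaRect(q); print('rim',len(q),r,np.round(cv2.boxPoints(r),0).tolist())
    m=(P[:,0]>350)&(P[:,0]<760)&(P[:,1]>200)&(P[:,1]<480)&(P[:,2]>265)&(P[:,2]<300)
    q=P[m]; 
    if len(q)>50: r=cv2.minAreaRect(q[:,:2].astype(np.float32)); print('lidtop',len(q),np.median(q[:,2]),r,np.round(cv2.boxPoints(r),0).tolist())
    m=(P[:,0]>450)&(P[:,0]<640)&(P[:,1]>250)&(P[:,1]<430)&(P[:,2]>290)
    q=P[m]
    if len(q): print('hasp',len(q),np.round(np.r_[q.min(0),q.max(0)],0),np.round(q[q[:,2]>q[:,2].max()-8].mean(0)))
E
```

```text
t0
f1 15 85 33 [451.8 -95.9  26.5] [ 460. -121.   17.  478.  -71.   85.]
f1 121 130 125 [451.8 -96.   11.1] [ 437. -112.  122.  467.  -81.  129.]
f2 15 85 76 [ 428.5 -227.2   26.8] [ 414. -237.   15.  456. -200.   82.]
f2 121 130 129 [ 429.  -227.    11.1] [ 414. -241.  122.  444. -212.  129.]
tin top 418 [ 575.  -297.2   35.2] [ 545. -328.   30.  606. -266.   40.] [ 575.51732511 -297.35347259]
rim 1455 ((533.4525756835938, 169.93911743164062), (281.34393310546875, 300.3191833496094), 81.34481811523438) [[364.0, 53.0], [661.0, 8.0], [703.0, 286.0], [406.0, 332.0]]
lidtop 5879 283.9372179427138 ((555.9571533203125, 313.4773864746094), (92.6479263305664, 302.0428771972656), 81.32231140136719) [[400.0, 290.0], [698.0, 245.0], [712.0, 336.0], [414.0, 382.0]]
hasp 469 [536. 290. 290. 575. 328. 339.] [557. 320. 335.]
s0
f1 15 85 286 [452.3 -97.2  26.6] [ 453. -124.   15.  481.  -70.   85.]
f1 104 120 45 [451.8 -97.1  15.6] [ 449. -112.  104.  471.  -81.  120.]
f1 121 130 58 [453.8 -97.1  12.1] [ 436. -112.  121.  468.  -84.  127.]
f2 15 85 279 [ 429.4 -228.2   26.5] [ 429. -255.   15.  459. -202.   85.]
f2 104 120 44 [ 429.7 -228.8   15. ] [ 431. -244.  105.  448. -214.  120.]
f2 121 130 56 [ 431.3 -228.3   11.5] [ 414. -243.  122.  448. -213.  127.]
tin top 296 [ 578.6 -299.1   34. ] [ 545. -330.   30.  610. -267.   38.] [ 577.40482423 -298.68521654]
rim 1001 ((533.7418212890625, 164.7202911376953), (257.8243408203125, 305.6454772949219), 81.00081634521484) [[363.0, 61.0], [665.0, 13.0], [705.0, 268.0], [403.0, 316.0]]
lidtop 2439 283.29640470466006 ((556.4971923828125, 311.52850341796875), (91.42303466796875, 306.0185852050781), 81.52040100097656) [[398.0, 289.0], [701.0, 244.0], [715.0, 334.0], [412.0, 379.0]]
hasp 196 [535. 287. 290. 576. 324. 337.] [560. 318. 333.]
```

Emit:
play_rows(series=[{"jaw": -1, "xyz": [0, 0, -0.05], "delta_rot": [0, 0, 0]}, {"jaw": -1, "xyz": [0, 0, -0.05], "delta_rot": [0.1, 0, 0]}, {"jaw": -1, "xyz": [0, 0, -0.05], "delta_rot": [0.1, 0, 0]}, {"jaw": -1, "xyz": [0, -0.05, -0.02], "delta_rot": [0, 0.1, 0]}, {"jaw": -1, "xyz": [0, -0.05, 0], "delta_rot": [0, 0.1, 0.1]}])

```text
t: 0.65
position: [133.9, 524.9, 416.8]
eef_rot: [[-0.911, 0.338, -0.238], [0.372, 0.921, -0.117], [0.18, -0.195, -0.964]]
wrist_force: [2.3, -1.3, 0.9]
gripper_width: 0.996
```

```bash
cat > log.py <<'E'
from h import *
import json
def log():
    s=bot.get_state()
    with open('log.jsonl','a') as f: f.write(json.dumps({k:np.asarray(s[k]).tolist() for k in('t','q','position','eef_rot')})+'\n')
    print('t',round(s['t'],2),'q',np.round(s['q'],1),'p',np.round(s['position'],1),'F',np.round(s['wrist_force'],1),'g',round(s['gripper_width'],3)); print(np.round(s['eef_rot'],3).tolist())
    return s
E
python3 -c "
from log import *
log()"
```

```text
t 0.65 q [-75.5  18.7   2.3  76.7 -12.   95.1  -4.4] p [133.9 524.9 416.8] F [ 2.3 -1.3  0.9] g 0.996
[[-0.911, 0.338, -0.238], [0.372, 0.921, -0.117], [0.18, -0.195, -0.964]]
```

```bash
cat > fk.py <<'E'
import numpy as np, json, itertools
from scipy.spatial.transform import Rotation as R
from scipy.optimize import least_squares
def rot(ax,a): return R.from_euler(ax,a,degrees=True).as_matrix()
def chain(q,s,o,L):
    # s: signs of 1,3,5,7 ; o: base yaw, tool yaw ; L: d1,L1,L2,L3,ae1,ae2,aw
    T=rot('z',o[0]+s[0]*q[0]); p=np.array([0,0,L[0]])
    T=T@rot('y',q[1])@rot('z',s[1]*q[2]); p=p+T@[L[4],0,L[1]]
    T=T@rot('y',q[3]); T=T@rot('z',s[2]*q[4]); p=p+T@[L[5],0,L[2]]
    T=T@rot('y',q[5]); T=T@rot('z',s[3]*q[6]); 
    T=T@rot('z',o[1]); p=p+T@[0,0,L[3]] + (T@rot('z',-o[1])@rot('z',-s[3]*q[6]))@[L[6],0,0]
    return p,T
E
cat > fit.py <<'E'
from fk import *
D=[json.loads(l) for l in open('log.jsonl')]
D.append(dict(q=[-81.45291667,24.92710673,1.43268144,90.17365294,-0.66306291,64.97202625,-4.30294235],position=[155.68621526,604.9568217,240.15094689],eef_rot=[[-9.68450662e-01,2.49205327e-01,-1.41281123e-04],[2.49205327e-01,9.68450028e-01,-1.11743481e-03],[-1.41646999e-04,-1.11738849e-03,-9.99999366e-01]]))
best=None
for s in itertools.product([1,-1],repeat=4):
  for b in (0,90,180,270):
   for c in (0,90,180,270):
    def f(x):
        o=x[:2]; r=[]
        for d in D:
            p,T=chain(d['q'],s,o,np.r_[x[2:9]]*1000)
            r+=list((p-d['position'])/1000)+list((T-np.array(d['eef_rot'])).ravel())
        return np.r_[r, 1e-4*x[6:9], 1e-3*(x[2:6]-np.array([.34,.4,.4,.25]))]
    x0=np.r_[b,c,.34,.4,.4,.25,0,0,0]
    r=least_squares(f,x0,max_nfev=30)
    if best is None or r.cost<best[0]: best=(r.cost,s,r.x); print(best)
E
python3 fit.py
```

```text
(np.float64(0.030191260693754125), (1, 1, 1, 1), array([ 55.3674288 ,   0.92208193,  45.67611963, -52.0623094 ,
        21.68569588,  10.31947887, -25.01142909, -11.89963782,
       -19.83395309]))
(np.float64(0.030191260693742294), (1, 1, 1, 1), array([ 55.36744238,   0.9220957 ,  45.67608794, -52.0623118 ,
        21.68577026,  10.31947488, -25.01156805, -11.89964105,
       -19.83401153]))
(np.float64(0.030191260693741867), (1, 1, 1, 1), array([415.36746607, 360.92211909,  45.67613894, -52.06231507,
        21.68566763,  10.31948224, -25.01137421, -11.89963817,
       -19.83393161]))
(np.float64(0.029202599220348926), (1, 1, 1, -1), array([ 55.30322342,  -7.86945173,  45.6666717 , -52.05191813,
        21.68124756,  10.31702073, -25.00645969, -11.89717409,
       -19.82944983]))
(np.float64(0.029202599220342455), (1, 1, 1, -1), array([ 55.30323384,  -7.86944143,  45.6666753 , -52.05191989,
        21.68124396,  10.31702144, -25.00645237, -11.89717438,
       -19.82944719]))
(np.float64(0.023264211380780272), (1, -1, 1, 1), array([ 55.92569727,  -2.03037575, -40.39791762,  21.88751
[... 5561 characters left out ...]
    2.1732633 ,   1.21585514,  -2.00607002,  -1.02310335,
        -1.66296237]))
(np.float64(1.86760951091953e-05), (-1, -1, -1, -1), array([-0.18027081, 89.8229594 ,  4.04984677, -3.79350921,  2.15084833,
        1.20504423, -1.979895  , -1.01063656, -1.64175554]))
(np.float64(1.867609510919211e-05), (-1, -1, -1, -1), array([-1.80270645e-01,  4.49822960e+02,  4.04984806e+00, -3.79350935e+00,
        2.15084585e+00,  1.20504441e+00, -1.97989030e+00, -1.01063650e+00,
       -1.64175361e+00]))
(np.float64(1.8676095109191636e-05), (-1, -1, -1, -1), array([359.81972922,  89.82295944,   4.04984814,  -3.79350924,
         2.15084543,   1.20504442,  -1.97988954,  -1.01063646,
        -1.64175327]))
```

Emit:
play_rows(series=[{"jaw": -1, "xyz": [0, -0.03, -0.02], "delta_rot": [0, 0, 0]}, {"jaw": -1, "xyz": [0, -0.05, -0.05], "delta_rot": [-0.15, 0, 0]}, {"jaw": -1, "xyz": [0, -0.05, -0.05], "delta_rot": [-0.1, 0, 0]}, {"jaw": -1, "xyz": [0, 0, 0], "delta_rot": [0, 0, 0]}, {"jaw": -1, "xyz": [0, 0, 0], "delta_rot": [0, 0, 0]}])

```text
t: 1.15
position: [118.2, 433.1, 522.1]
eef_rot: [[-0.911, 0.387, -0.143], [0.372, 0.921, 0.118], [0.177, 0.054, -0.983]]
wrist_force: [-0.0, 0.5, -1.0]
gripper_width: 1.002
```

```bash
python3 -c "
from log import *
log()"
cat > fit2.py <<'E'
from fk import *
D=[json.loads(l) for l in open('log.jsonl')][1:]
D.append(dict(q=[-81.45291667,24.92710673,1.43268144,90.17365294,-0.66306291,64.97202625,-4.30294235],position=[155.68621526,604.9568217,240.15094689],eef_rot=[[-9.68450662e-01,2.49205327e-01,-1.41281123e-04],[2.49205327e-01,9.68450028e-01,-1.11743481e-03],[-1.41646999e-04,-1.11738849e-03,-9.99999366e-01]]))
def f(x):
    r=[]
    for d in D:
        p,T=chain(d['q'],(-1,)*4,(0,90),x)
        r+=list((p-d['position']))
    return np.r_[r, 1e-2*x[4:7], 1e-2*(x[:4]-np.array([340,400,400,250]))]
r=least_squares(f,np.array([340,400,400,250,0,0,0.]))
print(np.round(r.x,1)); print(np.round(r.fun,2))
for d in D: print(np.round(chain(d['q'],(-1,)*4,(0,90),r.x)[1]-d['eef_rot'],4).tolist())
E
python3 fit2.py
```

```text
t 1.15 q [-75.7  -0.4   1.9  84.7  -9.8  91.4  -7. ] p [118.2 433.1 522.1] F [-0.   0.5 -1. ] g 1.002
[[-0.911, 0.387, -0.143], [0.372, 0.921, 0.118], [0.177, 0.054, -0.983]]
[ 1307.4  -807.    538.9  1281.8  -103.6 -1249.4   -39.9]
[  1.45   0.1   -0.22 -36.98   6.12   0.13  -1.04 -12.49  -0.4    9.67
 -12.07   1.39  10.32]
[[0.0, -0.0, -0.0], [-0.0, -0.0, 0.0], [0.0, 0.0, 0.0]]
[[-0.0, 0.0, 0.0], [-0.0, -0.0, 0.0], [0.0, 0.0, 0.0]]
```

Emit:
play_rows(series=[{"jaw": -1, "xyz": [-0.042, -0.025, -0.005], "delta_rot": [0, 0, 0]}, {"jaw": -1, "xyz": [-0.042, -0.025, -0.005], "delta_rot": [0, 0, 0]}, {"jaw": -1, "xyz": [-0.042, -0.025, -0.005], "delta_rot": [0, 0, 0]}, {"jaw": -1, "xyz": [-0.042, -0.025, -0.005], "delta_rot": [0, 0, 0]}, {"jaw": -1, "xyz": [0, 0, 0], "delta_rot": [0, 0, 0]}])

```text
t: 1.65
position: [239.6, 273.2, 503.3]
eef_rot: [[-0.907, 0.395, -0.145], [0.382, 0.917, 0.11], [0.176, 0.045, -0.983]]
wrist_force: [0.5, 0.7, -0.6]
gripper_width: 0.998
```

```bash
python3 -c "
from log import *
log()"
python3 fit2.py
```

```text
t 1.65 q [-64.8  -7.4  15.1  93.2  -8.6  94.4  16.5] p [239.6 273.2 503.3] F [ 0.5  0.7 -0.6] g 0.998
[[-0.907, 0.395, -0.145], [0.382, 0.917, 0.11], [0.176, 0.045, -0.983]]
[ 30.3 513.9 436.3  88.9   4.6 -21.6   0.9]
[-6.880e+00 -8.760e+00 -6.200e-01  5.210e+00  7.720e+00  8.400e-01
 -5.183e+01  1.034e+01 -1.900e-01  5.000e-02 -2.200e-01  1.000e-02
 -3.100e+00  1.140e+00  3.600e-01 -1.610e+00]
[[0.0, -0.0, -0.0], [-0.0, -0.0, 0.0], [0.0, 0.0, 0.0]]
[[0.0, 0.0, -0.0], [-0.0, 0.0, 0.0], [0.0, -0.0, 0.0]]
[[-0.0, 0.0, 0.0], [-0.0, -0.0, 0.0], [0.0, 0.0, 0.0]]
```

Emit:
play_rows(series=[{"jaw": -1, "xyz": [0, 0, 0], "delta_rot": [0.1, 0.1, 0]}, {"jaw": -1, "xyz": [0, 0, 0], "delta_rot": [0.1, 0.1, 0]}, {"jaw": -1, "xyz": [0, 0, 0.05], "delta_rot": [0.1, 0.1, 0]}, {"jaw": -1, "xyz": [0, 0, 0.05], "delta_rot": [0.1, 0.1, 0]}, {"jaw": -1, "xyz": [0, 0, 0], "delta_rot": [0, 0, 0]}])

```text
t: 2.15
position: [187.5, 273.8, 409.3]
eef_rot: [[-0.748, 0.225, -0.624], [0.381, 0.916, -0.126], [0.544, -0.332, -0.771]]
wrist_force: [0.4, 0.0, 0.0]
gripper_width: 0.999
```

```bash
python3 -c "
from log import *
log()"
python3 fit2.py
```

```text
t 2.15 q [-61.1  11.1  21.2  98.2 -22.2 106.8  31.3] p [187.5 273.8 409.3] F [0.4 0.  0. ] g 0.999
[[-0.748, 0.225, -0.624], [0.381, 0.916, -0.126], [0.544, -0.332, -0.771]]
[ 295.8  364.1  386.5  376.9   45.1 -193.9   -0.4]
[-26.52  -5.74  -3.53 -17.06  21.49   5.28  13.64 -10.4   -3.36 -49.67
  12.51   1.62   0.45  -1.94  -0.    -0.44  -0.36  -0.14   1.27]
[[0.0, -0.0, -0.0], [-0.0, -0.0, 0.0], [0.0, 0.0, 0.0]]
[[0.0, 0.0, -0.0], [-0.0, 0.0, 0.0], [0.0, -0.0, 0.0]]
[[-0.0, -0.0, -0.0], [-0.0, 0.0, -0.0], [0.0, -0.0, -0.0]]
[[-0.0, 0.0, 0.0], [-0.0, -0.0, 0.0], [0.0, 0.0, 0.0]]
```

```bash
cat > fit3.py <<'E'
from fk import *
D=[json.loads(l) for l in open('log.jsonl')]
D.append(dict(q=[-81.45291667,24.92710673,1.43268144,90.17365294,-0.66306291,64.97202625,-4.30294235],position=[155.68621526,604.9568217,240.15094689],eef_rot=0))
def frames(q):
    T=np.eye(3); o=[]
    for i,(ax,s) in enumerate(zip('zyzyzyz',(-1,1,-1,1,-1,1,-1))):
        T=T@rot(ax,s*q[i]); o.append(T)
    return o
# unknown: base xyz(3); after j1 (x,y) ; after j2 (x,y,z) ; after j3 (x) ; after j4 (x,z); after j5 (x); after j6 (x,z)
def row(q):
    F=frames(q); c=[np.eye(3)[:,2],F[0][:,0],F[2][:,0],F[2][:,2],F[3][:,0],F[3][:,2],F[5][:,0],F[5][:,2],F[0][:,1],F[2][:,1]]
    return np.stack(c,1)
A=np.vstack([row(d['q']) for d in D]); b=np.concatenate([d['position'] for d in D])
pri=np.array([300,0,0,350,0,350,0,250,0,0.]); w=0.003
x=np.linalg.lstsq(np.vstack([A,w*np.eye(len(pri))]),np.r_[b,w*pri],rcond=None)[0]
print('base_z,a1x,a3x,a3z,a4x,a4z,a6x,a6z,a1y,a3y',np.round(x,1)); print(np.round(A@x-b,2)); np.save('L.npy',x)
E
python3 fit3.py
```

```text
base_z,a1x,a3x,a3z,a4x,a4z,a6x,a6z,a1y,a3y [ 2.721e+02 -0.000e+00 -0.000e+00  5.575e+02 -0.000e+00  4.276e+02
 -2.000e-01  3.564e+02 -3.640e+01 -1.700e+01]
[-0.01 -0.01 -0.   -0.    0.    0.    0.01  0.   -0.02  0.01 -0.01  0.01
 -0.01  0.01  0.01]
```

```bash
cat > ik.py <<'E'
from fk import *
Lx=np.load('L.npy')
lo=np.array([-149.89,-25.12,-72.63,4.76,-75.54,6.69,-157.13]);hi=np.array([149.89,119.58,75.52,147.25,255.54,114.76,157.13])
SG=((2,-1),(1,1),(2,-1),(1,1),(2,-1),(1,1),(2,-1))
def fk(q):
    T=np.eye(3);F=[]
    for (ax,s),a in zip(SG,q):
        a=np.radians(s*a);c,sn=np.cos(a),np.sin(a)
        M=np.array([[c,-sn,0],[sn,c,0],[0,0,1]]) if ax==2 else np.array([[c,0,sn],[0,1,0],[-sn,0,c]])
        T=T@M;F.append(T)
    x=Lx
    p0=np.array([0,0,x[0]])+F[0][:,1]*x[8]
    pe=p0+F[2][:,2]*x[3]+F[2][:,1]*x[9]
    pw=pe+F[3][:,2]*x[5]
    p=pw+F[5][:,2]*x[7]+F[5][:,0]*x[6]
    Rt=T@np.array([[0,-1,0],[1,0,0],[0,0,1.]])
    return p,Rt,(p0,pe,pw)
def ik(p,Rt,q0s=None,n=12,seed=0):
    rng=np.random.default_rng(seed); best=None
    m=2
    starts=list(q0s) if q0s is not None else []
    starts+= [rng.uniform(lo+5,hi-5) for _ in range(n)]
    for q0 in starts:
        def f(q):
            pp,RR,_=fk(q); return np.r_[(pp-p)/100,R.from_matrix(RR.T@Rt).as_rotvec()*3, 1e-3*(q-q0)/60]
        r=least_squares(f,np.clip(q0,lo+m,hi-m),bounds=(lo+m-.1,hi-m+.1),max_nfev=60)
        pp,RR,_=fk(r.x); e=np.linalg.norm(pp-p); a=np.degrees(np.linalg.norm(R.from_matrix(RR.T@Rt).as_rotvec()))
        if best is None or e+a*3<best[0]: best=(e+a*3,r.x)
        if best[0]<3: break
    return best
def tool(az,pitch,roll=0):
    """az: heading of tool z (deg, from +x ccw), pitch: degrees below horizontal; roll about tool z; roll=0: tool y horizontal, tool x up-ish"""
    z=np.array([np.cos(np.radians(az))*np.cos(np.radians(pitch)),np.sin(np.radians(az))*np.cos(np.radians(pitch)),-np.sin(np.radians(pitch))])
    y=np.array([-np.sin(np.radians(az)),np.cos(np.radians(az)),0]); y=-y  # x=y×z
    x=np.cross(y,z)
    return np.stack([x,y,z],1)@rot('z',roll)
E
cat > scan.py <<'E'
from ik import *
from multiprocessing import Pool
def job(a):
    name,p,az,pi,ro=a
    b=ik(np.array(p,float),tool(az,pi,ro),n=14); return a,b
if __name__=='__main__':
    J=[]
    for az in range(-180,180,30):
        for pi in (0,25,45):
            for ro in (0,180):
                J.append(('f1',(452,-96,75),az,pi,ro)); J.append(('bay',(539,203,83),az,pi,ro))
    with Pool() as P: 
        for a,b in P.imap(job,J):
            if b[0]<3: print(a,np.round(b[1]))
E
nproc; time python3 scan.py
```

```text
4
('f1', (452, -96, 75), -180, 25, 0) [-15.  66.  35.  78. -13. 108. 116.]
('f1', (452, -96, 75), -180, 25, 180) [  19.   65.  -31.   74.   17.  113. -108.]
('f1', (452, -96, 75), -180, 45, 0) [-15.  52.  31.  91. -13.  88. 111.]
('bay', (539, 203, 83), -180, 45, 0) [-33.  59.  30.  70. -30. 103.  91.]
('f1', (452, -96, 75), -180, 45, 180) [  35.   64.  -61.   85.   34.  103. -124.]
('bay', (539, 203, 83), -180, 45, 180) [ -12.   57.  -14.   68.   -5.   98. -112.]
('f1', (452, -96, 75), -150, 0, 0) [-31.  81.  41.  77.   6. 111. 132.]
('f1', (452, -96, 75), -150, 0, 180) [-25.  77.  28.  76.  12. 113. -58.]
('f1', (452, -96, 75), -150, 25, 0) [-24.  61.  26.  86.   6.  95. 119.]
('f1', (452, -96, 75), -150, 25, 180) [  9.  63. -32.  83.  33. 111. -96.]
('f1', (452, -96, 75), -150, 45, 0) [-21.  48.  22.  97.   5.  78. 118.]
('bay', (539, 203, 83), -150, 45, 0) [-41.  60.  30.  68. -15. 101. 109.]
('f1', (452, -96, 75), -150, 45, 180) [  24.   59.  -54.   92.   42.  102. -105.]
('bay', (539, 203, 83), -150, 45, 180) [  -5.   68.  -55.   64.   34.  113. -116.]
('f1', (452, -96, 75), -1
[... 6820 characters left out ...]
50, 0, 180) [  17.   91.  -62.   54.   -6.  113. -155.]
('f1', (452, -96, 75), 150, 25, 0) [ -4.  67.  37.  79. -30. 113. 104.]
('bay', (539, 203, 83), 150, 25, 0) [-17.  65.  22.  70. -46. 112.  74.]
('f1', (452, -96, 75), 150, 25, 180) [  7.  62.  16.  78. -21. 108. -90.]
('bay', (539, 203, 83), 150, 25, 180) [ -13.   64.   12.   69.  -41.  109. -111.]
('f1', (452, -96, 75), 150, 45, 0) [ 23.  49. -14.  88.  -4.  86.  71.]
('bay', (539, 203, 83), 150, 45, 0) [ -5.  52.  -9.  79. -22.  85.  56.]
('f1', (452, -96, 75), 150, 45, 180) [  2.  50.  19.  91. -21.  88. -89.]
('bay', (539, 203, 83), 150, 45, 180) [ -18.   53.   15.   81.  -36.   91. -111.]
real	0m21.951s
user	1m24.357s
sys	0m0.187s
```

```bash
cat > plan.py <<'E'
from ik import *
from scipy.spatial.transform import Slerp
import sys
def gp(p,Rt,fwd=5): # TCP for grasp point p
    return np.asarray(p,float)+Rt[:,2]*fwd
def state():
    from cell import bot
    s=bot.get_state(); return np.array(s['position']),np.array(s['eef_rot']),np.array(s['q'])
def rows(way,jaw,vmax=45,wmax=0.14,hold=0,start=None,show=True):
    """way: list of (p,R,speedscale)."""
    from log import log
    if start is None: 
        s=log(); p,Rt,q=np.array(s['position']),np.array(s['eef_rot']),np.array(s['q'])
    else: p,Rt,q=start
    out=[]
    for w in way:
        pt,RT=np.asarray(w[0],float),w[1]; sc=w[2] if len(w)>2 else 1
        rv=R.from_matrix(Rt.T@RT).as_rotvec(); d=np.linalg.norm(pt-p)
        n=max(1,int(np.ceil(max(d/(vmax*sc),np.linalg.norm(rv)/(wmax*min(1,sc*1.0) if sc<1 else wmax))-.02)))
        p0,R0=p.copy(),Rt.copy()
        for k in range(1,n+1):
            pk=p0+(pt-p0)*k/n; Rk=R0@R.from_rotvec(rv*k/n).as_matrix()
            dx=np.round(Rt.T@(pk-p)/1000,3); dr=np.round(R.from_matrix(Rt.T@Rk).as_rotvec(),2)
            if np.linalg.norm(rv)<0.012: dr=np.zeros(3)
            p=p+Rt@dx*1000; Rt=Rt@R.from_rotvec(dr).as_matrix()
            out.append((dx,dr))
            b=ik(p,Rt,[q],n=0); qn=b[1]
            if b[0]>3: print('!! IK err',b[0],'row',len(out))
            q=qn
        print('wp',np.round(p,0),'q',np.round(q,0),'n',n)
    for _ in range(hold): out.append((np.zeros(3),np.zeros(3)))
    while len(out)%5: out.append((np.zeros(3),np.zeros(3)))
    print(len(out),'rows')
    for i in range(0,len(out),5):
        print('['+', '.join('{"jaw": %g, "xyz": [%g, %g, %g], "delta_rot": [%g, %g, %g]}'%(jaw,*(o[0]+0.),*(o[1]+0.)) for o in out[i:i+5])+']')
    return p,Rt,q
E
python3 - <<'E'
from plan import *
im=dict(np.load('pics/w0.npz')); V=im['view']; c=-V[:3,:3].T@V[:3,3]
R0=np.array([[-9.68450662e-01,2.49205327e-01,-1.41281123e-04],[2.49205327e-01,9.68450028e-01,-1.11743481e-03],[-1.41646999e-04,-1.11738849e-03,-9.99999366e-01]])
print('cam in tool',R0.T@(c-np.array([155.7,605,240.2])))
az,pi=95,50
for ro in(0,180):
    Rt=tool(az,pi,ro); print('roll',ro)
    pre=gp([452,-96,74],Rt)-130*Rt[:,2]
    rows([([300,60,430],Rt),(pre,Rt)],-1)
E
```

```text
cam in tool [  77.24474841    0.39490411 -143.21160926]
roll 0
t 2.15 q [-61.1  11.1  21.2  98.2 -22.2 106.8  31.3] p [187.5 273.8 409.3] F [0.4 0.  0. ] g 0.999
[[-0.748, 0.225, -0.624], [0.381, 0.916, -0.126], [0.544, -0.332, -0.771]]
wp [300.  60. 430.] q [-34. -14.  44. 115. -29.  86.  18.] n 10
wp [ 459. -176.  170.] q [  6.  42.  47. 102. -47.  92.  77.] n 9
20 rows
[{"jaw": -1, "xyz": [-0.015, -0.018, -0.006], "delta_rot": [-0.1, 0.03, 0.08]}, {"jaw": -1, "xyz": [-0.017, -0.015, -0.008], "delta_rot": [-0.1, 0.03, 0.08]}, {"jaw": -1, "xyz": [-0.017, -0.014, -0.01], "delta_rot": [-0.1, 0.02, 0.08]}, {"jaw": -1, "xyz": [-0.019, -0.011, -0.012], "delta_rot": [-0.09, 0.03, 0.08]}, {"jaw": -1, "xyz": [-0.018, -0.008, -0.013], "delta_rot": [-0.1, 0.03, 0.08]}]
[{"jaw": -1, "xyz": [-0.019, -0.006, -0.014], "delta_rot": [-0.1, 0.03, 0.08]}, {"jaw": -1, "xyz": [-0.019, -0.002, -0.015], "delta_rot": [-0.1, 0.03, 0.08]}, {"jaw": -1, "xyz": [-0.018, 0, -0.016], "delta_rot": [-0.1, 0.03, 0.08]}, {"jaw": -1, "xyz": [-0.018, 0.004, -0.017], "delta_rot": [-0.1, 0.02, 0.08]}, {"jaw": -1, "xyz":
[... 2980 characters left out ...]
0, 0]}, {"jaw": -1, "xyz": [0.04, -0.015, 0.004], "delta_rot": [0, 0, 0]}]
[{"jaw": -1, "xyz": [0.04, -0.016, 0.005], "delta_rot": [0, 0, 0]}, {"jaw": -1, "xyz": [0.039, -0.015, 0.004], "delta_rot": [0, 0, 0]}, {"jaw": -1, "xyz": [0.04, -0.016, 0.005], "delta_rot": [0, 0, 0]}, {"jaw": -1, "xyz": [0.04, -0.015, 0.004], "delta_rot": [0, 0, 0]}, {"jaw": -1, "xyz": [0.04, -0.016, 0.005], "delta_rot": [0, 0, 0]}]
[{"jaw": -1, "xyz": [0.039, -0.015, 0.004], "delta_rot": [0, 0, 0]}, {"jaw": -1, "xyz": [0, 0, 0], "delta_rot": [0, 0, 0]}, {"jaw": -1, "xyz": [0, 0, 0], "delta_rot": [0, 0, 0]}, {"jaw": -1, "xyz": [0, 0, 0], "delta_rot": [0, 0, 0]}, {"jaw": -1, "xyz": [0, 0, 0], "delta_rot": [0, 0, 0]}]
```

Emit:
play_rows(series=[{"jaw": -1, "xyz": [-0.015, -0.018, -0.006], "delta_rot": [-0.1, 0.03, 0.08]}, {"jaw": -1, "xyz": [-0.017, -0.015, -0.008], "delta_rot": [-0.1, 0.03, 0.08]}, {"jaw": -1, "xyz": [-0.017, -0.014, -0.01], "delta_rot": [-0.1, 0.02, 0.08]}, {"jaw": -1, "xyz": [-0.019, -0.011, -0.012], "delta_rot": [-0.09, 0.03, 0.08]}, {"jaw": -1, "xyz": [-0.018, -0.008, -0.013], "delta_rot": [-0.1, 0.03, 0.08]}])

```text
t: 2.65
position: [248.9, 166.6, 427.8]
eef_rot: [[-0.472, 0.761, -0.445], [0.68, 0.635, 0.365], [0.561, -0.13, -0.818]]
wrist_force: [0.6, 0.4, 0.3]
gripper_width: 1.001
```

Emit:
play_rows(series=[{"jaw": -1, "xyz": [-0.019, -0.006, -0.014], "delta_rot": [-0.1, 0.03, 0.08]}, {"jaw": -1, "xyz": [-0.019, -0.002, -0.015], "delta_rot": [-0.1, 0.03, 0.08]}, {"jaw": -1, "xyz": [-0.018, 0, -0.016], "delta_rot": [-0.1, 0.03, 0.08]}, {"jaw": -1, "xyz": [-0.018, 0.004, -0.017], "delta_rot": [-0.1, 0.02, 0.08]}, {"jaw": -1, "xyz": [-0.016, 0.006, -0.016], "delta_rot": [-0.09, 0.03, 0.08]}])

```text
t: 3.15
position: [303.9, 57.9, 437.8]
eef_rot: [[-0.071, 0.997, -0.038], [0.755, 0.079, 0.651], [0.652, 0.017, -0.758]]
wrist_force: [1.3, 0.6, 0.5]
gripper_width: 1.0
```

```bash
python3 - <<'E'
from plan import *
Rt=tool(95,50,0)
pre=gp([452,-96,74],Rt)-130*Rt[:,2]
rows([([320,0,400],Rt),(pre,Rt)],-1)
E
python3 fit3.py
```

```text
t 3.15 q [-34.3 -14.1  44.7 114.1 -29.8  86.2  18.3] p [303.9  57.9 437.8] F [1.3 0.6 0.5] g 1.0
[[-0.071, 0.997, -0.038], [0.755, 0.079, 0.651], [0.652, 0.017, -0.758]]
wp [320.  -0. 399.] q [-31.  -4.  57. 114. -30.  91.  35.] n 2
wp [ 459. -176.  169.] q [  5.  42.  48. 102. -48.  93.  78.] n 8
10 rows
[{"jaw": -1, "xyz": [-0.035, 0.005, -0.005], "delta_rot": [0.01, -0.01, 0]}, {"jaw": -1, "xyz": [-0.035, 0.006, -0.004], "delta_rot": [0.01, 0, 0]}, {"jaw": -1, "xyz": [-0.036, 0.015, 0.007], "delta_rot": [0, 0, 0]}, {"jaw": -1, "xyz": [-0.037, 0.015, 0.007], "delta_rot": [0, 0, 0]}, {"jaw": -1, "xyz": [-0.036, 0.016, 0.006], "delta_rot": [0, 0, 0]}]
[{"jaw": -1, "xyz": [-0.037, 0.015, 0.007], "delta_rot": [0, 0, 0]}, {"jaw": -1, "xyz": [-0.036, 0.015, 0.007], "delta_rot": [0, 0, 0]}, {"jaw": -1, "xyz": [-0.037, 0.015, 0.007], "delta_rot": [0, 0, 0]}, {"jaw": -1, "xyz": [-0.036, 0.015, 0.007], "delta_rot": [0, 0, 0]}, {"jaw": -1, "xyz": [-0.037, 0.016, 0.007], "delta_rot": [0, 0, 0]}]
base_z,a1x,a3x,a3z,a4x,a4z,a6x,a6z,a1y,a3y [ 2.721e+02  0.000e+00 -2.000e-01  5.575e+02  1.000e-01  4.277e+02
 -1.000e-01  3.564e+02 -3.640e+01 -1.700e+01]
[ 0.    0.01  0.03  0.    0.01 -0.01 -0.01  0.01 -0.05 -0.01  0.    0.01
 -0.01  0.    0.01 -0.01  0.    0.01  0.01 -0.03  0.01 -0.   -0.01 -0.  ]
```

Emit:
play_rows(series=[{"jaw": -1, "xyz": [-0.035, 0.005, -0.005], "delta_rot": [0.01, -0.01, 0]}, {"jaw": -1, "xyz": [-0.035, 0.006, -0.004], "delta_rot": [0.01, 0, 0]}, {"jaw": -1, "xyz": [-0.036, 0.015, 0.007], "delta_rot": [0, 0, 0]}, {"jaw": -1, "xyz": [-0.037, 0.015, 0.007], "delta_rot": [0, 0, 0]}, {"jaw": -1, "xyz": [-0.036, 0.016, 0.006], "delta_rot": [0, 0, 0]}])

```text
t: 3.65
position: [370.0, -60.3, 316.7]
eef_rot: [[-0.077, 0.995, -0.068], [0.763, 0.103, 0.639], [0.642, -0.003, -0.767]]
wrist_force: [1.5, 1.1, 0.7]
gripper_width: 1.003
```

Emit:
play_rows(series=[{"jaw": -1, "xyz": [-0.037, 0.015, 0.007], "delta_rot": [0, 0, 0]}, {"jaw": -1, "xyz": [-0.036, 0.015, 0.007], "delta_rot": [0, 0, 0]}, {"jaw": -1, "xyz": [-0.037, 0.015, 0.007], "delta_rot": [0, 0, 0]}, {"jaw": -1, "xyz": [-0.036, 0.015, 0.007], "delta_rot": [0, 0, 0]}, {"jaw": -1, "xyz": [-0.037, 0.016, 0.007], "delta_rot": [0, 0, 0]}])

```text
t: 4.15
position: [456.7, -169.9, 171.0]
eef_rot: [[-0.076, 0.995, -0.069], [0.762, 0.103, 0.639], [0.643, -0.004, -0.766]]
wrist_force: [0.7, -0.3, 1.2]
gripper_width: 0.998
```

Run:
```python
from plan import *
from h import shot
im=shot('scene','s1.png'); shot('wrist','w1.png')
Rt=tool(95,50,0)
g=gp([452,-96.5,74],Rt)
rows([(g-60*Rt[:,2],Rt),(g,Rt,.5)],-1)
```

```text
t 4.25 q [  1.5  44.7  54.2 102.2 -49.7  96.   80.9] p [ 456.6 -170.3  168.3] F [ 0.   0.2 -0.1] g 0.997
[[-0.073, 0.995, -0.072], [0.763, 0.102, 0.639], [0.643, -0.008, -0.766]]
wp [ 455. -131.  116.] q [ -1.  47.  52. 109. -54.  90.  83.] n 2
wp [451. -93.  70.] q [ -3.  49.  50. 113. -59.  85.  86.] n 3
5 rows
[{"jaw": -1, "xyz": [-0.002, 0.001, 0.032], "delta_rot": [-0.01, 0, 0]}, {"jaw": -1, "xyz": [-0.002, 0.002, 0.033], "delta_rot": [-0.01, 0, 0.01]}, {"jaw": -1, "xyz": [0, 0, 0.02], "delta_rot": [0, 0, 0]}, {"jaw": -1, "xyz": [0, 0, 0.02], "delta_rot": [0, 0, 0]}, {"jaw": -1, "xyz": [0, -0.001, 0.02], "delta_rot": [0, 0, 0]}]
```

Emit:
play_rows(series=[{"jaw": -1, "xyz": [-0.002, 0.001, 0.032], "delta_rot": [-0.01, 0, 0]}, {"jaw": -1, "xyz": [-0.002, 0.002, 0.033], "delta_rot": [-0.01, 0, 0.01]}, {"jaw": -1, "xyz": [0, 0, 0.02], "delta_rot": [0, 0, 0]}, {"jaw": -1, "xyz": [0, 0, 0.02], "delta_rot": [0, 0, 0]}, {"jaw": -1, "xyz": [0, -0.001, 0.02], "delta_rot": [0, 0, 0]}])

```text
t: 4.75
position: [450.6, -90.0, 73.1]
eef_rot: [[-0.065, 0.997, -0.048], [0.762, 0.081, 0.642], [0.644, 0.005, -0.765]]
wrist_force: [0.1, -0.8, 0.1]
gripper_width: 0.996
```

Emit:
play_rows(series=[{"jaw": -1, "xyz": [0, 0, 0], "delta_rot": [0, 0, 0]}, {"jaw": 1, "xyz": [0, 0, 0], "delta_rot": [0, 0, 0]}, {"jaw": 1, "xyz": [0, 0, 0], "delta_rot": [0, 0, 0]}, {"jaw": 1, "xyz": [0, 0, 0], "delta_rot": [0, 0, 0]}, {"jaw": 1, "xyz": [0, 0, 0], "delta_rot": [0, 0, 0]}], squeeze=30)

```text
t: 5.25
position: [449.9, -91.1, 73.5]
eef_rot: [[-0.063, 0.997, -0.047], [0.762, 0.079, 0.643], [0.644, 0.004, -0.765]]
wrist_force: [-0.1, -0.1, -0.2]
gripper_width: 0.699
```

Run:
```python
from log import *
log()
shot('wrist','w2.png')
```

```text
t 5.25 q [ -3.4  48.9  50.1 113.7 -58.7  85.   86.2] p [449.9 -91.1  73.5] F [-0.1 -0.1 -0.2] g 0.699
[[-0.063, 0.997, -0.047], [0.762, 0.079, 0.643], [0.644, 0.004, -0.765]]
```

Emit:
play_rows(series=[{"jaw": 1, "xyz": [0, 0, 0], "delta_rot": [0, 0, 0]}, {"jaw": 1, "xyz": [0, 0, 0], "delta_rot": [0, 0, 0]}, {"jaw": 1, "xyz": [0, 0, 0], "delta_rot": [0, 0, 0]}, {"jaw": 1, "xyz": [0, 0, 0], "delta_rot": [0, 0, 0]}, {"jaw": 1, "xyz": [0, 0, 0], "delta_rot": [0, 0, 0]}])

```text
t: 5.8
position: [449.9, -90.5, 73.3]
eef_rot: [[-0.063, 0.997, -0.048], [0.762, 0.079, 0.643], [0.645, 0.004, -0.764]]
wrist_force: [1.9, -2.1, 4.0]
gripper_width: 0.58
```

Run:
```python
from plan import *
s=state()
Rg=s[1]; np.save('Rg1.npy',Rg)
# inversion candidates
for az in (95,80,70,110):
  for pos in ([450,-90,330],[480,-60,380],[450,50,380]):
    for pit in (-10,-20):
      Rt=tool(az,pit,179)
      print('---',az,pos,pit)
      rows([([450,-90,200],Rg),(pos,tool(az,20,0)),(pos,tool(az,-5,90)),(pos,Rt)],1,wmax=.14)
```

```text
--- 95 [450, -90, 330] -10
t 5.8 q [ -3.5  48.9  50.1 113.7 -58.7  85.   86.2] p [449.9 -90.5  73.3] F [ 1.9 -2.1  4. ] g 0.58
[[-0.063, 0.997, -0.048], [0.762, 0.079, 0.643], [0.645, 0.004, -0.764]]
wp [450. -90. 200.] q [ -8.  38.  57. 110. -51.  93.  75.] n 3
wp [450. -90. 330.] q [ 23.  35.  21.  98. -51. 112.  63.] n 4
wp [450. -90. 330.] q [ 44.  48. -10.  97. -53. 113. -32.] n 12
wp [450. -90. 330.] q [  47.   51.  -14.   98.  -53.  113. -122.] n 12
35 rows
[{"jaw": 1, "xyz": [0.027, 0, -0.032], "delta_rot": [0, 0, 0]}, {"jaw": 1, "xyz": [0.028, 0, -0.032], "delta_rot": [0, 0, 0]}, {"jaw": 1, "xyz": [0.027, 0.001, -0.033], "delta_rot": [0, 0, 0]}, {"jaw": 1, "xyz": [0.021, 0, -0.025], "delta_rot": [0, 0.13, 0]}, {"jaw": 1, "xyz": [0.024, 0, -0.022], "delta_rot": [0, 0.13, 0]}]
[{"jaw": 1, "xyz": [0.027, 0, -0.018], "delta_rot": [0.01, 0.13, 0]}, {"jaw": 1, "xyz": [0.028, 0, -0.015], "delta_rot": [0, 0.13, 0]}, {"jaw": 1, "xyz": [0, 0, 0], "delta_rot": [0.03, 0.03, 0.13]}, {"jaw": 1, "xyz": [0, 0, 0], "delta_rot": [0.03, 0.03, 0.13]}, {"jaw": 1, "xyz": [0, 0, 0], "delta_rot": [
[... 28229 characters left out ...]
-0.02, 0.13]}, {"jaw": 1, "xyz": [0, 0, 0], "delta_rot": [0.02, -0.02, 0.12]}]
[{"jaw": 1, "xyz": [0, 0, 0], "delta_rot": [0.02, -0.01, 0.13]}, {"jaw": 1, "xyz": [0, 0, 0], "delta_rot": [0.01, -0.02, 0.13]}, {"jaw": 1, "xyz": [0, 0, 0], "delta_rot": [0.02, -0.01, 0.13]}, {"jaw": 1, "xyz": [0, 0, 0], "delta_rot": [0.02, -0.02, 0.13]}, {"jaw": 1, "xyz": [0, 0, 0], "delta_rot": [0.02, -0.02, 0.13]}]
[{"jaw": 1, "xyz": [0, 0, 0], "delta_rot": [0.01, -0.01, 0.13]}, {"jaw": 1, "xyz": [0, 0, 0], "delta_rot": [0.02, -0.02, 0.12]}, {"jaw": 1, "xyz": [0, 0, 0], "delta_rot": [0.02, -0.02, 0.13]}, {"jaw": 1, "xyz": [0, 0, 0], "delta_rot": [0, 0, 0]}, {"jaw": 1, "xyz": [0, 0, 0], "delta_rot": [0, 0, 0]}]
```

```bash
cat > quiet.py <<'E'
from plan import *
import io,contextlib
def sim(way,start):
    p,Rt,q=[np.array(a,float) for a in start]; qs=[q]; bad=0; mx=0
    for w in way:
        pt,RT=np.asarray(w[0],float),w[1]
        rv=R.from_matrix(Rt.T@RT).as_rotvec(); d=np.linalg.norm(pt-p); n=max(1,int(np.ceil(max(d/45,np.linalg.norm(rv)/.14))))
        p0,R0=p,Rt
        for k in range(1,n+1):
            p=p0+(pt-p0)*k/n; Rt=R0@R.from_rotvec(rv*k/n).as_matrix()
            b=ik(p,Rt,[q],n=0); bad=max(bad,b[0]); mx=max(mx,np.abs(b[1]-q).max()); q=b[1]; qs.append(q)
    Q=np.array(qs); return bad,np.minimum(Q-lo,hi-Q).min(0),mx,q
E
python3 - <<'E'
from quiet import *
from multiprocessing import Pool
s=state(); Rg=s[1]
def job(a):
    az,pos,pit=a
    bay=tool(82,50,0)
    r=sim([(s[0]+[0,0,130],Rg),(pos,tool(az,15,0)),(pos,tool(az,pit,90)),(pos,tool(az,pit,179)),(pos,tool(az,pit,90)),(pos,tool(az,15,0)),([539,150,250],bay),([595,195,90],bay)],s)
    return a,r
J=[(az,pos,pit) for az in (95,80,65,50) for pos in ([450,-90,330],[420,-40,330],[500,-60,420],[480,0,330],[550,-50,400]) for pit in (-5,)]
with Pool() as P:
    for a,r in P.imap(job,J): print(a,round(r[0],1),np.round(r[1]),round(r[2]))
E
```

```text
(95, [450, -90, 330], -5) 0.0 [79. 53. 17. 34. 17.  2. 36.] 10
(95, [420, -40, 330], -5) 0.0 [86. 49. 19. 34. 17.  2. 44.] 9
(95, [500, -60, 420], -5) 0.0 [86. 52. 19. 34. 15.  2. 23.] 17
(95, [480, 0, 330], -5) 0.0 [99. 47. 19. 34. 13.  2. 41.] 9
(95, [550, -50, 400], -5) 0.0 [94. 50. 19. 34. 12.  2. 22.] 15
(80, [450, -90, 330], -5) 0.0 [89. 47. 19. 34. 13.  2. 46.] 9
(80, [420, -40, 330], -5) 0.0 [96. 46. 19. 30. 12.  2. 53.] 9
(80, [500, -60, 420], -5) 0.0 [100.  46.  19.  34.   4.   2.  33.] 8
(80, [480, 0, 330], -5) 0.0 [111.  45.  19.  32.   4.   2.  50.] 9
(80, [550, -50, 400], -5) 0.0 [102.  46.  19.  34.   2.   2.  30.] 8
(65, [450, -90, 330], -5) 0.0 [101.  44.  19.  26.   4.   2.  54.] 9
(65, [420, -40, 330], -5) 0.0 [105.  43.  19.  18.   5.   2.  61.] 9
(65, [500, -60, 420], -5) 0.0 [73. 49. 19. 32.  2.  6. 32.] 8
(65, [480, 0, 330], -5) 0.0 [69. 49. 11. 23.  2. 17. 46.] 28
(65, [550, -50, 400], -5) 0.0 [73. 49. 13. 34.  2. 12. 30.] 25
(50, [450, -90, 330], -5) 0.0 [49. 46.  2. 18.  2. 10. 47.] 57
(50, [420, -40, 330], -5) 28.2 [119.  39.   2.   7.   2.   2.  70.] 58
(50, [500, -60, 420], -5) 2.0 [54. 41.  2. 23.  2. 14. 31.] 67
(50, [480, 0, 330], -5) 17.0 [59. 46.  2. 15.  2. 20. 45.] 67
(50, [550, -50, 400], -5) 5.9 [62. 44.  2. 26.  2. 17. 32.] 44
```

Run:
```python
from plan import *
s=state(); Rg=s[1]; pos=[450,-90,330]
rows([(s[0]+[0,0,120],Rg),(pos,tool(80,15,0)),(pos,tool(80,-8,90)),(pos,tool(80,-10,179))],1,wmax=.145)
```

```text
t 5.8 q [ -3.5  48.9  50.1 113.7 -58.7  85.   86.2] p [449.9 -90.5  73.3] F [ 1.9 -2.1  4. ] g 0.58
[[-0.063, 0.997, -0.048], [0.762, 0.079, 0.643], [0.645, 0.004, -0.764]]
wp [449. -91. 193.] q [ -8.  38.  56. 110. -51.  93.  76.] n 3
wp [450. -89. 330.] q [ 19.  36.  34. 109. -61. 113.  67.] n 5
wp [450. -89. 330.] q [ 41.  45.   3. 109. -63. 113. -22.] n 12
wp [450. -89. 330.] q [  43.   46.    0.  109.  -63.  113. -111.] n 11
35 rows
[{"jaw": 1, "xyz": [0.026, 0, -0.031], "delta_rot": [0, 0, 0]}, {"jaw": 1, "xyz": [0.026, 0, -0.03], "delta_rot": [0, 0, 0]}, {"jaw": 1, "xyz": [0.025, 0, -0.031], "delta_rot": [0, 0, 0]}, {"jaw": 1, "xyz": [0.018, 0, -0.021], "delta_rot": [-0.04, 0.12, 0.03]}, {"jaw": 1, "xyz": [0.02, 0.001, -0.018], "delta_rot": [-0.05, 0.12, 0.03]}]
[{"jaw": 1, "xyz": [0.022, 0, -0.016], "delta_rot": [-0.04, 0.12, 0.03]}, {"jaw": 1, "xyz": [0.024, 0.001, -0.013], "delta_rot": [-0.04, 0.12, 0.02]}, {"jaw": 1, "xyz": [0.026, 0, -0.01], "delta_rot": [-0.04, 0.12, 0.03]}, {"jaw": 1, "xyz": [0, 0, 0], "delta_rot": [0.03, 0.03, 0.13]}, {"jaw": 1, "xyz": [0, 0, 0], "delt
[... 827 characters left out ...]
, 0, 0.14]}, {"jaw": 1, "xyz": [0, 0, 0], "delta_rot": [0, 0, 0.14]}, {"jaw": 1, "xyz": [0, 0, 0], "delta_rot": [0.01, 0, 0.15]}]
[{"jaw": 1, "xyz": [0, 0, 0], "delta_rot": [0, -0.01, 0.14]}, {"jaw": 1, "xyz": [0, 0, 0], "delta_rot": [0, 0, 0.14]}, {"jaw": 1, "xyz": [0, 0, 0], "delta_rot": [0.01, 0, 0.14]}, {"jaw": 1, "xyz": [0, 0, 0], "delta_rot": [0, 0, 0.14]}, {"jaw": 1, "xyz": [0, 0, 0], "delta_rot": [0, 0, 0.14]}]
[{"jaw": 1, "xyz": [0, 0, 0], "delta_rot": [0, -0.01, 0.14]}, {"jaw": 1, "xyz": [0, 0, 0], "delta_rot": [0, 0, 0]}, {"jaw": 1, "xyz": [0, 0, 0], "delta_rot": [0, 0, 0]}, {"jaw": 1, "xyz": [0, 0, 0], "delta_rot": [0, 0, 0]}, {"jaw": 1, "xyz": [0, 0, 0], "delta_rot": [0, 0, 0]}]
```

Emit:
play_rows(series=[{"jaw": 1, "xyz": [0.026, 0, -0.031], "delta_rot": [0, 0, 0]}, {"jaw": 1, "xyz": [0.026, 0, -0.03], "delta_rot": [0, 0, 0]}, {"jaw": 1, "xyz": [0.025, 0, -0.031], "delta_rot": [0, 0, 0]}, {"jaw": 1, "xyz": [0.018, 0, -0.021], "delta_rot": [-0.04, 0.12, 0.03]}, {"jaw": 1, "xyz": [0.02, 0.001, -0.018], "delta_rot": [-0.05, 0.12, 0.03]}], squeeze=40)

```text
t: 6.3
position: [450.2, -89.6, 249.5]
eef_rot: [[-0.003, 0.999, 0.034], [0.586, -0.026, 0.81], [0.81, 0.022, -0.586]]
wrist_force: [-0.1, 0.4, -4.3]
gripper_width: 0.575
```

Emit:
play_rows(series=[{"jaw": 1, "xyz": [0.022, 0, -0.016], "delta_rot": [-0.04, 0.12, 0.03]}, {"jaw": 1, "xyz": [0.024, 0.001, -0.013], "delta_rot": [-0.04, 0.12, 0.02]}, {"jaw": 1, "xyz": [0.026, 0, -0.01], "delta_rot": [-0.04, 0.12, 0.03]}, {"jaw": 1, "xyz": [0, 0, 0], "delta_rot": [0.03, 0.03, 0.13]}, {"jaw": 1, "xyz": [0, 0, 0], "delta_rot": [0.02, 0.02, 0.13]}])

```text
t: 6.8
position: [449.0, -90.2, 329.8]
eef_rot: [[0.296, 0.947, 0.123], [0.165, -0.177, 0.97], [0.941, -0.267, -0.209]]
wrist_force: [-0.3, -0.4, -3.0]
gripper_width: 0.578
```

Emit:
play_rows(series=[{"jaw": 1, "xyz": [0, 0, 0], "delta_rot": [0.03, 0.03, 0.13]}, {"jaw": 1, "xyz": [0, 0, 0], "delta_rot": [0.03, 0.03, 0.13]}, {"jaw": 1, "xyz": [0, 0, 0], "delta_rot": [0.02, 0.02, 0.12]}, {"jaw": 1, "xyz": [0, 0, 0], "delta_rot": [0.03, 0.03, 0.13]}, {"jaw": 1, "xyz": [0, 0, 0], "delta_rot": [0.02, 0.03, 0.13]}])

```text
t: 7.3
position: [449.4, -89.5, 329.2]
eef_rot: [[0.795, 0.599, 0.094], [-0.059, -0.078, 0.995], [0.603, -0.797, -0.027]]
wrist_force: [-0.0, -1.3, -2.6]
gripper_width: 0.575
```

Run:
```python
from plan import *
pos=[450,-90,330]
rows([(pos,tool(80,-8,90)),(pos,tool(80,-10,179))],1,wmax=.145)
```

```text
t 7.3 q [ 33.3  41.6  12.6 105.6 -59.9 114.1  13.5] p [449.4 -89.5 329.2] F [-0.  -1.3 -2.6] g 0.575
[[0.795, 0.599, 0.094], [-0.059, -0.078, 0.995], [0.603, -0.797, -0.027]]
wp [450. -90. 331.] q [ 41.  45.   3. 109. -63. 113. -22.] n 5
wp [450. -90. 331.] q [  42.   46.    1.  109.  -63.  113. -111.] n 11
20 rows
[{"jaw": 1, "xyz": [0, 0, 0], "delta_rot": [0.03, 0.03, 0.13]}, {"jaw": 1, "xyz": [0, 0, 0], "delta_rot": [0.02, 0.02, 0.13]}, {"jaw": 1, "xyz": [0.001, 0, 0], "delta_rot": [0.03, 0.03, 0.12]}, {"jaw": 1, "xyz": [0, 0, 0], "delta_rot": [0.03, 0.02, 0.13]}, {"jaw": 1, "xyz": [0, -0.001, 0], "delta_rot": [0.02, 0.03, 0.13]}]
[{"jaw": 1, "xyz": [0, 0, 0], "delta_rot": [0, 0, 0.14]}, {"jaw": 1, "xyz": [0, 0, 0], "delta_rot": [0.01, -0.01, 0.14]}, {"jaw": 1, "xyz": [0, 0, 0], "delta_rot": [0, 0, 0.14]}, {"jaw": 1, "xyz": [0, 0, 0], "delta_rot": [0, 0, 0.15]}, {"jaw": 1, "xyz": [0, 0, 0], "delta_rot": [0.01, 0, 0.14]}]
[{"jaw": 1, "xyz": [0, 0, 0], "delta_rot": [0, -0.01, 0.14]}, {"jaw": 1, "xyz": [0, 0, 0], "delta_rot": [0, 0, 0.14]}, {"jaw": 1, "xyz": [0, 0, 0], "delta_rot": [0, 0, 0.14]}, {"jaw": 1, "xyz": [0, 0, 0], "delta_rot": [0.01, 0, 0.14]}, {"jaw": 1, "xyz": [0, 0, 0], "delta_rot": [0, -0.01, 0.14]}]
[{"jaw": 1, "xyz": [0, 0, 0], "delta_rot": [0, 0, 0.14]}, {"jaw": 1, "xyz": [0, 0, 0], "delta_rot": [0, 0, 0]}, {"jaw": 1, "xyz": [0, 0, 0], "delta_rot": [0, 0, 0]}, {"jaw": 1, "xyz": [0, 0, 0], "delta_rot": [0, 0, 0]}, {"jaw": 1, "xyz": [0, 0, 0], "delta_rot": [0, 0, 0]}]
```

Emit:
play_rows(series=[{"jaw": 1, "xyz": [0, 0, 0], "delta_rot": [0.03, 0.03, 0.13]}, {"jaw": 1, "xyz": [0, 0, 0], "delta_rot": [0.02, 0.02, 0.13]}, {"jaw": 1, "xyz": [0, 0, 0], "delta_rot": [0.03, 0.03, 0.12]}, {"jaw": 1, "xyz": [0, 0, 0], "delta_rot": [0.02, 0.02, 0.13]}, {"jaw": 1, "xyz": [0, 0, 0], "delta_rot": [0, 0, 0.13]}])

```text
t: 7.8
position: [449.1, -89.6, 328.7]
eef_rot: [[0.989, 0.018, 0.146], [-0.147, 0.101, 0.984], [0.003, -0.995, 0.103]]
wrist_force: [0.6, 0.2, -3.0]
gripper_width: 0.575
```

Emit:
play_rows(series=[{"jaw": 1, "xyz": [0, 0, 0], "delta_rot": [0, 0, 0.14]}, {"jaw": 1, "xyz": [0, 0, 0], "delta_rot": [0, 0, 0.14]}, {"jaw": 1, "xyz": [0, 0, 0], "delta_rot": [0, 0, 0.14]}, {"jaw": 1, "xyz": [0, 0, 0], "delta_rot": [0, 0, 0.15]}, {"jaw": 1, "xyz": [0, 0, 0], "delta_rot": [0, 0, 0.14]}])

```text
t: 8.3
position: [449.4, -89.4, 329.2]
eef_rot: [[0.762, -0.631, 0.145], [-0.046, 0.171, 0.984], [-0.645, -0.757, 0.101]]
wrist_force: [0.2, -0.2, -2.0]
gripper_width: 0.58
```

Emit:
play_rows(series=[{"jaw": 1, "xyz": [0, 0, 0], "delta_rot": [0, 0, 0.14]}, {"jaw": 1, "xyz": [0, 0, 0], "delta_rot": [0, 0, 0.14]}, {"jaw": 1, "xyz": [0, 0, 0], "delta_rot": [0, 0, 0.14]}, {"jaw": 1, "xyz": [0, 0, 0], "delta_rot": [0, 0, 0.14]}, {"jaw": 1, "xyz": [0, 0, 0], "delta_rot": [0, 0, 0.14]}])

```text
t: 8.8
position: [449.4, -89.4, 329.2]
eef_rot: [[0.177, -0.973, 0.145], [0.075, 0.16, 0.984], [-0.981, -0.164, 0.101]]
wrist_force: [0.7, -0.1, -2.4]
gripper_width: 0.58
```

Run:
```python
from plan import *
from h import shot
Rg=np.load('Rg1.npy'); s=state(); fz=s[1]@Rg.T@[0,0,1]; print('bottle angle',np.degrees(np.arccos(fz[2])))
pos=[450,-90,330]
rows([(pos,tool(80,-10,180))],1,wmax=.145)
shot('scene','s3.png')
```

```text
bottle angle 135.29123645829034
t 8.8 q [  38.1   44.6    6.7  108.   -62.4  114.3 -102.5] p [449.4 -89.4 329.2] F [ 0.7 -0.1 -2.4] g 0.58
[[0.177, -0.973, 0.145], [0.075, 0.16, 0.984], [-0.981, -0.164, 0.101]]
wp [450. -90. 330.] q [  42.   46.    1.  109.  -63.  113. -112.] n 2
5 rows
[{"jaw": 1, "xyz": [0, 0, 0], "delta_rot": [0.02, -0.04, 0.08]}, {"jaw": 1, "xyz": [-0.001, -0.001, 0], "delta_rot": [0.01, -0.03, 0.08]}, {"jaw": 1, "xyz": [0, 0, 0], "delta_rot": [0, 0, 0]}, {"jaw": 1, "xyz": [0, 0, 0], "delta_rot": [0, 0, 0]}, {"jaw": 1, "xyz": [0, 0, 0], "delta_rot": [0, 0, 0]}]
```

Emit:
play_rows(series=[{"jaw": 1, "xyz": [0, 0, 0], "delta_rot": [0, 0, 0.08]}, {"jaw": 1, "xyz": [0, 0, 0], "delta_rot": [0, 0, 0.08]}, {"jaw": 1, "xyz": [0, 0, 0], "delta_rot": [0, 0, 0]}, {"jaw": 1, "xyz": [0, 0, 0], "delta_rot": [0, 0, 0]}, {"jaw": 1, "xyz": [0, 0, 0], "delta_rot": [0, 0, 0]}])

```text
t: 9.35
position: [449.5, -89.4, 329.8]
eef_rot: [[0.029, -0.989, 0.145], [0.099, 0.147, 0.984], [-0.995, -0.015, 0.102]]
wrist_force: [0.3, 0.6, -3.5]
gripper_width: 0.573
```

Emit:
play_rows(series=[{"jaw": 1, "xyz": [0, 0, 0], "delta_rot": [0, 0, 0]}, {"jaw": 1, "xyz": [0, 0, 0], "delta_rot": [0, 0, 0]}, {"jaw": 1, "xyz": [0, 0, 0], "delta_rot": [0, 0, 0]}, {"jaw": 1, "xyz": [0, 0, 0], "delta_rot": [0, 0, 0]}, {"jaw": 1, "xyz": [0, 0, 0], "delta_rot": [0, 0, 0]}])

```text
t: 9.85
position: [449.5, -89.4, 330.0]
eef_rot: [[0.027, -0.989, 0.144], [0.099, 0.146, 0.984], [-0.995, -0.012, 0.102]]
wrist_force: [0.2, 0.4, -3.2]
gripper_width: 0.577
```

Run:
```python
from plan import *
from h import shot
Rg=np.load('Rg1.npy'); s=state(); fz=s[1]@Rg.T@[0,0,1]; print('bottle angle',np.degrees(np.arccos(fz[2])))
im=shot('wrist','w3.png');im=shot('scene','s4.png')
import cv2; cv2.imwrite('pics/s4z.png',cv2.resize(im['image'][30:140,150:300,::-1],None,fx=5,fy=5))
```

```text
bottle angle 136.02424279491885
```

Emit:
play_rows(series=[{"jaw": 1, "xyz": [0, 0, 0], "delta_rot": [0, 0, 0]}, {"jaw": 1, "xyz": [0, 0, 0], "delta_rot": [0, 0, 0]}, {"jaw": 1, "xyz": [0, 0, 0], "delta_rot": [0, 0, 0]}, {"jaw": 1, "xyz": [0, 0, 0], "delta_rot": [0, 0, 0]}, {"jaw": 1, "xyz": [0, 0, 0], "delta_rot": [0, 0, 0]}])

```text
t: 10.45
position: [449.5, -89.4, 330.0]
eef_rot: [[0.027, -0.989, 0.144], [0.099, 0.146, 0.984], [-0.995, -0.012, 0.102]]
wrist_force: [0.4, -0.2, -3.7]
gripper_width: 0.579
```

Emit:
play_rows(series=[{"jaw": 1, "xyz": [0, 0, 0], "delta_rot": [0, 0, 0]}, {"jaw": 1, "xyz": [0, 0, 0], "delta_rot": [0, 0, 0]}, {"jaw": 1, "xyz": [0, 0, 0], "delta_rot": [0, 0, 0]}, {"jaw": 1, "xyz": [0, 0, 0], "delta_rot": [0, 0, 0]}, {"jaw": 1, "xyz": [0, 0, 0], "delta_rot": [0, 0, 0]}])

```text
t: 10.95
position: [449.5, -89.4, 330.0]
eef_rot: [[0.027, -0.989, 0.144], [0.099, 0.146, 0.984], [-0.995, -0.012, 0.102]]
wrist_force: [0.4, -0.2, -2.6]
gripper_width: 0.579
```

Run:
```python
from plan import *
Rg=np.load('Rg1.npy'); Rp=rot('z',82-94.2)@Rg; np.save('Rp1.npy',Rp)
h=np.array([np.cos(np.radians(82)),np.sin(np.radians(82)),0])
T=np.array([608.3,192.8,0])+6*h+[0,0,79]; np.save('T1.npy',T); print(T)
pos=[450,-90,330]
rows([(pos,tool(82,-5,90)),([500,-20,320],tool(82,25,0)),(T+[-10,-10,200],Rp),(T+[0,0,30],Rp),(T,Rp,.3)],1,wmax=.145)
```

```text
[609.13503861 198.74160841  79.        ]
t 10.95 q [  38.1   44.5    6.7  108.   -62.5  114.4 -111.3] p [449.5 -89.4 330. ] F [ 0.4 -0.2 -2.6] g 0.579
[[0.027, -0.989, 0.144], [0.099, 0.146, 0.984], [-0.995, -0.012, 0.102]]
wp [450. -91. 330.] q [ 51.  45. -12. 106. -59. 104. -30.] n 11
wp [500. -20. 320.] q [ 52.  30. -28. 105. -49.  79.  40.] n 12
wp [599. 189. 279.] q [ 18.  25. -26. 100. -36.  53.   7.] n 6
wp [609. 198. 109.] q [ 18.  39. -29. 106. -38.  36.  19.] n 4
wp [609. 198.  79.] q [ 18.  42. -30. 107. -39.  33.  22.] n 3
40 rows
[{"jaw": 1, "xyz": [0, 0, 0], "delta_rot": [0, 0, -0.14]}, {"jaw": 1, "xyz": [0, 0, 0], "delta_rot": [0, 0, -0.14]}, {"jaw": 1, "xyz": [0, 0, 0], "delta_rot": [0, 0, -0.14]}, {"jaw": 1, "xyz": [0, 0, 0], "delta_rot": [-0.01, 0, -0.15]}, {"jaw": 1, "xyz": [0, 0, 0], "delta_rot": [0, 0, -0.14]}]
[{"jaw": 1, "xyz": [0, 0, 0], "delta_rot": [0, 0, -0.14]}, {"jaw": 1, "xyz": [0, 0, 0], "delta_rot": [0, 0, -0.14]}, {"jaw": 1, "xyz": [0, 0, 0], "delta_rot": [0, 0, -0.14]}, {"jaw": 1, "xyz": [0, 0, 0], "delta_rot": [-0.01, 0, -0.14]}, {"jaw": 1, "xyz": [
[... 1449 characters left out ...]
lta_rot": [0, -0.08, 0]}, {"jaw": 1, "xyz": [-0.025, 0.002, 0.034], "delta_rot": [0, 0, 0]}]
[{"jaw": 1, "xyz": [-0.025, 0.002, 0.035], "delta_rot": [0, 0, 0]}, {"jaw": 1, "xyz": [-0.026, 0.002, 0.034], "delta_rot": [0, 0, 0]}, {"jaw": 1, "xyz": [-0.025, 0.002, 0.034], "delta_rot": [0, 0, 0]}, {"jaw": 1, "xyz": [-0.006, 0, 0.008], "delta_rot": [0, 0, 0]}, {"jaw": 1, "xyz": [-0.007, 0, 0.008], "delta_rot": [0, 0, 0]}]
[{"jaw": 1, "xyz": [-0.006, 0, 0.007], "delta_rot": [0, 0, 0]}, {"jaw": 1, "xyz": [0, 0, 0], "delta_rot": [0, 0, 0]}, {"jaw": 1, "xyz": [0, 0, 0], "delta_rot": [0, 0, 0]}, {"jaw": 1, "xyz": [0, 0, 0], "delta_rot": [0, 0, 0]}, {"jaw": 1, "xyz": [0, 0, 0], "delta_rot": [0, 0, 0]}]
```

Emit:
play_rows(series=[{"jaw": 1, "xyz": [0, 0, 0], "delta_rot": [0, 0, -0.14]}, {"jaw": 1, "xyz": [0, 0, 0], "delta_rot": [0, 0, -0.14]}, {"jaw": 1, "xyz": [0, 0, 0], "delta_rot": [0, 0, -0.14]}, {"jaw": 1, "xyz": [0, 0, 0], "delta_rot": [0, 0, -0.14]}, {"jaw": 1, "xyz": [0, 0, 0], "delta_rot": [0, 0, -0.14]}])

```text
t: 11.45
position: [449.5, -89.4, 330.0]
eef_rot: [[0.662, -0.735, 0.145], [-0.019, 0.176, 0.984], [-0.749, -0.654, 0.102]]
wrist_force: [0.0, -0.5, -3.1]
gripper_width: 0.575
```

Emit:
play_rows(series=[{"jaw": 1, "xyz": [0, 0, 0], "delta_rot": [0, 0, -0.14]}, {"jaw": 1, "xyz": [0, 0, 0], "delta_rot": [0, 0, -0.14]}, {"jaw": 1, "xyz": [0, 0, 0], "delta_rot": [0, 0, -0.14]}, {"jaw": 1, "xyz": [0, 0, 0], "delta_rot": [0, 0, -0.14]}, {"jaw": 1, "xyz": [0, 0, 0], "delta_rot": [0, 0, -0.14]}])

```text
t: 11.95
position: [449.5, -89.5, 330.0]
eef_rot: [[0.98, -0.136, 0.144], [-0.128, 0.122, 0.984], [-0.151, -0.983, 0.102]]
wrist_force: [0.7, 0.8, -2.5]
gripper_width: 0.576
```

Emit:
play_rows(series=[{"jaw": 1, "xyz": [0.001, 0, 0], "delta_rot": [0, 0, -0.14]}, {"jaw": 1, "xyz": [0.003, 0.001, 0.006], "delta_rot": [-0.03, -0.03, -0.13]}, {"jaw": 1, "xyz": [0.003, 0.002, 0.007], "delta_rot": [-0.04, -0.04, -0.13]}, {"jaw": 1, "xyz": [0.004, 0.002, 0.006], "delta_rot": [-0.03, -0.03, -0.12]}, {"jaw": 1, "xyz": [0.003, 0.002, 0.006], "delta_rot": [-0.03, -0.04, -0.13]}])

```text
t: 12.45
position: [467.1, -65.9, 326.3]
eef_rot: [[0.878, 0.476, 0.041], [-0.008, -0.071, 0.997], [0.478, -0.876, -0.058]]
wrist_force: [0.6, 1.2, -2.6]
gripper_width: 0.579
```

Emit:
play_rows(series=[{"jaw": 1, "xyz": [0.003, 0.002, 0.006], "delta_rot": [-0.04, -0.03, -0.13]}, {"jaw": 1, "xyz": [0.003, 0.002, 0.006], "delta_rot": [-0.03, -0.04, -0.13]}, {"jaw": 1, "xyz": [0.003, 0.003, 0.006], "delta_rot": [-0.04, -0.03, -0.12]}, {"jaw": 1, "xyz": [0.003, 0.003, 0.006], "delta_rot": [-0.03, -0.04, -0.13]}, {"jaw": 1, "xyz": [0.003, 0.003, 0.006], "delta_rot": [-0.03, -0.03, -0.13]}])

```text
t: 12.95
position: [488.0, -36.5, 322.9]
eef_rot: [[0.426, 0.904, 0.045], [0.247, -0.164, 0.955], [0.87, -0.396, -0.293]]
wrist_force: [0.3, -1.2, -2.6]
gripper_width: 0.575
```

Run:
```python
from plan import *
Rp=np.load('Rp1.npy'); T=np.load('T1.npy')
rows([([500,-20,320],tool(82,25,0)),(T+[-10,-10,160],Rp),(T+[0,0,30],Rp),(T,Rp,.3)],1,wmax=.145)
```

```text
t 12.95 q [ 49.   35.5 -22.7 101.6 -49.5  88.7  21.1] p [488.  -36.5 322.9] F [ 0.3 -1.2 -2.6] g 0.575
[[0.426, 0.904, 0.045], [0.247, -0.164, 0.955], [0.87, -0.396, -0.293]]
wp [499. -20. 320.] q [ 50.  30. -26. 105. -49.  79.  40.] n 3
wp [599. 189. 240.] q [ 16.  27. -25. 102. -38.  50.  12.] n 6
wp [609. 199. 109.] q [ 16.  38. -27. 106. -41.  36.  22.] n 3
wp [609. 199.  79.] q [ 17.  41. -28. 107. -42.  34.  24.] n 3
15 rows
[{"jaw": 1, "xyz": [0.002, 0.003, 0.006], "delta_rot": [-0.04, -0.04, -0.13]}, {"jaw": 1, "xyz": [0.002, 0.003, 0.005], "delta_rot": [-0.04, -0.04, -0.13]}, {"jaw": 1, "xyz": [0.002, 0.003, 0.006], "delta_rot": [-0.04, -0.04, -0.13]}, {"jaw": 1, "xyz": [0.003, 0.011, 0.039], "delta_rot": [0, -0.07, 0]}, {"jaw": 1, "xyz": [0.007, 0.012, 0.039], "delta_rot": [0, -0.07, 0]}]
[{"jaw": 1, "xyz": [0.009, 0.011, 0.038], "delta_rot": [0, -0.08, -0.01]}, {"jaw": 1, "xyz": [0.011, 0.012, 0.038], "delta_rot": [0, -0.07, 0]}, {"jaw": 1, "xyz": [0.015, 0.011, 0.036], "delta_rot": [0.01, -0.07, 0]}, {"jaw": 1, "xyz": [0.017, 0.012, 0.035], "delta_rot": [0, -0.07, 0]}, {"jaw": 1, "xyz": [-0.025, 0.003, 0.036], "delta_rot": [0, 0, 0]}]
[{"jaw": 1, "xyz": [-0.026, 0.003, 0.035], "delta_rot": [0, 0, 0]}, {"jaw": 1, "xyz": [-0.025, 0.003, 0.036], "delta_rot": [0, 0, 0]}, {"jaw": 1, "xyz": [-0.006, 0, 0.008], "delta_rot": [0, 0, 0]}, {"jaw": 1, "xyz": [-0.007, 0, 0.007], "delta_rot": [0, 0, 0]}, {"jaw": 1, "xyz": [-0.006, 0, 0.008], "delta_rot": [0, 0, 0]}]
```

Emit:
play_rows(series=[{"jaw": 1, "xyz": [0.002, 0.003, 0.006], "delta_rot": [-0.04, -0.04, -0.13]}, {"jaw": 1, "xyz": [0.002, 0.003, 0.005], "delta_rot": [-0.04, -0.04, -0.13]}, {"jaw": 1, "xyz": [0.002, 0.003, 0.006], "delta_rot": [-0.04, -0.04, -0.13]}, {"jaw": 1, "xyz": [0.003, 0.011, 0.039], "delta_rot": [0, -0.07, 0]}, {"jaw": 1, "xyz": [0.007, 0.012, 0.039], "delta_rot": [0, -0.07, 0]}])

```text
t: 13.45
position: [533.1, 48.5, 292.6]
eef_rot: [[0.087, 0.989, 0.122], [0.542, -0.15, 0.827], [0.836, -0.006, -0.549]]
wrist_force: [0.8, -0.9, -2.7]
gripper_width: 0.578
```

Emit:
play_rows(series=[{"jaw": 1, "xyz": [0.009, 0.011, 0.038], "delta_rot": [0, -0.08, -0.01]}, {"jaw": 1, "xyz": [0.011, 0.012, 0.038], "delta_rot": [0, -0.07, 0]}, {"jaw": 1, "xyz": [0.015, 0.011, 0.036], "delta_rot": [0.01, -0.07, 0]}, {"jaw": 1, "xyz": [0.017, 0.012, 0.035], "delta_rot": [0, -0.07, 0]}, {"jaw": 1, "xyz": [0, 0, 0], "delta_rot": [0, 0, 0]}])

```text
t: 13.95
position: [596.5, 199.0, 240.7]
eef_rot: [[0.094, 0.993, 0.073], [0.755, -0.119, 0.644], [0.648, -0.005, -0.761]]
wrist_force: [-2.3, 1.3, -1.7]
gripper_width: 0.575
```

Run:
```python
from plan import *
from h import shot
shot('scene','s5.png')
Rp=np.load('Rp1.npy'); T=np.load('T1.npy')
rows([(T+[0,0,40],Rp),(T,Rp,.3)],1,wmax=.145)
```

```text
t 14.0 q [ 16.1  27.2 -25.1 102.1 -37.9  50.1  11.4] p [596.7 194.9 240. ] F [-0.1 -0.1 -3.5] g 0.577
[[0.098, 0.992, 0.075], [0.756, -0.123, 0.643], [0.648, -0.006, -0.762]]
wp [609. 199. 119.] q [ 17.  38. -27. 106. -40.  37.  21.] n 3
wp [609. 199.  79.] q [ 17.  42. -28. 107. -41.  33.  24.] n 3
10 rows
[{"jaw": 1, "xyz": [-0.025, 0.004, 0.032], "delta_rot": [0, 0, 0]}, {"jaw": 1, "xyz": [-0.024, 0.004, 0.032], "delta_rot": [-0.01, 0, 0]}, {"jaw": 1, "xyz": [-0.025, 0.004, 0.032], "delta_rot": [0, 0, 0]}, {"jaw": 1, "xyz": [-0.009, 0, 0.01], "delta_rot": [0, 0, 0]}, {"jaw": 1, "xyz": [-0.008, 0, 0.01], "delta_rot": [0, 0, 0]}]
[{"jaw": 1, "xyz": [-0.009, 0, 0.01], "delta_rot": [0, 0, 0]}, {"jaw": 1, "xyz": [0, 0, 0], "delta_rot": [0, 0, 0]}, {"jaw": 1, "xyz": [0, 0, 0], "delta_rot": [0, 0, 0]}, {"jaw": 1, "xyz": [0, 0, 0], "delta_rot": [0, 0, 0]}, {"jaw": 1, "xyz": [0, 0, 0], "delta_rot": [0, 0, 0]}]
```

Emit:
play_rows(series=[{"jaw": 1, "xyz": [-0.025, 0.004, 0.032], "delta_rot": [0, 0, 0]}, {"jaw": 1, "xyz": [-0.024, 0.004, 0.032], "delta_rot": [-0.01, 0, 0]}, {"jaw": 1, "xyz": [-0.025, 0.004, 0.032], "delta_rot": [0, 0, 0]}, {"jaw": 1, "xyz": [-0.008, 0, 0.01], "delta_rot": [0, 0, 0]}, {"jaw": 1, "xyz": [-0.008, 0, 0.01], "delta_rot": [0, 0, 0]}])

```text
t: 14.5
position: [611.1, 192.6, 92.2]
eef_rot: [[0.107, 0.99, 0.092], [0.755, -0.141, 0.64], [0.647, 0.001, -0.763]]
wrist_force: [0.2, -0.1, -2.4]
gripper_width: 0.573
```

Emit:
play_rows(series=[{"jaw": 1, "xyz": [-0.005, 0, 0.006], "delta_rot": [0, 0, 0]}, {"jaw": 1, "xyz": [-0.003, 0, 0.003], "delta_rot": [0, 0, 0]}, {"jaw": 1, "xyz": [0, 0, 0], "delta_rot": [0, 0, 0]}, {"jaw": 1, "xyz": [0, 0, 0], "delta_rot": [0, 0, 0]}, {"jaw": 1, "xyz": [0, 0, 0], "delta_rot": [0, 0, 0]}])

```text
t: 15.0
position: [611.9, 193.2, 81.7]
eef_rot: [[0.104, 0.99, 0.093], [0.756, -0.14, 0.64], [0.647, 0.004, -0.763]]
wrist_force: [-0.1, 0.3, -2.6]
gripper_width: 0.572
```

Run:
```python
from plan import *
from h import *
Rp=np.load('Rp1.npy'); T=np.load('T1.npy')
rows([(T+[0,0,-.5],Rp,.05)],1,wmax=.145)
im=shot('scene','s6.png'); cv2.imwrite('pics/s6z.png',cv2.resize(im['image'][60:230,260:450,::-1],None,fx=4,fy=3.5))
```

```text
t 15.0 q [ 17.4  41.2 -27.8 107.  -41.4  33.6  23.8] p [611.9 193.2  81.7] F [-0.1  0.3 -2.6] g 0.572
[[0.104, 0.99, 0.093], [0.756, -0.14, 0.64], [0.647, 0.004, -0.763]]
wp [610. 199.  78.] q [ 17.  41. -28. 108. -42.  33.  24.] n 4
5 rows
[{"jaw": 1, "xyz": [0, -0.001, 0.001], "delta_rot": [0, 0, 0]}, {"jaw": 1, "xyz": [0.001, -0.001, 0.002], "delta_rot": [0, 0, 0]}, {"jaw": 1, "xyz": [0, -0.001, 0.001], "delta_rot": [0, 0, 0]}, {"jaw": 1, "xyz": [0.001, 0, 0.002], "delta_rot": [0, 0, 0]}, {"jaw": 1, "xyz": [0, 0, 0], "delta_rot": [0, 0, 0]}]
```

Emit:
play_rows(series=[{"jaw": 1, "xyz": [-0.001, 0, 0.001], "delta_rot": [0, 0, 0]}, {"jaw": 1, "xyz": [0, 0, 0.001], "delta_rot": [0, 0, 0]}, {"jaw": 1, "xyz": [-0.001, 0, 0.001], "delta_rot": [0, 0, 0]}, {"jaw": 1, "xyz": [0, 0, 0], "delta_rot": [0, 0, 0]}, {"jaw": 1, "xyz": [0, 0, 0], "delta_rot": [0, 0, 0]}])

```text
t: 15.55
position: [611.6, 193.7, 77.4]
eef_rot: [[0.105, 0.99, 0.092], [0.755, -0.14, 0.64], [0.647, 0.003, -0.763]]
wrist_force: [0.1, -0.1, 0.7]
gripper_width: 0.58
```

Emit:
play_rows(series=[{"jaw": 1, "xyz": [-0.001, 0, 0.001], "delta_rot": [0, 0, 0]}, {"jaw": 1, "xyz": [0, 0, 0], "delta_rot": [0, 0, 0]}, {"jaw": 1, "xyz": [0, 0, 0], "delta_rot": [0, 0, 0]}, {"jaw": 1, "xyz": [0, 0, 0], "delta_rot": [0, 0, 0]}, {"jaw": 1, "xyz": [0, 0, 0], "delta_rot": [0, 0, 0]}])

```text
t: 16.05
position: [611.7, 194.1, 77.3]
eef_rot: [[0.104, 0.99, 0.093], [0.755, -0.139, 0.641], [0.648, 0.003, -0.762]]
wrist_force: [-3.5, -2.6, 10.7]
gripper_width: 0.573
```

Emit:
play_rows(series=[{"jaw": -0.8, "xyz": [0, 0, 0], "delta_rot": [0, 0, 0]}, {"jaw": -0.8, "xyz": [0, 0, 0], "delta_rot": [0, 0, 0]}, {"jaw": -0.8, "xyz": [0, 0, 0], "delta_rot": [0, 0, 0]}, {"jaw": -0.8, "xyz": [0, 0, 0], "delta_rot": [0, 0, 0]}, {"jaw": -0.8, "xyz": [0, 0, 0], "delta_rot": [0, 0, 0]}])

```text
t: 16.55
position: [611.4, 193.3, 75.6]
eef_rot: [[0.105, 0.99, 0.092], [0.756, -0.14, 0.64], [0.647, 0.002, -0.763]]
wrist_force: [-0.2, 0.3, -0.3]
gripper_width: 0.894
```

Emit:
play_rows(series=[{"jaw": -0.8, "xyz": [0, 0, -0.01], "delta_rot": [0, 0, 0]}, {"jaw": -0.8, "xyz": [0, 0, -0.02], "delta_rot": [0, 0, 0]}, {"jaw": -0.8, "xyz": [0, 0, -0.03], "delta_rot": [0, 0, 0]}, {"jaw": -1, "xyz": [0, 0, -0.04], "delta_rot": [0, 0, 0]}, {"jaw": -1, "xyz": [0, 0, -0.04], "delta_rot": [0, 0, 0]}])

```text
t: 17.05
position: [597.9, 102.6, 183.9]
eef_rot: [[0.105, 0.99, 0.092], [0.756, -0.139, 0.64], [0.646, 0.002, -0.763]]
wrist_force: [0.7, -0.0, 0.0]
gripper_width: 0.992
```

Run:
```python
from plan import *
from h import shot
shot('wrist','w4.png')
Rt=tool(92,45,0); np.save('Rg2.npy',Rt)
g=gp([429.5,-227.7,75],Rt); s=state()
rows([([560,60,300],s[1]),([440,-290,230],Rt),(g-50*Rt[:,2],Rt),(g,Rt,.5)],-1)
```

```text
t 17.1 q [ 24.7  31.4 -24.2 103.6 -37.3  50.   21.1] p [600.7  97.3 188.2] F [ 1.6 -3.8  3.1] g 0.992
[[0.105, 0.989, 0.1], [0.757, -0.145, 0.637], [0.645, 0.009, -0.764]]
wp [560.  61. 300.] q [ 29.  21. -23. 101. -36.  64.  17.] n 3
wp [ 440. -290.  230.] q [ 55.  39. -15.  84. -22.  91.  49.] n 9
wp [ 431. -260.  107.] q [ 54.  45. -15.  93. -22.  77.  54.] n 3
wp [ 429. -224.   72.] q [ 53.  46. -16.  98. -23.  71.  55.] n 3
20 rows
[{"jaw": -1, "xyz": [0.013, -0.011, -0.038], "delta_rot": [0, 0, 0]}, {"jaw": -1, "xyz": [0.013, -0.012, -0.038], "delta_rot": [0, 0, 0]}, {"jaw": -1, "xyz": [0.014, -0.011, -0.037], "delta_rot": [0, 0, 0]}, {"jaw": -1, "xyz": [-0.036, -0.008, -0.02], "delta_rot": [0.01, 0.01, -0.01]}, {"jaw": -1, "xyz": [-0.036, -0.008, -0.021], "delta_rot": [0.02, 0.01, -0.02]}]
[{"jaw": -1, "xyz": [-0.035, -0.009, -0.02], "delta_rot": [0.01, 0.01, -0.01]}, {"jaw": -1, "xyz": [-0.035, -0.01, -0.021], "delta_rot": [0.02, 0.01, -0.02]}, {"jaw": -1, "xyz": [-0.034, -0.011, -0.021], "delta_rot": [0.01, 0.01, -0.01]}, {"jaw": -1, "xyz": [-0.035, -0.011, -0.022], "delta_rot": [0.02, 0.01, -0.01]}, {"jaw": -1, "xyz": [-0.033, -0.013, -0.021], "delta_rot": [0.01, 0.01, -0.02]}]
[{"jaw": -1, "xyz": [-0.034, -0.013, -0.021], "delta_rot": [0.01, 0.01, -0.01]}, {"jaw": -1, "xyz": [-0.033, -0.014, -0.022], "delta_rot": [0.02, 0.01, -0.02]}, {"jaw": -1, "xyz": [-0.022, -0.003, 0.036], "delta_rot": [0, 0, 0]}, {"jaw": -1, "xyz": [-0.022, -0.002, 0.036], "delta_rot": [0, 0, 0]}, {"jaw": -1, "xyz": [-0.022, -0.003, 0.036], "delta_rot": [0, 0, 0]}]
[{"jaw": -1, "xyz": [0, 0, 0.017], "delta_rot": [0, 0, 0]}, {"jaw": -1, "xyz": [0, 0, 0.017], "delta_rot": [0, 0, 0]}, {"jaw": -1, "xyz": [0, 0, 0.016], "delta_rot": [0, 0, 0]}, {"jaw": -1, "xyz": [0, 0, 0], "delta_rot": [0, 0, 0]}, {"jaw": -1, "xyz": [0, 0, 0], "delta_rot": [0, 0, 0]}]
```

Run:
```python
import numpy as np
for n in('t0','s0'):
    P=np.load(f'pics/{n}_P.npy').reshape(-1,3)
    for x0 in range(250,750,50):
        m=(P[:,0]>x0)&(P[:,0]<x0+50)&(P[:,1]<-400)&(P[:,1]>-700)&(P[:,2]>60)&(P[:,2]<500)
        if m.sum()>3: print(n,x0,P[m][:,1].max().round(),P[m][:,2].max().round())
```

```text
t0 350 -525.0 224.0
t0 400 -522.0 224.0
t0 450 -522.0 224.0
t0 500 -522.0 224.0
t0 550 -522.0 223.0
t0 600 -522.0 224.0
t0 650 -526.0 222.0
s0 350 -526.0 221.0
s0 400 -524.0 221.0
s0 450 -524.0 221.0
s0 500 -523.0 221.0
s0 550 -524.0 221.0
s0 600 -523.0 221.0
s0 650 -527.0 221.0
```

Run:
```python
from quiet import *
for q in ([55,39,-15,84,-22,91,49],[54,45,-15,93,-22,77,54],[53,46,-16,98,-23,71,55]):
    p,_,(a,b,c)=fk(q); print(np.round(p),np.round(b),np.round(c))
Rt=np.load('Rg2.npy'); g=gp([429.5,-227.7,75],Rt)
s=(g,Rt,np.array([53,46,-16,98,-23,71,55.]))
s=(g,Rt,ik(g,Rt,[s[2]],n=0)[1])
print(fk(s[2])[0])
for az in (95,80,65):
  for pos in ([450,-190,330],[450,-90,330],[450,-150,400]):
    for rr in (1,):
      r=sim([(g+[0,0,100],Rt),(pos,tool(az,15,0)),(pos,tool(az,-8,90)),(pos,tool(az,-8,179)),(pos,tool(az,-5,90)),([480,20,320],tool(82,25,0)),([460,200,240],tool(82,45,0)),([470,220,80],tool(82,45,0))],s)
      print(az,pos,np.round(r[0],1),np.round(r[1]),round(r[2]))
```

```text
[ 439. -290.  227.] [ 160. -320.  703.] [ 449. -542.  479.]
[ 433. -257.  106.] [ 191. -352.  663.] [ 442. -511.  356.]
[ 430. -220.   74.] [ 201. -355.  656.] [ 439. -476.  322.]
[ 429.3766117  -224.16662003   71.46446618]
95 [450, -190, 330] 0.0 [75. 54.  2. 21. 31.  2. 21.] 9
95 [450, -90, 330] 0.0 [80. 50. 12. 21. 22.  2. 35.] 8
95 [450, -150, 400] 0.0 [75. 54.  2. 21. 25.  2. 18.] 9
80 [450, -190, 330] 0.0 [82. 50. 15. 21. 18.  2. 35.] 8
80 [450, -90, 330] 0.0 [91. 44. 31. 20. 12.  2. 46.] 7
80 [450, -150, 400] 0.0 [84. 48. 20. 21. 14.  2. 31.] 8
65 [450, -190, 330] 0.0 [81. 43. 32. 20.  8.  2. 45.] 7
65 [450, -90, 330] 0.0 [85. 43. 35. 20.  4.  8. 52.] 7
65 [450, -150, 400] 0.0 [82. 43. 34. 20.  5.  3. 39.] 8
```

Emit:
play_rows(series=[{"jaw": -1, "xyz": [0.013, -0.011, -0.038], "delta_rot": [0, 0, 0]}, {"jaw": -1, "xyz": [0.013, -0.012, -0.038], "delta_rot": [0, 0, 0]}, {"jaw": -1, "xyz": [0.014, -0.011, -0.037], "delta_rot": [0, 0, 0]}, {"jaw": -1, "xyz": [-0.036, -0.008, -0.02], "delta_rot": [0.01, 0.01, -0.01]}, {"jaw": -1, "xyz": [-0.036, -0.008, -0.021], "delta_rot": [0.02, 0.01, -0.02]}])

```text
t: 17.6
position: [531.5, -12.6, 280.9]
eef_rot: [[0.069, 0.995, 0.066], [0.747, -0.095, 0.658], [0.661, 0.004, -0.751]]
wrist_force: [0.9, 0.7, -1.5]
gripper_width: 0.993
```

Emit:
play_rows(series=[{"jaw": -1, "xyz": [-0.035, -0.009, -0.02], "delta_rot": [0.01, 0.01, -0.01]}, {"jaw": -1, "xyz": [-0.035, -0.01, -0.021], "delta_rot": [0.02, 0.01, -0.02]}, {"jaw": -1, "xyz": [-0.034, -0.011, -0.021], "delta_rot": [0.01, 0.01, -0.01]}, {"jaw": -1, "xyz": [-0.035, -0.011, -0.022], "delta_rot": [0.02, 0.01, -0.01]}, {"jaw": -1, "xyz": [-0.033, -0.013, -0.021], "delta_rot": [0.01, 0.01, -0.02]}])

```text
t: 18.1
position: [465.3, -208.3, 240.0]
eef_rot: [[0.002, 1.0, -0.004], [0.715, 0.001, 0.699], [0.699, -0.004, -0.715]]
wrist_force: [0.8, 1.1, 0.1]
gripper_width: 1.0
```

Emit:
play_rows(series=[{"jaw": -1, "xyz": [-0.034, -0.013, -0.021], "delta_rot": [0.01, 0.01, -0.01]}, {"jaw": -1, "xyz": [-0.033, -0.014, -0.022], "delta_rot": [0.02, 0.01, -0.02]}, {"jaw": -1, "xyz": [0, 0, 0], "delta_rot": [0, 0, 0]}, {"jaw": -1, "xyz": [0, 0, 0], "delta_rot": [0, 0, 0]}, {"jaw": -1, "xyz": [0, 0, 0], "delta_rot": [0, 0, 0]}])

```text
t: 18.6
position: [440.1, -283.4, 224.2]
eef_rot: [[-0.029, 0.999, -0.034], [0.7, 0.044, 0.713], [0.713, -0.003, -0.701]]
wrist_force: [0.3, 1.3, 0.6]
gripper_width: 1.002
```

Run:
```python
from plan import *
from h import shot
im=shot('wrist','w5.png')
Rt=np.load('Rg2.npy')
g=gp([429.5,-227.7,75],Rt)
rows([(g-60*Rt[:,2],Rt),(g,Rt,.5)],-1)
```

```text
t 18.65 q [ 54.5  39.1 -14.8  84.5 -22.3  90.7  49.1] p [ 440.2 -283.2  224.3] F [0.4 0.7 0.6] g 1.001
[[-0.029, 0.999, -0.034], [0.7, 0.045, 0.712], [0.713, -0.003, -0.701]]
wp [ 430. -267.  113.] q [ 54.  44. -15.  92. -22.  78.  54.] n 3
wp [ 429. -224.   72.] q [ 53.  46. -16.  98. -23.  70.  54.] n 3
10 rows
[{"jaw": -1, "xyz": [-0.022, -0.003, 0.03], "delta_rot": [0, 0, 0]}, {"jaw": -1, "xyz": [-0.023, -0.003, 0.03], "delta_rot": [-0.01, -0.01, 0]}, {"jaw": -1, "xyz": [-0.022, -0.003, 0.03], "delta_rot": [0, 0, 0.01]}, {"jaw": -1, "xyz": [0, 0, 0.02], "delta_rot": [0, 0, 0]}, {"jaw": -1, "xyz": [0, 0, 0.02], "delta_rot": [0, 0, 0]}]
[{"jaw": -1, "xyz": [0.001, 0, 0.02], "delta_rot": [0, 0, 0]}, {"jaw": -1, "xyz": [0, 0, 0], "delta_rot": [0, 0, 0]}, {"jaw": -1, "xyz": [0, 0, 0], "delta_rot": [0, 0, 0]}, {"jaw": -1, "xyz": [0, 0, 0], "delta_rot": [0, 0, 0]}, {"jaw": -1, "xyz": [0, 0, 0], "delta_rot": [0, 0, 0]}]
```

Emit:
play_rows(series=[{"jaw": -1, "xyz": [-0.022, -0.003, 0.03], "delta_rot": [0, 0, 0]}, {"jaw": -1, "xyz": [-0.023, -0.003, 0.03], "delta_rot": [-0.01, -0.01, 0]}, {"jaw": -1, "xyz": [-0.022, -0.003, 0.03], "delta_rot": [0, 0, 0.01]}, {"jaw": -1, "xyz": [0, 0, 0.02], "delta_rot": [0, 0, 0]}, {"jaw": -1, "xyz": [0, 0, 0.02], "delta_rot": [0, 0, 0]}])

```text
t: 19.15
position: [429.0, -238.2, 83.9]
eef_rot: [[-0.019, 1.0, -0.024], [0.708, 0.03, 0.706], [0.706, -0.004, -0.708]]
wrist_force: [0.9, -0.6, -0.2]
gripper_width: 1.001
```

Emit:
play_rows(series=[{"jaw": -1, "xyz": [0, 0, 0.02], "delta_rot": [0, 0, 0]}, {"jaw": -1, "xyz": [0, 0, 0], "delta_rot": [0, 0, 0]}, {"jaw": 1, "xyz": [0, 0, 0], "delta_rot": [0, 0, 0]}, {"jaw": 1, "xyz": [0, 0, 0], "delta_rot": [0, 0, 0]}, {"jaw": 1, "xyz": [0, 0, 0], "delta_rot": [0, 0, 0]}])

```text
t: 19.65
position: [428.9, -226.7, 70.8]
eef_rot: [[-0.018, 1.0, -0.022], [0.709, 0.029, 0.704], [0.705, -0.003, -0.709]]
wrist_force: [0.3, -1.0, -0.7]
gripper_width: 0.787
```

Run:
```python
from log import *
log()
```

```text
t 19.65 q [ 53.   45.8 -15.6  98.  -22.6  70.3  54.5] p [ 428.9 -226.7   70.8] F [ 0.3 -1.  -0.7] g 0.787
[[-0.018, 1.0, -0.022], [0.709, 0.029, 0.704], [0.705, -0.003, -0.709]]
```

Emit:
play_rows(series=[{"jaw": 1, "xyz": [0, 0, 0], "delta_rot": [0, 0, 0]}, {"jaw": 1, "xyz": [0, 0, 0], "delta_rot": [0, 0, 0]}, {"jaw": 1, "xyz": [0, 0, 0], "delta_rot": [0, 0, 0]}, {"jaw": 1, "xyz": [0, 0, 0], "delta_rot": [0, 0, 0]}, {"jaw": 1, "xyz": [0, 0, 0], "delta_rot": [0, 0, 0]}], squeeze=40)

```text
t: 20.15
position: [428.5, -225.9, 70.4]
eef_rot: [[-0.018, 1.0, -0.023], [0.708, 0.029, 0.705], [0.706, -0.004, -0.708]]
wrist_force: [-1.2, -1.5, 3.0]
gripper_width: 0.578
```

Run:
```python
from plan import *
s=state(); np.save('Rg2.npy',s[1]); np.save('pg2.npy',s[0]); pos=[450,-120,330]
rows([(s[0]+[0,0,100],s[1]),(pos,tool(75,15,0)),(pos,tool(75,-8,90)),(pos,tool(75,-8,180))],1,wmax=.145)
```

```text
t 20.15 q [ 53.   45.8 -15.7  98.1 -22.6  70.3  54.5] p [ 428.5 -225.9   70.4] F [-1.2 -1.5  3. ] g 0.578
[[-0.018, 1.0, -0.023], [0.708, 0.029, 0.705], [0.706, -0.004, -0.708]]
wp [ 429. -226.  171.] q [ 53.  38. -16.  96. -24.  80.  50.] n 3
wp [ 450. -120.  329.] q [ 62.  34. -23. 106. -51.  89.  48.] n 5
wp [ 450. -120.  330.] q [ 54.  46. -10. 108. -62. 105. -27.] n 12
wp [ 450. -120.  330.] q [  44.   45.    3.  109.  -64.  113. -112.] n 11
35 rows
[{"jaw": 1, "xyz": [0.024, 0, -0.024], "delta_rot": [0, 0, 0]}, {"jaw": 1, "xyz": [0.023, 0, -0.023], "delta_rot": [0, 0, 0]}, {"jaw": 1, "xyz": [0.024, 0, -0.024], "delta_rot": [0, 0, 0]}, {"jaw": 1, "xyz": [0.037, 0.005, -0.008], "delta_rot": [-0.05, 0.1, 0.03]}, {"jaw": 1, "xyz": [0.038, 0.004, -0.003], "delta_rot": [-0.05, 0.11, 0.03]}]
[{"jaw": 1, "xyz": [0.039, 0.002, 0], "delta_rot": [-0.05, 0.1, 0.03]}, {"jaw": 1, "xyz": [0.038, 0.002, 0.005], "delta_rot": [-0.05, 0.11, 0.02]}, {"jaw": 1, "xyz": [0.037, 0, 0.009], "delta_rot": [-0.06, 0.1, 0.03]}, {"jaw": 1, "xyz": [0, 0, 0], "delta_rot": [0.03, 0.03, 0.13]}, {"jaw": 1, "xyz"
[... 829 characters left out ...]
delta_rot": [0, 0, 0.14]}, {"jaw": 1, "xyz": [0, 0, 0], "delta_rot": [0, 0, 0.14]}, {"jaw": 1, "xyz": [0, 0, 0], "delta_rot": [0, 0, 0.14]}]
[{"jaw": 1, "xyz": [0, 0, 0], "delta_rot": [0, 0, 0.15]}, {"jaw": 1, "xyz": [0, 0, 0], "delta_rot": [0, 0, 0.14]}, {"jaw": 1, "xyz": [0, 0, 0], "delta_rot": [0, 0, 0.14]}, {"jaw": 1, "xyz": [0, 0, 0], "delta_rot": [0, 0, 0.15]}, {"jaw": 1, "xyz": [0, 0, 0], "delta_rot": [0, 0, 0.14]}]
[{"jaw": 1, "xyz": [0, 0, 0], "delta_rot": [0, 0, 0.14]}, {"jaw": 1, "xyz": [0, 0, 0], "delta_rot": [0, 0, 0]}, {"jaw": 1, "xyz": [0, 0, 0], "delta_rot": [0, 0, 0]}, {"jaw": 1, "xyz": [0, 0, 0], "delta_rot": [0, 0, 0]}, {"jaw": 1, "xyz": [0, 0, 0], "delta_rot": [0, 0, 0]}]
```

Emit:
play_rows(series=[{"jaw": 1, "xyz": [0.024, 0, -0.024], "delta_rot": [0, 0, 0]}, {"jaw": 1, "xyz": [0.023, 0, -0.023], "delta_rot": [0, 0, 0]}, {"jaw": 1, "xyz": [0.024, 0, -0.024], "delta_rot": [0, 0, 0]}, {"jaw": 1, "xyz": [0.037, 0.005, -0.008], "delta_rot": [-0.05, 0.1, 0.03]}, {"jaw": 1, "xyz": [0.038, 0.004, -0.003], "delta_rot": [-0.05, 0.11, 0.03]}])

```text
t: 20.65
position: [438.6, -182.9, 235.5]
eef_rot: [[0.035, 0.996, 0.081], [0.543, -0.087, 0.835], [0.839, 0.015, -0.544]]
wrist_force: [-0.9, 0.4, -3.3]
gripper_width: 0.579
```

Emit:
play_rows(series=[{"jaw": 1, "xyz": [0.039, 0.002, 0], "delta_rot": [-0.05, 0.1, 0.03]}, {"jaw": 1, "xyz": [0.038, 0.002, 0.005], "delta_rot": [-0.05, 0.11, 0.02]}, {"jaw": 1, "xyz": [0.037, 0, 0.009], "delta_rot": [-0.06, 0.1, 0.03]}, {"jaw": 1, "xyz": [0, 0, 0], "delta_rot": [0.03, 0.03, 0.13]}, {"jaw": 1, "xyz": [0, 0, 0], "delta_rot": [0.02, 0.02, 0.13]}])

```text
t: 21.15
position: [449.2, -119.5, 329.1]
eef_rot: [[0.306, 0.928, 0.214], [0.136, -0.265, 0.955], [0.942, -0.263, -0.207]]
wrist_force: [0.4, -0.4, -1.9]
gripper_width: 0.583
```

Emit:
play_rows(series=[{"jaw": 1, "xyz": [0, 0, 0], "delta_rot": [0.03, 0.03, 0.13]}, {"jaw": 1, "xyz": [0, 0, 0], "delta_rot": [0.03, 0.02, 0.13]}, {"jaw": 1, "xyz": [0, 0, 0], "delta_rot": [0.02, 0.03, 0.13]}, {"jaw": 1, "xyz": [0, 0, 0], "delta_rot": [0.03, 0.03, 0.13]}, {"jaw": 1, "xyz": [0, 0, 0], "delta_rot": [0.03, 0.02, 0.13]}])

```text
t: 21.65
position: [449.7, -119.6, 328.5]
eef_rot: [[0.791, 0.585, 0.177], [-0.127, -0.125, 0.984], [0.598, -0.801, -0.025]]
wrist_force: [-1.1, 0.1, -3.0]
gripper_width: 0.58
```

Emit:
play_rows(series=[{"jaw": 1, "xyz": [0, 0, 0], "delta_rot": [0.02, 0.03, 0.12]}, {"jaw": 1, "xyz": [0, 0, 0], "delta_rot": [0.03, 0.03, 0.13]}, {"jaw": 1, "xyz": [0, 0, 0], "delta_rot": [0.02, 0.02, 0.13]}, {"jaw": 1, "xyz": [0, 0, 0], "delta_rot": [0, 0, 0.13]}, {"jaw": 1, "xyz": [0, 0, 0], "delta_rot": [0, 0, 0.14]}])

```text
t: 22.15
position: [449.7, -119.6, 328.4]
eef_rot: [[0.977, 0.006, 0.215], [-0.215, 0.074, 0.974], [-0.01, -0.997, 0.073]]
wrist_force: [0.4, -1.3, -2.1]
gripper_width: 0.579
```

Emit:
play_rows(series=[{"jaw": 1, "xyz": [0, 0, 0], "delta_rot": [0, 0, 0.14]}, {"jaw": 1, "xyz": [0, 0, 0], "delta_rot": [0, 0, 0.14]}, {"jaw": 1, "xyz": [0, 0, 0], "delta_rot": [0, 0, 0.14]}, {"jaw": 1, "xyz": [0, 0, 0], "delta_rot": [0, 0, 0.14]}, {"jaw": 1, "xyz": [0, 0, 0], "delta_rot": [0, 0, 0.14]}])

```text
t: 22.65
position: [449.8, -119.5, 328.7]
eef_rot: [[0.751, -0.624, 0.215], [-0.117, 0.194, 0.974], [-0.65, -0.757, 0.073]]
wrist_force: [-0.4, 0.6, -3.0]
gripper_width: 0.582
```

Emit:
play_rows(series=[{"jaw": 1, "xyz": [0, 0, 0], "delta_rot": [0, 0, 0.14]}, {"jaw": 1, "xyz": [0, 0, 0], "delta_rot": [0, 0, 0.14]}, {"jaw": 1, "xyz": [0, 0, 0], "delta_rot": [0, 0, 0.14]}, {"jaw": 1, "xyz": [0, 0, 0], "delta_rot": [0, 0, 0.14]}, {"jaw": 1, "xyz": [0, 0, 0], "delta_rot": [0, 0, 0.14]}])

```text
t: 23.15
position: [449.8, -119.4, 328.7]
eef_rot: [[0.172, -0.961, 0.215], [0.035, 0.224, 0.974], [-0.984, -0.16, 0.073]]
wrist_force: [-0.2, 0.3, -2.2]
gripper_width: 0.581
```

Run:
```python
from plan import *
from h import shot
from log import log
log()
Rg=np.load('Rg2.npy'); s=state(); fz=s[1]@Rg.T@[0,0,1]; print('bottle angle',np.degrees(np.arccos(fz[2])))
im=shot('wrist','w6.png')
```

```text
t 23.15 q [  43.1   43.7    4.5  107.2  -62.4  112.  -104.8] p [ 449.8 -119.4  328.7] F [-0.2  0.3 -2.2] g 0.581
[[0.172, -0.961, 0.215], [0.035, 0.224, 0.974], [-0.984, -0.16, 0.073]]
bottle angle 138.21572137107378
```

Emit:
play_rows(series=[{"jaw": 1, "xyz": [0, 0, 0], "delta_rot": [0, 0, 0]}, {"jaw": 1, "xyz": [0, 0, 0], "delta_rot": [0, 0, 0]}, {"jaw": 1, "xyz": [0, 0, 0], "delta_rot": [0, 0, 0]}, {"jaw": 1, "xyz": [0, 0, 0], "delta_rot": [0, 0, 0]}, {"jaw": 1, "xyz": [0, 0, 0], "delta_rot": [0, 0, 0]}])

```text
t: 23.7
position: [449.7, -119.6, 329.3]
eef_rot: [[0.179, -0.96, 0.215], [0.035, 0.224, 0.974], [-0.983, -0.167, 0.074]]
wrist_force: [1.2, 0.1, -2.1]
gripper_width: 0.581
```

Emit:
play_rows(series=[{"jaw": 1, "xyz": [0, 0, 0], "delta_rot": [0, 0, 0]}, {"jaw": 1, "xyz": [0, 0, 0], "delta_rot": [0, 0, 0]}, {"jaw": 1, "xyz": [0, 0, 0], "delta_rot": [0, 0, 0]}, {"jaw": 1, "xyz": [0, 0, 0], "delta_rot": [0, 0, 0]}, {"jaw": 1, "xyz": [0, 0, 0], "delta_rot": [0, 0, 0]}])

```text
t: 24.2
position: [449.7, -119.5, 329.3]
eef_rot: [[0.178, -0.96, 0.215], [0.035, 0.224, 0.974], [-0.983, -0.166, 0.074]]
wrist_force: [0.1, -0.1, -2.7]
gripper_width: 0.58
```

Emit:
play_rows(series=[{"jaw": 1, "xyz": [0, 0, 0], "delta_rot": [0, 0, 0]}, {"jaw": 1, "xyz": [0, 0, 0], "delta_rot": [0, 0, 0]}, {"jaw": 1, "xyz": [0, 0, 0], "delta_rot": [0, 0, 0]}, {"jaw": 1, "xyz": [0, 0, 0], "delta_rot": [0, 0, 0]}, {"jaw": 1, "xyz": [0, 0, 0], "delta_rot": [0, 0, 0]}])

```text
t: 24.7
position: [449.7, -119.5, 329.3]
eef_rot: [[0.178, -0.96, 0.215], [0.035, 0.224, 0.974], [-0.983, -0.166, 0.074]]
wrist_force: [0.4, 0.2, -2.3]
gripper_width: 0.58
```

Emit:
play_rows(series=[{"jaw": 1, "xyz": [0, 0, 0], "delta_rot": [0, 0, 0]}, {"jaw": 1, "xyz": [0, 0, 0], "delta_rot": [0, 0, 0]}, {"jaw": 1, "xyz": [0, 0, 0], "delta_rot": [0, 0, 0]}, {"jaw": 1, "xyz": [0, 0, 0], "delta_rot": [0, 0, 0]}, {"jaw": 1, "xyz": [0, 0, 0], "delta_rot": [0, 0, 0]}])

```text
t: 25.2
position: [449.7, -119.5, 329.3]
eef_rot: [[0.178, -0.96, 0.214], [0.035, 0.224, 0.974], [-0.983, -0.166, 0.074]]
wrist_force: [-0.6, -0.1, -1.8]
gripper_width: 0.58
```

Run:
```python
from plan import *
Rg=np.load('Rg2.npy'); Rp=rot('z',82-91.9)@Rg; np.save('Rp2.npy',Rp)
h=np.array([np.cos(np.radians(82)),np.sin(np.radians(82)),0])
T=np.array([469.9,213.8,0])+2*h+[0,0,75]; np.save('T2.npy',T); print(T)
s=state(); pos=s[0]
rows([(pos,tool(78,-4,90)),([455,-30,320],tool(82,25,0)),(T+[0,-15,170],Rp),(T+[0,0,30],Rp)],1,wmax=.145)
```

```text
[470.1783462  215.78053614  75.        ]
t 25.2 q [  43.2   43.7    4.5  107.1  -62.4  112.  -104.5] p [ 449.7 -119.5  329.3] F [-0.6 -0.1 -1.8] g 0.58
[[0.178, -0.96, 0.214], [0.035, 0.224, 0.974], [-0.983, -0.166, 0.074]]
wp [ 450. -119.  329.] q [ 54.  44. -11. 106. -59. 104. -30.] n 10
wp [455. -30. 320.] q [ 56.  28. -29. 109. -47.  80.  42.] n 12
wp [470. 200. 245.] q [ 29.  19. -36. 120. -50.  45.  23.] n 6
wp [470. 215. 105.] q [ 28.  36. -40. 127. -59.  25.  41.] n 4
35 rows
[{"jaw": 1, "xyz": [0, 0, 0], "delta_rot": [0, 0, -0.14]}, {"jaw": 1, "xyz": [0, 0, 0], "delta_rot": [0, 0, -0.14]}, {"jaw": 1, "xyz": [0, 0, 0], "delta_rot": [0, 0, -0.14]}, {"jaw": 1, "xyz": [0, 0, 0], "delta_rot": [0, 0, -0.14]}, {"jaw": 1, "xyz": [0, 0, 0], "delta_rot": [0, 0, -0.14]}]
[{"jaw": 1, "xyz": [0, 0, 0], "delta_rot": [0, 0, -0.14]}, {"jaw": 1, "xyz": [0, 0, 0], "delta_rot": [0, 0, -0.14]}, {"jaw": 1, "xyz": [0, 0, 0], "delta_rot": [0, -0.01, -0.14]}, {"jaw": 1, "xyz": [0, 0, 0], "delta_rot": [-0.01, 0, -0.14]}, {"jaw": 1, "xyz": [0, 0, 0], "delta_rot": [0, 0, -0.14]}]
[{"jaw": 1, "xyz": [-
[... 1045 characters left out ...]
"xyz": [0.01, -0.003, 0.039], "delta_rot": [0, -0.05, 0]}]
[{"jaw": 1, "xyz": [0.012, -0.003, 0.038], "delta_rot": [0, -0.06, 0]}, {"jaw": 1, "xyz": [0.014, -0.003, 0.038], "delta_rot": [0, -0.06, 0]}, {"jaw": 1, "xyz": [0.016, -0.003, 0.037], "delta_rot": [0, -0.06, 0.01]}, {"jaw": 1, "xyz": [-0.022, 0, 0.028], "delta_rot": [0, 0, 0]}, {"jaw": 1, "xyz": [-0.022, -0.001, 0.027], "delta_rot": [0, 0, 0]}]
[{"jaw": 1, "xyz": [-0.022, 0, 0.028], "delta_rot": [0, 0, 0]}, {"jaw": 1, "xyz": [-0.022, -0.001, 0.027], "delta_rot": [0, 0, 0]}, {"jaw": 1, "xyz": [0, 0, 0], "delta_rot": [0, 0, 0]}, {"jaw": 1, "xyz": [0, 0, 0], "delta_rot": [0, 0, 0]}, {"jaw": 1, "xyz": [0, 0, 0], "delta_rot": [0, 0, 0]}]
```

Emit:
play_rows(series=[{"jaw": 1, "xyz": [0, 0, 0], "delta_rot": [0, 0, -0.14]}, {"jaw": 1, "xyz": [0, 0, 0], "delta_rot": [0, 0, -0.14]}, {"jaw": 1, "xyz": [0, 0, 0], "delta_rot": [0, 0, -0.14]}, {"jaw": 1, "xyz": [0, 0, 0], "delta_rot": [0, 0, -0.14]}, {"jaw": 1, "xyz": [0, 0, 0], "delta_rot": [0, 0, -0.14]}])

```text
t: 25.7
position: [449.7, -119.5, 329.3]
eef_rot: [[0.759, -0.615, 0.215], [-0.119, 0.193, 0.974], [-0.641, -0.764, 0.073]]
wrist_force: [0.4, -0.1, -2.0]
gripper_width: 0.583
```

Emit:
play_rows(series=[{"jaw": 1, "xyz": [0, 0, 0], "delta_rot": [0, 0, -0.14]}, {"jaw": 1, "xyz": [0, 0, 0], "delta_rot": [0, 0, -0.14]}, {"jaw": 1, "xyz": [0, 0, 0], "delta_rot": [0, -0.01, -0.14]}, {"jaw": 1, "xyz": [0, 0, 0], "delta_rot": [-0.01, 0, -0.14]}, {"jaw": 1, "xyz": [0, 0, 0], "delta_rot": [0, 0, -0.14]}])

```text
t: 26.2
position: [449.7, -119.6, 329.3]
eef_rot: [[0.979, 0.017, 0.203], [-0.204, 0.065, 0.977], [0.003, -0.998, 0.067]]
wrist_force: [-0.2, -0.0, -1.6]
gripper_width: 0.578
```

Emit:
play_rows(series=[{"jaw": 1, "xyz": [0, 0, 0.007], "delta_rot": [-0.03, -0.04, -0.13]}, {"jaw": 1, "xyz": [0, 0, 0.007], "delta_rot": [-0.03, -0.03, -0.13]}, {"jaw": 1, "xyz": [0, 0, 0.007], "delta_rot": [-0.03, -0.04, -0.13]}, {"jaw": 1, "xyz": [0, 0, 0.008], "delta_rot": [-0.02, -0.04, -0.13]}, {"jaw": 1, "xyz": [0, 0, 0.007], "delta_rot": [-0.03, -0.04, -0.13]}])

```text
t: 26.7
position: [454.8, -83.7, 328.9]
eef_rot: [[0.799, 0.597, 0.069], [0.02, -0.141, 0.99], [0.601, -0.789, -0.125]]
wrist_force: [-0.5, -0.4, -2.6]
gripper_width: 0.578
```

Emit:
play_rows(series=[{"jaw": 1, "xyz": [0, 0, 0.008], "delta_rot": [-0.03, -0.03, -0.12]}, {"jaw": 1, "xyz": [0, 0, 0.007], "delta_rot": [-0.03, -0.04, -0.13]}, {"jaw": 1, "xyz": [0, 0, 0.008], "delta_rot": [-0.03, -0.04, -0.13]}, {"jaw": 1, "xyz": [0, 0, 0.007], "delta_rot": [-0.03, -0.04, -0.13]}, {"jaw": 1, "xyz": [0, 0, 0.007], "delta_rot": [-0.03, -0.03, -0.13]}])

```text
t: 27.2
position: [457.2, -47.5, 321.4]
eef_rot: [[0.297, 0.951, 0.086], [0.31, -0.181, 0.933], [0.903, -0.251, -0.348]]
wrist_force: [-0.2, -0.1, -2.0]
gripper_width: 0.578
```

Run:
```python
from plan import *
Rp=np.load('Rp2.npy'); T=np.load('T2.npy')
rows([([455,-30,320],tool(82,25,0)),(T+[0,-15,170],Rp),(T+[0,0,40],Rp)],1,wmax=.145)
```

```text
t 27.2 q [ 54.5  32.2 -25.6 105.4 -47.2  85.8  29.6] p [457.2 -47.5 321.4] F [-0.2 -0.1 -2. ] g 0.578
[[0.297, 0.951, 0.086], [0.31, -0.181, 0.933], [0.903, -0.251, -0.348]]
wp [455. -31. 320.] q [ 56.  28. -29. 108. -47.  80.  42.] n 2
wp [470. 200. 245.] q [ 29.  19. -36. 120. -50.  45.  24.] n 6
wp [471. 215. 115.] q [ 29.  35. -41. 126. -58.  26.  40.] n 3
15 rows
[{"jaw": 1, "xyz": [0.002, -0.002, 0.008], "delta_rot": [-0.03, -0.04, -0.13]}, {"jaw": 1, "xyz": [0.002, -0.003, 0.008], "delta_rot": [-0.02, -0.03, -0.12]}, {"jaw": 1, "xyz": [0.005, -0.003, 0.04], "delta_rot": [0, -0.06, 0]}, {"jaw": 1, "xyz": [0.007, -0.002, 0.04], "delta_rot": [0, -0.06, 0]}, {"jaw": 1, "xyz": [0.01, -0.003, 0.039], "delta_rot": [0, -0.06, 0]}]
[{"jaw": 1, "xyz": [0.012, -0.003, 0.039], "delta_rot": [0, -0.06, 0]}, {"jaw": 1, "xyz": [0.014, -0.002, 0.038], "delta_rot": [0, -0.06, 0]}, {"jaw": 1, "xyz": [0.016, -0.003, 0.037], "delta_rot": [-0.01, -0.05, 0]}, {"jaw": 1, "xyz": [-0.027, -0.001, 0.034], "delta_rot": [0, 0, 0]}, {"jaw": 1, "xyz": [-0.027, -0.001, 0.034], "delta_rot": [0, 0, 0]}]
[{"jaw": 1, "xyz": [-0.028, 0, 0.034], "delta_rot": [0, 0, 0]}, {"jaw": 1, "xyz": [0, 0, 0], "delta_rot": [0, 0, 0]}, {"jaw": 1, "xyz": [0, 0, 0], "delta_rot": [0, 0, 0]}, {"jaw": 1, "xyz": [0, 0, 0], "delta_rot": [0, 0, 0]}, {"jaw": 1, "xyz": [0, 0, 0], "delta_rot": [0, 0, 0]}]
```

Emit:
play_rows(series=[{"jaw": 1, "xyz": [0.002, -0.002, 0.008], "delta_rot": [-0.03, -0.04, -0.13]}, {"jaw": 1, "xyz": [0.002, -0.003, 0.008], "delta_rot": [-0.02, -0.03, -0.12]}, {"jaw": 1, "xyz": [0.005, -0.003, 0.04], "delta_rot": [0, -0.06, 0]}, {"jaw": 1, "xyz": [0.007, -0.002, 0.04], "delta_rot": [0, -0.06, 0]}, {"jaw": 1, "xyz": [0.01, -0.003, 0.039], "delta_rot": [0, -0.06, 0]}])

```text
t: 27.7
position: [462.3, 85.5, 282.8]
eef_rot: [[0.088, 0.99, 0.108], [0.568, -0.139, 0.811], [0.818, -0.01, -0.575]]
wrist_force: [1.1, 1.2, -2.2]
gripper_width: 0.578
```

Emit:
play_rows(series=[{"jaw": 1, "xyz": [0.012, -0.003, 0.039], "delta_rot": [0, -0.06, 0]}, {"jaw": 1, "xyz": [0.014, -0.002, 0.038], "delta_rot": [0, -0.06, 0]}, {"jaw": 1, "xyz": [0.016, -0.003, 0.037], "delta_rot": [0, -0.05, 0]}, {"jaw": 1, "xyz": [0, 0, 0], "delta_rot": [0, 0, 0]}, {"jaw": 1, "xyz": [0, 0, 0], "delta_rot": [0, 0, 0]}])

```text
t: 28.2
position: [468.9, 201.7, 245.5]
eef_rot: [[0.102, 0.991, 0.088], [0.696, -0.134, 0.705], [0.711, -0.01, -0.703]]
wrist_force: [-0.4, -1.2, -2.7]
gripper_width: 0.577
```

Run:
```python
from plan import *
Rp=np.load('Rp2.npy'); T=np.load('T2.npy')
rows([(T+[0,0,35],Rp),(T+[0,0,4],Rp,.3)],1,wmax=.145)
```

```text
t 28.2 q [ 28.5  19.1 -35.5 119.7 -49.6  46.   23.6] p [468.9 201.7 245.5] F [-0.4 -1.2 -2.7] g 0.577
[[0.102, 0.991, 0.088], [0.696, -0.134, 0.705], [0.711, -0.01, -0.703]]
wp [470. 216. 110.] q [ 28.  35. -40. 126. -58.  26.  40.] n 4
wp [470. 216.  79.] q [ 29.  40. -42. 127. -59.  21.  44.] n 3
10 rows
[{"jaw": 1, "xyz": [-0.022, 0, 0.026], "delta_rot": [0, 0, 0]}, {"jaw": 1, "xyz": [-0.021, 0, 0.027], "delta_rot": [-0.01, 0, 0]}, {"jaw": 1, "xyz": [-0.022, 0, 0.026], "delta_rot": [0, -0.01, 0]}, {"jaw": 1, "xyz": [-0.021, 0, 0.027], "delta_rot": [0, 0, 0]}, {"jaw": 1, "xyz": [-0.007, 0, 0.007], "delta_rot": [0, 0, 0]}]
[{"jaw": 1, "xyz": [-0.008, 0, 0.007], "delta_rot": [0, 0, 0]}, {"jaw": 1, "xyz": [-0.007, 0, 0.008], "delta_rot": [0, 0, 0]}, {"jaw": 1, "xyz": [0, 0, 0], "delta_rot": [0, 0, 0]}, {"jaw": 1, "xyz": [0, 0, 0], "delta_rot": [0, 0, 0]}, {"jaw": 1, "xyz": [0, 0, 0], "delta_rot": [0, 0, 0]}]
```

Emit:
play_rows(series=[{"jaw": 1, "xyz": [-0.022, 0, 0.026], "delta_rot": [0, 0, 0]}, {"jaw": 1, "xyz": [-0.021, 0, 0.027], "delta_rot": [-0.01, 0, 0]}, {"jaw": 1, "xyz": [-0.022, 0, 0.026], "delta_rot": [0, -0.01, 0]}, {"jaw": 1, "xyz": [-0.021, 0, 0.027], "delta_rot": [0, 0, 0]}, {"jaw": 1, "xyz": [-0.007, 0, 0.007], "delta_rot": [0, 0, 0]}])

```text
t: 28.7
position: [470.7, 212.9, 96.9]
eef_rot: [[0.111, 0.989, 0.099], [0.702, -0.148, 0.696], [0.703, -0.008, -0.711]]
wrist_force: [-0.3, 0.4, -1.7]
gripper_width: 0.579
```

Emit:
play_rows(series=[{"jaw": 1, "xyz": [-0.008, 0, 0.007], "delta_rot": [0, 0, 0]}, {"jaw": 1, "xyz": [-0.007, 0, 0.008], "delta_rot": [0, 0, 0]}, {"jaw": 1, "xyz": [0, 0, 0], "delta_rot": [0, 0, 0]}, {"jaw": 1, "xyz": [0, 0, 0], "delta_rot": [0, 0, 0]}, {"jaw": 1, "xyz": [0, 0, 0], "delta_rot": [0, 0, 0]}])

```text
t: 29.2
position: [471.8, 214.6, 79.5]
eef_rot: [[0.104, 0.989, 0.101], [0.703, -0.145, 0.696], [0.704, -0.001, -0.71]]
wrist_force: [0.1, -0.3, -2.2]
gripper_width: 0.578
```

Run:
```python
from plan import *
Rp=np.load('Rp2.npy'); T=np.load('T2.npy')
rows([(T+[0,0,-.5],Rp,.03)],1,wmax=.145)
```

```text
t 29.2 q [ 28.7  39.9 -41.8 126.7 -59.9  21.3  44.6] p [471.8 214.6  79.5] F [ 0.1 -0.3 -2.2] g 0.578
[[0.104, 0.989, 0.101], [0.703, -0.145, 0.696], [0.704, -0.001, -0.71]]
wp [470. 216.  75.] q [ 29.  41. -42. 127. -60.  20.  46.] n 4
5 rows
[{"jaw": 1, "xyz": [-0.001, 0, 0.001], "delta_rot": [0, 0, 0]}, {"jaw": 1, "xyz": [0, -0.001, 0.001], "delta_rot": [0, 0, 0]}, {"jaw": 1, "xyz": [-0.001, 0, 0.001], "delta_rot": [0, 0, 0]}, {"jaw": 1, "xyz": [-0.001, -0.001, 0.001], "delta_rot": [0, 0, 0]}, {"jaw": 1, "xyz": [0, 0, 0], "delta_rot": [0, 0, 0]}]
```

Emit:
play_rows(series=[{"jaw": 1, "xyz": [-0.001, 0, 0.001], "delta_rot": [0, 0, 0]}, {"jaw": 1, "xyz": [-0.001, 0, 0.001], "delta_rot": [0, 0, 0]}, {"jaw": 1, "xyz": [-0.001, 0, 0.001], "delta_rot": [0, 0, 0]}, {"jaw": 1, "xyz": [0, 0, 0], "delta_rot": [0, 0, 0]}, {"jaw": 1, "xyz": [0, 0, 0], "delta_rot": [0, 0, 0]}])

```text
t: 29.7
position: [471.4, 214.5, 74.4]
eef_rot: [[0.105, 0.989, 0.1], [0.703, -0.145, 0.697], [0.704, -0.003, -0.711]]
wrist_force: [0.9, -0.1, -1.6]
gripper_width: 0.573
```

Emit:
play_rows(series=[{"jaw": 1, "xyz": [-0.001, 0, 0.001], "delta_rot": [0, 0, 0]}, {"jaw": 1, "xyz": [0, 0, 0], "delta_rot": [0, 0, 0]}, {"jaw": 1, "xyz": [0, 0, 0], "delta_rot": [0, 0, 0]}, {"jaw": 1, "xyz": [0, 0, 0], "delta_rot": [0, 0, 0]}, {"jaw": 1, "xyz": [0, 0, 0], "delta_rot": [0, 0, 0]}])

```text
t: 30.2
position: [471.5, 215.3, 74.4]
eef_rot: [[0.104, 0.99, 0.1], [0.701, -0.144, 0.698], [0.705, -0.002, -0.709]]
wrist_force: [-3.5, -6.7, 15.3]
gripper_width: 0.576
```

Emit:
play_rows(series=[{"jaw": -0.7, "xyz": [0, 0, 0], "delta_rot": [0, 0, 0]}, {"jaw": -0.7, "xyz": [0, 0, 0], "delta_rot": [0, 0, 0]}, {"jaw": -0.7, "xyz": [0, 0, 0], "delta_rot": [0, 0, 0]}, {"jaw": -0.7, "xyz": [0, 0, 0], "delta_rot": [0, 0, 0]}, {"jaw": -0.7, "xyz": [0, 0, 0], "delta_rot": [0, 0, 0]}])

```text
t: 30.7
position: [471.3, 214.6, 72.9]
eef_rot: [[0.105, 0.989, 0.1], [0.703, -0.145, 0.697], [0.704, -0.003, -0.711]]
wrist_force: [-0.4, -0.2, -0.3]
gripper_width: 0.847
```

Emit:
play_rows(series=[{"jaw": -0.7, "xyz": [0, 0, -0.01], "delta_rot": [0, 0, 0]}, {"jaw": -0.7, "xyz": [0, 0, -0.02], "delta_rot": [0, 0, 0]}, {"jaw": -0.7, "xyz": [0, 0, -0.03], "delta_rot": [0, 0, 0]}, {"jaw": -1, "xyz": [0, 0, -0.04], "delta_rot": [0, 0, 0]}, {"jaw": -1, "xyz": [0, 0, -0.04], "delta_rot": [0, 0, 0]}])

```text
t: 31.2
position: [456.5, 116.3, 173.4]
eef_rot: [[0.105, 0.99, 0.099], [0.703, -0.144, 0.696], [0.703, -0.004, -0.711]]
wrist_force: [0.9, 0.2, -0.8]
gripper_width: 0.968
```

Run:
```python
from log import *
log(); shot('wrist','w7.png'); im=shot('top','t7.png')
P=pts(im).reshape(-1,3)
for x,y in ((576,-298),(666,-441)):
    m=(np.hypot(P[:,0]-x,P[:,1]-y)<110)&(P[:,2]>26)&(P[:,2]<45); q=P[m]
    if len(q): print(len(q),(q[:,:2].min(0)+q[:,:2].max(0))/2, q.max(0)-q.min(0), np.median(q[:,2]))
```

```text
t 31.2 q [ 36.2  25.8 -32.7 123.5 -48.1  43.9  36.2] p [456.5 116.3 173.4] F [ 0.9  0.2 -0.8] g 0.968
[[0.105, 0.99, 0.099], [0.703, -0.144, 0.696], [0.703, -0.004, -0.711]]
417 [ 575.53464342 -297.30555022] [61.52548465 61.98463903 13.19684825] 35.32694029655045
518 [ 636.69933589 -471.6997684 ] [127.57116675 127.15896148  18.51165203] 31.325462219489566
```

Run:
```python
from plan import *
Rt=tool(81.35,90,0); print(np.round(Rt,2).tolist())
s=state()
rows([([470,40,260],tool(82,60,0)),([576,-298,180],Rt)],-1,wmax=.145)
```

```text
[[0.15, 0.99, 0.0], [0.99, -0.15, 0.0], [0.0, 0.0, -1.0]]
t 31.3 q [ 36.3  25.6 -32.6 123.4 -48.1  43.8  36.2] p [459.2 113.4 174.6] F [0.7 0.4 0. ] g 0.991
[[0.105, 0.989, 0.106], [0.705, -0.15, 0.694], [0.702, 0.002, -0.713]]
wp [470.  40. 260.] q [ 32.  14. -25. 112. -29.  58.  16.] n 3
wp [ 576. -298.  180.] q [28. 30. -8. 90.  5. 60. 10.] n 9
15 rows
[{"jaw": -1, "xyz": [0.003, 0.007, -0.037], "delta_rot": [0, -0.08, 0]}, {"jaw": -1, "xyz": [0, 0.008, -0.037], "delta_rot": [0.01, -0.09, -0.01]}, {"jaw": -1, "xyz": [-0.003, 0.006, -0.037], "delta_rot": [0, -0.08, 0]}, {"jaw": -1, "xyz": [-0.035, 0.017, -0.01], "delta_rot": [0, -0.06, 0]}, {"jaw": -1, "xyz": [-0.036, 0.017, -0.008], "delta_rot": [0, -0.06, 0]}]
[{"jaw": -1, "xyz": [-0.036, 0.016, -0.006], "delta_rot": [0, -0.06, 0]}, {"jaw": -1, "xyz": [-0.037, 0.017, -0.004], "delta_rot": [0, -0.05, 0.01]}, {"jaw": -1, "xyz": [-0.036, 0.017, -0.002], "delta_rot": [0, -0.06, 0]}, {"jaw": -1, "xyz": [-0.037, 0.018, 0], "delta_rot": [0, -0.06, 0]}, {"jaw": -1, "xyz": [-0.036, 0.017, 0.003], "delta_rot": [0, -0.06, 0]}]
[{"jaw": -1, "xyz": [-0.036, 0.017, 0.004], "delta_rot": [0, -0.06, 0]}, {"jaw": -1, "xyz": [-0.036, 0.017, 0.007], "delta_rot": [0, -0.06, 0.01]}, {"jaw": -1, "xyz": [0, 0, 0], "delta_rot": [0, 0, 0]}, {"jaw": -1, "xyz": [0, 0, 0], "delta_rot": [0, 0, 0]}, {"jaw": -1, "xyz": [0, 0, 0], "delta_rot": [0, 0, 0]}]
```

Emit:
play_rows(series=[{"jaw": -1, "xyz": [0.003, 0.007, -0.037], "delta_rot": [0, -0.08, 0]}, {"jaw": -1, "xyz": [0, 0.008, -0.037], "delta_rot": [0.01, -0.09, -0.01]}, {"jaw": -1, "xyz": [-0.003, 0.006, -0.037], "delta_rot": [0, -0.08, 0]}, {"jaw": -1, "xyz": [-0.035, 0.017, -0.01], "delta_rot": [0, -0.06, 0]}, {"jaw": -1, "xyz": [-0.036, 0.017, -0.008], "delta_rot": [0, -0.06, 0]}])

```text
t: 31.8
position: [493.6, -31.8, 240.2]
eef_rot: [[0.119, 0.992, 0.05], [0.91, -0.129, 0.393], [0.396, -0.001, -0.918]]
wrist_force: [0.1, 0.2, 0.4]
gripper_width: 1.001
```

Emit:
play_rows(series=[{"jaw": -1, "xyz": [-0.036, 0.016, -0.006], "delta_rot": [0, -0.06, 0]}, {"jaw": -1, "xyz": [-0.037, 0.017, -0.004], "delta_rot": [0, -0.05, 0.01]}, {"jaw": -1, "xyz": [-0.036, 0.017, -0.002], "delta_rot": [0, -0.06, 0]}, {"jaw": -1, "xyz": [-0.037, 0.018, 0], "delta_rot": [0, -0.06, 0]}, {"jaw": -1, "xyz": [-0.036, 0.017, 0.003], "delta_rot": [0, -0.06, 0]}])

```text
t: 32.3
position: [553.0, -219.4, 192.8]
eef_rot: [[0.139, 0.99, 0.008], [0.983, -0.139, 0.119], [0.119, -0.008, -0.993]]
wrist_force: [0.7, -0.5, 0.5]
gripper_width: 0.999
```

Emit:
play_rows(series=[{"jaw": -1, "xyz": [-0.036, 0.017, 0.004], "delta_rot": [0, -0.06, 0]}, {"jaw": -1, "xyz": [-0.036, 0.017, 0.007], "delta_rot": [0, -0.06, 0.01]}, {"jaw": -1, "xyz": [0, 0, 0], "delta_rot": [0, 0, 0]}, {"jaw": -1, "xyz": [0, 0, 0], "delta_rot": [0, 0, 0]}, {"jaw": -1, "xyz": [0, 0, 0], "delta_rot": [0, 0, 0]}])

```text
t: 32.8
position: [576.0, -292.0, 175.7]
eef_rot: [[0.149, 0.989, -0.008], [0.989, -0.149, 0.003], [0.002, -0.009, -1.0]]
wrist_force: [-0.4, -0.8, 0.4]
gripper_width: 1.0
```

Run:
```python
from plan import *
from h import *
Rt=tool(81.35,90,0)
im=shot('wrist','w8.png'); im=shot('scene','s8.png')
P=pts(im).reshape(-1,3)
m=(np.hypot(P[:,0]-576,P[:,1]+298)<90)&(P[:,2]>32)&(P[:,2]<42); q=P[m]
if len(q): print(len(q),(q[:,:2].min(0)+q[:,:2].max(0))/2, q.max(0)-q.min(0), np.median(q[:,2]))
rows([([576,-298,60],Rt),([576,-298,21],Rt,.4)],-1,wmax=.145)
```

```text
262 [ 576.49155438 -299.90624687] [64.49177554 61.07066271  6.56587707] 34.17603517753105
t 32.9 q [27.3 30.6 -7.7 90.4  4.6 59.8  9.7] p [ 575.9 -292.4  176.3] F [-0.9  0.5  0.1] g 1.006
[[0.149, 0.989, -0.008], [0.989, -0.149, 0.003], [0.001, -0.008, -1.0]]
wp [ 576. -298.   60.] q [27. 38. -7. 96.  6. 47.  9.] n 3
wp [ 576. -298.   21.] q [27. 41. -7. 97.  7. 43.  8.] n 3
10 rows
[{"jaw": -1, "xyz": [-0.002, 0.001, 0.039], "delta_rot": [0, 0, 0]}, {"jaw": -1, "xyz": [-0.002, 0, 0.039], "delta_rot": [0, 0, 0]}, {"jaw": -1, "xyz": [-0.002, 0.001, 0.038], "delta_rot": [0, 0, 0]}, {"jaw": -1, "xyz": [0, 0, 0.013], "delta_rot": [0, 0, 0]}, {"jaw": -1, "xyz": [0, 0, 0.013], "delta_rot": [0, 0, 0]}]
[{"jaw": -1, "xyz": [0, 0, 0.013], "delta_rot": [0, 0, 0]}, {"jaw": -1, "xyz": [0, 0, 0], "delta_rot": [0, 0, 0]}, {"jaw": -1, "xyz": [0, 0, 0], "delta_rot": [0, 0, 0]}, {"jaw": -1, "xyz": [0, 0, 0], "delta_rot": [0, 0, 0]}, {"jaw": -1, "xyz": [0, 0, 0], "delta_rot": [0, 0, 0]}]
```

Emit:
play_rows(series=[{"jaw": -1, "xyz": [-0.002, 0.001, 0.039], "delta_rot": [0, 0, 0]}, {"jaw": -1, "xyz": [-0.002, 0, 0.039], "delta_rot": [0, 0, 0]}, {"jaw": -1, "xyz": [-0.002, 0.001, 0.038], "delta_rot": [0, 0, 0]}, {"jaw": -1, "xyz": [0, 0, 0.013], "delta_rot": [0, 0, 0]}, {"jaw": -1, "xyz": [0, 0, 0.013], "delta_rot": [0, 0, 0]}])

```text
t: 33.4
position: [575.9, -299.2, 34.0]
eef_rot: [[0.15, 0.989, -0.008], [0.989, -0.15, 0.002], [0.001, -0.008, -1.0]]
wrist_force: [1.1, 0.0, 0.5]
gripper_width: 1.001
```

Emit:
play_rows(series=[{"jaw": -1, "xyz": [0, 0, 0.01], "delta_rot": [0, 0, 0]}, {"jaw": -1, "xyz": [0, 0, 0], "delta_rot": [0, 0, 0]}, {"jaw": 1, "xyz": [0, 0, 0], "delta_rot": [0, 0, 0]}, {"jaw": 1, "xyz": [0, 0, 0], "delta_rot": [0, 0, 0]}, {"jaw": 1, "xyz": [0, 0, 0], "delta_rot": [0, 0, 0]}], squeeze=25)

```text
t: 33.9
position: [576.3, -299.9, 25.2]
eef_rot: [[0.151, 0.989, -0.007], [0.989, -0.151, 0.001], [-0.0, -0.007, -1.0]]
wrist_force: [0.1, -0.3, -0.7]
gripper_width: 0.792
```

Emit:
play_rows(series=[{"jaw": 1, "xyz": [0, 0, 0], "delta_rot": [0, 0, 0]}, {"jaw": 1, "xyz": [0, 0, 0], "delta_rot": [0, 0, 0]}, {"jaw": 1, "xyz": [0, 0, 0], "delta_rot": [0, 0, 0]}, {"jaw": 1, "xyz": [0, 0, 0], "delta_rot": [0, 0, 0]}, {"jaw": 1, "xyz": [0, 0, 0], "delta_rot": [0, 0, 0]}])

```text
t: 34.4
position: [576.0, -299.7, 24.7]
eef_rot: [[0.151, 0.989, -0.007], [0.989, -0.151, 0.001], [0.0, -0.008, -1.0]]
wrist_force: [-1.5, 0.2, 5.4]
gripper_width: 0.686
```

Run:
```python
from plan import *
s=state(); Rt=s[1]; np.save('pt.npy',s[0])
T=np.array([522.6,94.5,0])
rows([(s[0]+[0,0,130],Rt),([T[0],T[1],160],Rt)],1,wmax=.145)
```

```text
t 34.4 q [27.2 40.6 -6.8 96.8  6.6 43.4  8.5] p [ 576.  -299.7   24.7] F [-1.5  0.2  5.4] g 0.686
[[0.151, 0.989, -0.007], [0.989, -0.151, 0.001], [0.0, -0.008, -1.0]]
wp [ 576. -300.  155.] q [28. 32. -8. 91.  5. 57. 10.] n 3
wp [523.  95. 160.] q [ -6.  22. -13. 108.   6.  51. -31.] n 9
15 rows
[{"jaw": 1, "xyz": [0, 0, -0.043], "delta_rot": [0, 0, 0]}, {"jaw": 1, "xyz": [0, -0.001, -0.044], "delta_rot": [0, 0, 0]}, {"jaw": 1, "xyz": [0, 0, -0.043], "delta_rot": [0, 0, 0]}, {"jaw": 1, "xyz": [0.042, -0.012, 0], "delta_rot": [0, 0, 0]}, {"jaw": 1, "xyz": [0.043, -0.013, -0.001], "delta_rot": [0, 0, 0]}]
[{"jaw": 1, "xyz": [0.042, -0.012, 0], "delta_rot": [0, 0, 0]}, {"jaw": 1, "xyz": [0.043, -0.013, -0.001], "delta_rot": [0, 0, 0]}, {"jaw": 1, "xyz": [0.042, -0.012, 0], "delta_rot": [0, 0, 0]}, {"jaw": 1, "xyz": [0.042, -0.013, -0.001], "delta_rot": [0, 0, 0]}, {"jaw": 1, "xyz": [0.043, -0.012, 0], "delta_rot": [0, 0, 0]}]
[{"jaw": 1, "xyz": [0.042, -0.013, -0.001], "delta_rot": [0, 0, 0]}, {"jaw": 1, "xyz": [0.043, -0.012, 0], "delta_rot": [0, 0, 0]}, {"jaw": 1, "xyz": [0, 0, 0], "delta_rot": [0, 0, 0]}, {"jaw": 1, "xyz": [0, 0, 0], "delta_rot": [0, 0, 0]}, {"jaw": 1, "xyz": [0, 0, 0], "delta_rot": [0, 0, 0]}]
```

Emit:
play_rows(series=[{"jaw": 1, "xyz": [0, 0, -0.043], "delta_rot": [0, 0, 0]}, {"jaw": 1, "xyz": [0, 0, -0.044], "delta_rot": [0, 0, 0]}, {"jaw": 1, "xyz": [0, 0, -0.043], "delta_rot": [0, 0, 0]}, {"jaw": 1, "xyz": [0.042, -0.012, 0], "delta_rot": [0, 0, 0]}, {"jaw": 1, "xyz": [0.043, -0.013, 0], "delta_rot": [0, 0, 0]}])

```text
t: 34.9
position: [565.4, -212.8, 155.8]
eef_rot: [[0.154, 0.988, -0.005], [0.988, -0.154, 0.0], [-0.001, -0.005, -1.0]]
wrist_force: [0.3, 1.4, -0.8]
gripper_width: 0.685
```

Emit:
play_rows(series=[{"jaw": 1, "xyz": [0.042, -0.012, 0], "delta_rot": [0, 0, 0]}, {"jaw": 1, "xyz": [0.043, -0.013, 0], "delta_rot": [0, 0, 0]}, {"jaw": 1, "xyz": [0.042, -0.012, 0], "delta_rot": [0, 0, 0]}, {"jaw": 1, "xyz": [0.042, -0.013, 0], "delta_rot": [0, 0, 0]}, {"jaw": 1, "xyz": [0.043, -0.012, 0], "delta_rot": [0, 0, 0]}])

```text
t: 35.4
position: [534.8, 8.4, 154.9]
eef_rot: [[0.151, 0.989, -0.008], [0.989, -0.151, 0.001], [0.0, -0.008, -1.0]]
wrist_force: [1.5, 1.1, -0.6]
gripper_width: 0.685
```

Emit:
play_rows(series=[{"jaw": 1, "xyz": [0.042, -0.013, 0], "delta_rot": [0, 0, 0]}, {"jaw": 1, "xyz": [0.043, -0.012, 0], "delta_rot": [0, 0, 0]}, {"jaw": 1, "xyz": [0, 0, 0], "delta_rot": [0, 0, 0]}, {"jaw": 1, "xyz": [0, 0, 0], "delta_rot": [0, 0, 0]}, {"jaw": 1, "xyz": [0, 0, 0], "delta_rot": [0, 0, 0]}])

```text
t: 35.9
position: [523.6, 93.5, 155.0]
eef_rot: [[0.152, 0.988, -0.008], [0.988, -0.152, 0.001], [-0.0, -0.008, -1.0]]
wrist_force: [-0.0, -0.1, -1.8]
gripper_width: 0.682
```

Run:
```python
from plan import *
from h import shot
shot('wrist','w9.png')
Rt=tool(81.35,90,0)
T=np.array([522.6,94.5,0])
rows([([T[0],T[1],60],Rt),([T[0],T[1],31],Rt,.3)],1,wmax=.145)
```

```text
t 35.95 q [ -5.9  22.6 -12.9 107.9   6.1  50.6 -30.6] p [523.7  93.1 155. ] F [ 0.5 -0.2 -0.8] g 0.686
[[0.153, 0.988, -0.008], [0.988, -0.153, 0.001], [-0.0, -0.008, -1.0]]
wp [522.  94.  60.] q [ -7.  30. -11. 113.   9.  38. -33.] n 3
wp [523.  94.  31.] q [ -8.  33. -11. 114.  10.  35. -34.] n 3
10 rows
[{"jaw": 1, "xyz": [0, 0, 0.032], "delta_rot": [0, 0, 0]}, {"jaw": 1, "xyz": [0.001, 0, 0.031], "delta_rot": [0, 0, 0]}, {"jaw": 1, "xyz": [0, -0.001, 0.032], "delta_rot": [0, 0, 0]}, {"jaw": 1, "xyz": [0, 0, 0.01], "delta_rot": [0, 0, 0]}, {"jaw": 1, "xyz": [0, 0, 0.009], "delta_rot": [0, 0, 0]}]
[{"jaw": 1, "xyz": [0, 0.001, 0.01], "delta_rot": [0, 0, 0]}, {"jaw": 1, "xyz": [0, 0, 0], "delta_rot": [0, 0, 0]}, {"jaw": 1, "xyz": [0, 0, 0], "delta_rot": [0, 0, 0]}, {"jaw": 1, "xyz": [0, 0, 0], "delta_rot": [0, 0, 0]}, {"jaw": 1, "xyz": [0, 0, 0], "delta_rot": [0, 0, 0]}]
```

Emit:
play_rows(series=[{"jaw": 1, "xyz": [0, 0, 0.032], "delta_rot": [0, 0, 0]}, {"jaw": 1, "xyz": [0.001, 0, 0.031], "delta_rot": [0, 0, 0]}, {"jaw": 1, "xyz": [0, 0, 0.032], "delta_rot": [0, 0, 0]}, {"jaw": 1, "xyz": [0, 0, 0.01], "delta_rot": [0, 0, 0]}, {"jaw": 1, "xyz": [0, 0, 0.009], "delta_rot": [0, 0, 0]}])

```text
t: 36.45
position: [522.9, 94.7, 40.7]
eef_rot: [[0.152, 0.988, -0.009], [0.988, -0.152, 0.001], [-0.0, -0.009, -1.0]]
wrist_force: [-0.1, 0.5, -0.3]
gripper_width: 0.685
```

Emit:
play_rows(series=[{"jaw": 1, "xyz": [0, 0, 0.006], "delta_rot": [0, 0, 0]}, {"jaw": 1, "xyz": [0, 0, 0.002], "delta_rot": [0, 0, 0]}, {"jaw": 1, "xyz": [0, 0, 0.001], "delta_rot": [0, 0, 0]}, {"jaw": 1, "xyz": [0, 0, 0], "delta_rot": [0, 0, 0]}, {"jaw": 1, "xyz": [0, 0, 0], "delta_rot": [0, 0, 0]}])

```text
t: 36.95
position: [523.1, 96.0, 32.8]
eef_rot: [[0.151, 0.989, -0.007], [0.989, -0.151, 0.002], [0.001, -0.007, -1.0]]
wrist_force: [-0.0, -0.8, -0.8]
gripper_width: 0.687
```

Expect contact at about 28.7.

Emit:
play_rows(series=[{"jaw": 1, "xyz": [0, 0, 0.002], "delta_rot": [0, 0, 0]}, {"jaw": 1, "xyz": [0, 0, 0.001], "delta_rot": [0, 0, 0]}, {"jaw": 1, "xyz": [0, 0, 0.001], "delta_rot": [0, 0, 0]}, {"jaw": 1, "xyz": [0, 0, 0], "delta_rot": [0, 0, 0]}, {"jaw": 1, "xyz": [0, 0, 0], "delta_rot": [0, 0, 0]}])

```text
t: 37.45
position: [522.7, 95.9, 28.6]
eef_rot: [[0.151, 0.989, -0.008], [0.989, -0.151, 0.001], [0.0, -0.008, -1.0]]
wrist_force: [-3.2, -0.3, 6.8]
gripper_width: 0.686
```

Touching down; release, then lift.

Emit:
play_rows(series=[{"jaw": -0.8, "xyz": [0, 0, 0], "delta_rot": [0, 0, 0]}, {"jaw": -0.8, "xyz": [0, 0, 0], "delta_rot": [0, 0, 0]}, {"jaw": -0.8, "xyz": [0, 0, 0], "delta_rot": [0, 0, 0]}, {"jaw": -0.8, "xyz": [0, 0, 0], "delta_rot": [0, 0, 0]}, {"jaw": -0.8, "xyz": [0, 0, -0.005], "delta_rot": [0, 0, 0]}])

```text
t: 37.95
position: [522.3, 95.8, 32.8]
eef_rot: [[0.151, 0.989, -0.009], [0.989, -0.151, 0.001], [-0.0, -0.009, -1.0]]
wrist_force: [-0.0, -0.0, 0.6]
gripper_width: 0.899
```

Emit:
play_rows(series=[{"jaw": -0.8, "xyz": [0, 0, -0.02], "delta_rot": [0, 0, 0]}, {"jaw": -0.8, "xyz": [0, 0, -0.04], "delta_rot": [0, 0, 0]}, {"jaw": -0.8, "xyz": [0, 0, -0.04], "delta_rot": [0, 0, 0]}, {"jaw": 1, "xyz": [0, 0, -0.04], "delta_rot": [0, 0, 0]}, {"jaw": 1, "xyz": [-0.02, 0, -0.04], "delta_rot": [0, 0, 0]}])

```text
t: 38.45
position: [521.0, 78.4, 215.4]
eef_rot: [[0.147, 0.989, -0.007], [0.989, -0.147, 0.003], [0.002, -0.008, -1.0]]
wrist_force: [1.7, -1.0, -0.4]
gripper_width: 0.771
```

Run:
```python
from log import *
log()
shot('wrist','w10.png'); im=shot('scene','s10.png')
P=pts(im).reshape(-1,3)
ex=np.array([.9886,-.1504,0]); ey=np.array([.1504,.9886,0]); c=np.array([531.7,154.3,0])
# lid edge in scene
d=P-c; X=d@ex; Y=d@ey
m=(abs(X)<150)&(Y>60)&(Y<260)&(P[:,2]>250); print('lid top', [ (a.round(),np.round([Y[m&(abs(X-a)<20)].min(),Y[m&(abs(X-a)<20)].max(),np.median(P[m&(abs(X-a)<20),2])])) for a in (-100.,100.)])
m=(abs(X)<30)&(Y>60)&(Y<260)&(P[:,2]>288); print('hasp',np.round(np.c_[X[m],Y[m],P[m,2]].min(0)),np.round(np.c_[X[m],Y[m],P[m,2]].max(0)))
```

```text
t 38.45 q [ -3.6  18.3 -13.5 104.5   4.6  58.  -27.4] p [521.   78.4 215.4] F [ 1.7 -1.  -0.4] g 0.771
[[0.147, 0.989, -0.007], [0.989, -0.147, 0.003], [0.002, -0.008, -1.0]]Traceback (most recent call last):
  File "<stdin>", line 8, in <module>
AttributeError: 'float' object has no attribute 'round'
```

```bash
cat > lid.py <<'E'
from quiet import *
ex=np.array([.9886,-.1504,0]); ey=np.array([.1504,.9886,0]); c0=np.array([531.7,154.3,0])
def W(X,Y,z): return c0+X*ex+Y*ey+[0,0,z]
Rt=tool(81.35,90,0)
def tip(X,Y,z): return W(X,Y+10,z+14)   # TCP for fingertip front-lower edge at Y,z
def arc(th,r=180,X=-123,push=0):
    t=np.radians(th); return tip(X,115-r*np.cos(t)+90*np.sin(t)-push*np.sin(t),55+r*np.sin(t)+90*np.cos(t)-push*np.cos(t))
E
python3 - <<'E'
from lid import *
s=state()
way=[(W(-123,-20,420),Rt),(W(-123,245,420),Rt),(tip(-123,225,235),Rt)]+[(arc(t),Rt) for t in (90,75,60,45,30,15,0)]
print(sim(way,s))
rows(way[:3],1)
E
```

```text
(np.float64(8.648115165020265e-06), array([117.96066622,  27.07698711,  48.22897414,  25.1922023 ,
        76.16251774,  26.64523309,  91.50206773]), np.float64(5.59212032478338), array([ -6.90691182,  13.09235128, -19.59315804, 122.0577977 ,
         6.08789572,  45.74593512, -38.93478469]))
t 38.55 q [ -3.4  18.1 -13.3 104.4   4.7  58.  -27.3] p [523.8  74.1 218.8] F [ 1.  -0.5 -0.4] g 0.688
[[0.153, 0.988, 0.001], [0.988, -0.153, 0.002], [0.002, 0.001, -1.0]]
wp [408. 153. 420.] q [-10.   2. -18.  95.   1.  83. -37.] n 6
wp [447. 415. 420.] q [-32.  21. -24.  73.   8.  88. -64.] n 6
wp [446. 405. 249.] q [-30.  25. -24.  91.  11.  66. -66.] n 4
20 rows
[{"jaw": 1, "xyz": [0.01, -0.021, -0.034], "delta_rot": [0, 0, 0]}, {"jaw": 1, "xyz": [0.01, -0.021, -0.033], "delta_rot": [0, 0, 0]}, {"jaw": 1, "xyz": [0.01, -0.022, -0.034], "delta_rot": [0, 0, 0]}, {"jaw": 1, "xyz": [0.01, -0.021, -0.033], "delta_rot": [0, 0, 0]}, {"jaw": 1, "xyz": [0.01, -0.021, -0.034], "delta_rot": [0, 0, 0]}]
[{"jaw": 1, "xyz": [0.011, -0.021, -0.033], "delta_rot": [0, 0, 0]}, {"jaw": 1, "xyz": [0.044, 0, 0], "delta_rot": [0, 0, 0]}, {"jaw": 1, "xyz": [0.044, 0, 0], "delta_rot": [0, 0, 0]}, {"jaw": 1, "xyz": [0.044, -0.001, 0], "delta_rot": [0, 0, 0]}, {"jaw": 1, "xyz": [0.044, 0, 0], "delta_rot": [0, 0, 0]}]
[{"jaw": 1, "xyz": [0.044, 0, 0], "delta_rot": [0, 0, 0]}, {"jaw": 1, "xyz": [0.045, 0, 0], "delta_rot": [0, 0, 0]}, {"jaw": 1, "xyz": [-0.003, 0, 0.043], "delta_rot": [0, 0, 0]}, {"jaw": 1, "xyz": [-0.002, 0, 0.043], "delta_rot": [0, 0, 0]}, {"jaw": 1, "xyz": [-0.003, 0, 0.043], "delta_rot": [0, 0, 0]}]
[{"jaw": 1, "xyz": [-0.003, 0, 0.042], "delta_rot": [0, 0, 0]}, {"jaw": 1, "xyz": [0, 0, 0], "delta_rot": [0, 0, 0]}, {"jaw": 1, "xyz": [0, 0, 0], "delta_rot": [0, 0, 0]}, {"jaw": 1, "xyz": [0, 0, 0], "delta_rot": [0, 0, 0]}, {"jaw": 1, "xyz": [0, 0, 0], "delta_rot": [0, 0, 0]}]
```

Emit:
play_rows(series=[{"jaw": 1, "xyz": [0.01, -0.021, -0.034], "delta_rot": [0, 0, 0]}, {"jaw": 1, "xyz": [0.01, -0.021, -0.034], "delta_rot": [0, 0, 0]}, {"jaw": 1, "xyz": [0.01, -0.021, -0.034], "delta_rot": [0, 0, 0]}, {"jaw": 1, "xyz": [0.01, -0.021, -0.034], "delta_rot": [0, 0, 0]}, {"jaw": 1, "xyz": [0.01, -0.021, -0.034], "delta_rot": [0, 0, 0]}])

```text
t: 39.05
position: [425.0, 141.2, 385.2]
eef_rot: [[0.151, 0.989, -0.008], [0.989, -0.151, 0.001], [0.0, -0.008, -1.0]]
wrist_force: [0.5, 0.4, -0.3]
gripper_width: 0.251
```

Emit:
play_rows(series=[{"jaw": 1, "xyz": [0.01, -0.021, -0.034], "delta_rot": [0, 0, 0]}, {"jaw": 1, "xyz": [0.044, 0, 0], "delta_rot": [0, 0, 0]}, {"jaw": 1, "xyz": [0.044, 0, 0], "delta_rot": [0, 0, 0]}, {"jaw": 1, "xyz": [0.044, 0, 0], "delta_rot": [0, 0, 0]}, {"jaw": 1, "xyz": [0.044, 0, 0], "delta_rot": [0, 0, 0]}])

```text
t: 39.55
position: [433.7, 329.3, 418.2]
eef_rot: [[0.151, 0.988, -0.008], [0.988, -0.151, 0.001], [0.0, -0.008, -1.0]]
wrist_force: [1.2, 0.3, -0.4]
gripper_width: 0.007
```

Emit:
play_rows(series=[{"jaw": 1, "xyz": [0.044, 0, 0], "delta_rot": [0, 0, 0]}, {"jaw": 1, "xyz": [0.045, 0, 0], "delta_rot": [0, 0, 0]}, {"jaw": 1, "xyz": [0.005, 0, 0], "delta_rot": [0, 0, 0]}, {"jaw": 1, "xyz": [0, 0, 0], "delta_rot": [0, 0, 0]}, {"jaw": 1, "xyz": [0, 0, 0], "delta_rot": [0, 0, 0]}])

```text
t: 40.05
position: [448.1, 419.8, 418.1]
eef_rot: [[0.151, 0.988, -0.008], [0.989, -0.151, 0.001], [-0.001, -0.008, -1.0]]
wrist_force: [-0.5, -0.5, -0.4]
gripper_width: 0.003
```

Run:
```python
from lid import *
from h import shot
shot('scene','s11.png'); shot('wrist','w11.png')
rows([(W(-123,250,330),Rt),(tip(-123,225,235),Rt)],1)
```

```text
t 40.15 q [-31.4  21.7 -25.3  71.9   8.7  88.5 -64.2] p [448.3 419.3 418.8] F [-0.6  0.2 -0.1] g 0.003
[[0.152, 0.988, -0.007], [0.988, -0.152, 0.001], [0.0, -0.007, -1.0]]
wp [448. 420. 330.] q [-31.  23. -25.  82.  10.  77. -65.] n 2
wp [446. 405. 249.] q [-30.  25. -25.  91.  11.  67. -66.] n 2
5 rows
[{"jaw": 1, "xyz": [0, 0, 0.044], "delta_rot": [0, 0, 0]}, {"jaw": 1, "xyz": [0.001, 0, 0.045], "delta_rot": [0, 0, 0]}, {"jaw": 1, "xyz": [-0.008, 0, 0.04], "delta_rot": [0, 0, 0]}, {"jaw": 1, "xyz": [-0.007, 0.001, 0.041], "delta_rot": [0, 0, 0]}, {"jaw": 1, "xyz": [0, 0, 0], "delta_rot": [0, 0, 0]}]
```

Emit:
play_rows(series=[{"jaw": 1, "xyz": [0, 0, 0.044], "delta_rot": [0, 0, 0]}, {"jaw": 1, "xyz": [0.001, 0, 0.045], "delta_rot": [0, 0, 0]}, {"jaw": 1, "xyz": [-0.004, 0, 0.04], "delta_rot": [0, 0, 0]}, {"jaw": 1, "xyz": [-0.007, 0, 0.041], "delta_rot": [0, 0, 0]}, {"jaw": 1, "xyz": [0, 0, 0], "delta_rot": [0, 0, 0]}])

```text
t: 40.65
position: [443.9, 406.2, 243.7]
eef_rot: [[0.153, 0.988, -0.013], [0.988, -0.153, -0.006], [-0.008, -0.012, -1.0]]
wrist_force: [0.3, -0.8, 0.2]
gripper_width: 0.004
```

Run:
```python
from lid import *
from h import *
im=shot('scene','s12.png'); cv2.imwrite('pics/s12z.png',cv2.resize(im['image'][60:230,260:450,::-1],None,fx=4,fy=3.5))
rows([(arc(t,push=2),Rt,.6) for t in (90,75,60,45,30,15)],1)
```

```text
t 40.7 q [-30.   25.3 -25.2  90.6  11.   67.1 -66.2] p [444.9 408.6 247.3] F [1.4 0.4 0.9] g 0.001
[[0.152, 0.988, -0.01], [0.988, -0.152, -0.002], [-0.004, -0.01, -1.0]]
wp [442. 384. 249.] q [-28.  23. -25.  93.  10.  66. -64.] n 1
wp [435. 334. 266.] q [-24.  19. -25.  97.   9.  66. -60.] n 2
wp [427. 283. 269.] q [-19.  16. -25. 101.   7.  65. -55.] n 2
wp [419. 233. 259.] q [-15.  13. -24. 106.   6.  63. -50.] n 2
wp [412. 186. 235.] q [-11.  11. -23. 112.   5.  59. -45.] n 2
wp [406. 147. 200.] q [ -8.  12. -22. 117.   5.  53. -41.] n 2
15 rows
[{"jaw": 1, "xyz": [-0.025, 0.001, -0.002], "delta_rot": [0, 0, 0]}, {"jaw": 1, "xyz": [-0.025, 0, -0.008], "delta_rot": [0, 0, 0]}, {"jaw": 1, "xyz": [-0.025, 0, -0.008], "delta_rot": [0, 0, 0]}, {"jaw": 1, "xyz": [-0.026, 0, -0.002], "delta_rot": [0, 0, 0]}, {"jaw": 1, "xyz": [-0.026, 0, -0.001], "delta_rot": [0, 0, 0]}]
[{"jaw": 1, "xyz": [-0.026, 0, 0.005], "delta_rot": [0, 0, 0]}, {"jaw": 1, "xyz": [-0.025, 0, 0.005], "delta_rot": [0, 0, 0]}, {"jaw": 1, "xyz": [-0.024, 0, 0.012], "delta_rot": [0, 0, 0]}, {"jaw": 1, "xyz": [-0.023, 0.001, 0.012], "delta_rot": [0, 0, 0]}, {"jaw": 1, "xyz": [-0.02, 0, 0.017], "delta_rot": [0, 0, 0]}]
[{"jaw": 1, "xyz": [-0.019, 0, 0.018], "delta_rot": [0, 0, 0]}, {"jaw": 1, "xyz": [0, 0, 0], "delta_rot": [0, 0, 0]}, {"jaw": 1, "xyz": [0, 0, 0], "delta_rot": [0, 0, 0]}, {"jaw": 1, "xyz": [0, 0, 0], "delta_rot": [0, 0, 0]}, {"jaw": 1, "xyz": [0, 0, 0], "delta_rot": [0, 0, 0]}]
```

Emit:
play_rows(series=[{"jaw": 1, "xyz": [-0.02, 0, -0.002], "delta_rot": [0, 0, 0]}, {"jaw": 1, "xyz": [-0.02, 0, -0.003], "delta_rot": [0, 0, 0]}, {"jaw": 1, "xyz": [-0.02, 0, -0.006], "delta_rot": [0, 0, 0]}, {"jaw": 1, "xyz": [-0.02, 0, -0.006], "delta_rot": [0, 0, 0]}, {"jaw": 1, "xyz": [-0.02, 0, -0.003], "delta_rot": [0, 0, 0]}])

```text
t: 41.2
position: [431.1, 314.7, 273.1]
eef_rot: [[0.15, 0.989, -0.003], [0.989, -0.149, 0.008], [0.008, -0.004, -1.0]]
wrist_force: [-0.2, 4.2, 0.9]
gripper_width: 0.005
```

Run:
```python
from lid import *
from h import *
im=shot('scene','s13.png'); cv2.imwrite('pics/s13z.png',cv2.resize(im['image'][60:230,260:450,::-1],None,fx=4,fy=3.5))
rows([(arc(t,push=2),Rt,.6) for t in (60,45,30,15)],1)
```

```text
t 41.25 q [-21.2  17.  -25.7  98.8   7.6  65.9 -57.8] p [431.4 310.9 273.1] F [-1.6 -1.8  0.7] g 0.007
[[0.152, 0.988, -0.002], [0.988, -0.152, 0.005], [0.005, -0.003, -1.0]]
wp [427. 282. 269.] q [-19.  15. -25. 102.   7.  65. -55.] n 2
wp [419. 232. 259.] q [-14.  12. -25. 107.   5.  62. -50.] n 2
wp [412. 186. 236.] q [-10.  11. -23. 112.   5.  58. -45.] n 2
wp [406. 147. 200.] q [ -7.  11. -22. 117.   5.  52. -41.] n 2
10 rows
[{"jaw": 1, "xyz": [-0.014, 0, 0.002], "delta_rot": [0, 0, 0]}, {"jaw": 1, "xyz": [-0.015, 0, 0.002], "delta_rot": [0, 0, 0]}, {"jaw": 1, "xyz": [-0.025, 0, 0.005], "delta_rot": [0, 0, 0]}, {"jaw": 1, "xyz": [-0.026, 0, 0.005], "delta_rot": [0, 0, 0]}, {"jaw": 1, "xyz": [-0.023, 0, 0.012], "delta_rot": [0, 0, 0]}]
[{"jaw": 1, "xyz": [-0.024, 0, 0.011], "delta_rot": [0, 0, 0]}, {"jaw": 1, "xyz": [-0.02, 0, 0.017], "delta_rot": [0, 0, 0]}, {"jaw": 1, "xyz": [-0.019, 0, 0.018], "delta_rot": [0, 0, 0]}, {"jaw": 1, "xyz": [0, 0, 0], "delta_rot": [0, 0, 0]}, {"jaw": 1, "xyz": [0, 0, 0], "delta_rot": [0, 0, 0]}]
```

Lid is swinging forward under a few N. Continue along the arc.

Emit:
play_rows(series=[{"jaw": 1, "xyz": [-0.014, 0, 0.002], "delta_rot": [0, 0, 0]}, {"jaw": 1, "xyz": [-0.015, 0, 0.002], "delta_rot": [0, 0, 0]}, {"jaw": 1, "xyz": [-0.025, 0, 0.005], "delta_rot": [0, 0, 0]}, {"jaw": 1, "xyz": [-0.026, 0, 0.005], "delta_rot": [0, 0, 0]}, {"jaw": 1, "xyz": [-0.023, 0, 0.012], "delta_rot": [0, 0, 0]}])

```text
t: 41.75
position: [416.5, 211.5, 245.7]
eef_rot: [[0.15, 0.989, -0.002], [0.989, -0.15, 0.005], [0.005, -0.002, -1.0]]
wrist_force: [1.0, 0.3, 4.7]
gripper_width: 0.002
```

Run:
```python
from lid import *
from h import *
im=shot('scene','s14.png'); cv2.imwrite('pics/s14z.png',cv2.resize(im['image'][60:230,260:450,::-1],None,fx=4,fy=3.5))
rows([(arc(t,push=2),Rt,.5) for t in (30,20,10,4,0)],1)
```

```text
t 41.8 q [-12.3  11.9 -24.2 109.7   5.4  59.8 -47.6] p [415.2 206.6 243. ] F [-1.6 -4.9 -3.3] g 0.004
[[0.153, 0.988, -0.006], [0.988, -0.153, 0.0], [-0.0, -0.006, -1.0]]
wp [412. 186. 235.] q [-10.  11. -24. 112.   5.  58. -45.] n 1
wp [408. 159. 213.] q [ -8.  11. -23. 115.   5.  55. -43.] n 2
wp [405. 136. 187.] q [ -7.  12. -22. 119.   6.  51. -41.] n 2
wp [403. 124. 169.] q [ -6.  13. -22. 121.   6.  48. -40.] n 1
wp [402. 119. 157.] q [ -5.  14. -21. 122.   7.  46. -40.] n 1
10 rows
[{"jaw": 1, "xyz": [-0.021, 0, 0.008], "delta_rot": [0, 0, 0]}, {"jaw": 1, "xyz": [-0.014, 0, 0.011], "delta_rot": [0, 0, 0]}, {"jaw": 1, "xyz": [-0.013, 0, 0.011], "delta_rot": [0, 0, 0]}, {"jaw": 1, "xyz": [-0.012, 0, 0.013], "delta_rot": [0, 0, 0]}, {"jaw": 1, "xyz": [-0.011, 0.001, 0.013], "delta_rot": [0, 0, 0]}]
[{"jaw": 1, "xyz": [-0.012, 0, 0.018], "delta_rot": [0, 0, 0]}, {"jaw": 1, "xyz": [-0.006, 0, 0.012], "delta_rot": [0, 0, 0]}, {"jaw": 1, "xyz": [0, 0, 0], "delta_rot": [0, 0, 0]}, {"jaw": 1, "xyz": [0, 0, 0], "delta_rot": [0, 0, 0]}, {"jaw": 1, "xyz": [0, 0, 0], "delta_rot": [0, 0, 0]}]
```

Emit:
play_rows(series=[{"jaw": 1, "xyz": [-0.021, 0, 0.008], "delta_rot": [0, 0, 0]}, {"jaw": 1, "xyz": [-0.014, 0, 0.011], "delta_rot": [0, 0, 0]}, {"jaw": 1, "xyz": [-0.013, 0, 0.011], "delta_rot": [0, 0, 0]}, {"jaw": 1, "xyz": [-0.012, 0, 0.013], "delta_rot": [0, 0, 0]}, {"jaw": 1, "xyz": [-0.011, 0, 0.013], "delta_rot": [0, 0, 0]}])

```text
t: 42.3
position: [405.1, 140.8, 188.0]
eef_rot: [[0.151, 0.989, -0.004], [0.989, -0.151, 0.003], [0.002, -0.004, -1.0]]
wrist_force: [-0.0, 0.1, 0.4]
gripper_width: 0.008
```

Emit:
play_rows(series=[{"jaw": 1, "xyz": [-0.008, 0, 0.01], "delta_rot": [0, 0, 0]}, {"jaw": 1, "xyz": [-0.005, 0, 0.01], "delta_rot": [0, 0, 0]}, {"jaw": 1, "xyz": [0, 0, 0.005], "delta_rot": [0, 0, 0]}, {"jaw": 1, "xyz": [0, 0, 0.002], "delta_rot": [0, 0, 0]}, {"jaw": 1, "xyz": [0, 0, 0], "delta_rot": [0, 0, 0]}])

```text
t: 42.8
position: [401.4, 128.1, 159.5]
eef_rot: [[0.15, 0.989, -0.008], [0.989, -0.15, 0.002], [0.001, -0.008, -1.0]]
wrist_force: [-1.0, 0.6, -0.1]
gripper_width: 0.002
```

Run:
```python
from lid import *
from h import *
im=shot('scene','s15.png'); cv2.imwrite('pics/s15z.png',cv2.resize(im['image'][60:230,260:450,::-1],None,fx=4,fy=3.5))
from log import log; log()
P=pts(im).reshape(-1,3); d=P-c0; X=d@ex; Y=d@ey
for y in (-100,-50,0,50,90):
    m=(abs(X-60)<60)&(abs(Y-y)<10)&(P[:,2]>80); print(y,np.median(P[m,2]).round(1))
m=(abs(X)<25)&(Y<-118)&(Y>-190)&(P[:,2]>20); print('hasp',np.round(np.c_[X[m],Y[m],P[m,2]].min(0)),np.round(np.c_[X[m],Y[m],P[m,2]].max(0)))
```

```text
t 42.85 q [ -6.1  13.7 -21.8 121.3   6.6  46.4 -40.5] p [401.5 128.2 159.5] F [ 0.4 -0.5  0.4] g 0.006
[[0.15, 0.989, -0.007], [0.989, -0.15, 0.002], [0.001, -0.008, -1.0]]
-100 143.7
-50 143.7
0 143.7
50 143.7
90 143.6
hasp [ -20. -169.   24.] [  22. -118.  113.]
```

Emit:
play_rows(series=[{"jaw": 1, "xyz": [0, 0, 0.002], "delta_rot": [0, 0, 0]}, {"jaw": 1, "xyz": [0, 0, 0.001], "delta_rot": [0, 0, 0]}, {"jaw": 1, "xyz": [0, 0, 0.001], "delta_rot": [0, 0, 0]}, {"jaw": 1, "xyz": [0, 0, 0], "delta_rot": [0, 0, 0]}, {"jaw": 1, "xyz": [0, 0, 0], "delta_rot": [0, 0, 0]}])

```text
t: 43.35
position: [401.7, 128.3, 158.8]
eef_rot: [[0.15, 0.989, -0.005], [0.989, -0.15, 0.001], [0.001, -0.005, -1.0]]
wrist_force: [-16.0, -6.7, 55.8]
gripper_width: 0.004
```

```bash
cat >> lid.py <<'E'
R45=tool(81.35,45,0)
def hp(a,d,rho=45,X=0):
    a=np.radians(a); Y=-119-rho*np.sin(a)-d*np.cos(a); z=73-rho*np.cos(a)+d*np.sin(a)
    return W(X,Y,z)
E
python3 - <<'E'
from lid import *
s=state()
way=[(s[0]+[0,0,60],s[1]),(W(-60,-150,300),tool(81.35,60,0)),(W(0,-190,250),R45),(hp(120,45),R45)]+[(hp(a,16),R45) for a in (120,100,80,60,40,20,0)]
r=sim(way,s); print(r[0],np.round(r[1]),r[2],np.round(r[3]))
rows(way[:4],.56)
E
```

```text
2.4956695543694265e-05 [116.  31.  51.  26.  24.  37. 101.] 16.19422283121015 [ 32.  44. -17. 116. -52.  43.  56.]
t 43.35 q [ -6.2  13.8 -21.8 121.4   6.7  46.2 -40.8] p [401.7 128.3 158.8] F [-16.   -6.7  55.8] g 0.004
[[0.15, 0.989, -0.005], [0.989, -0.15, 0.001], [0.001, -0.005, -1.0]]
wp [402. 128. 219.] q [ -5.   9. -22. 117.   4.  55. -38.] n 2
wp [450.  15. 300.] q [ 24.   9. -11. 111. -31.  66.  18.] n 4
wp [503. -34. 250.] q [ 34.  24. -11. 107. -42.  69.  37.] n 2
wp [512.  20. 135.] q [ 30.  32. -15. 115. -47.  53.  45.] n 3
15 rows
[{"jaw": 0.56, "xyz": [0, 0, -0.03], "delta_rot": [0, 0, 0]}, {"jaw": 0.56, "xyz": [0, 0, -0.03], "delta_rot": [0, 0, 0]}, {"jaw": 0.56, "xyz": [-0.026, 0.016, -0.02], "delta_rot": [0, 0.13, 0]}, {"jaw": 0.56, "xyz": [-0.023, 0.016, -0.024], "delta_rot": [0, 0.13, 0]}, {"jaw": 0.56, "xyz": [-0.02, 0.016, -0.027], "delta_rot": [0, 0.13, 0]}]
[{"jaw": 0.56, "xyz": [-0.017, 0.016, -0.028], "delta_rot": [0, 0.13, 0]}, {"jaw": 0.56, "xyz": [-0.03, 0.03, 0.011], "delta_rot": [0, 0.13, 0]}, {"jaw": 0.56, "xyz": [-0.031, 0.03, 0.008], "delta_rot": [0, 0.13, 0]}, {"jaw": 0.56, "xyz": [-0.014, 0, 0.04], "delta_rot": [0, 0, 0]}, {"jaw": 0.56, "xyz": [-0.014, 0, 0.04], "delta_rot": [0, 0, 0]}]
[{"jaw": 0.56, "xyz": [-0.014, 0.001, 0.04], "delta_rot": [0, 0, 0]}, {"jaw": 0.56, "xyz": [0, 0, 0], "delta_rot": [0, 0, 0]}, {"jaw": 0.56, "xyz": [0, 0, 0], "delta_rot": [0, 0, 0]}, {"jaw": 0.56, "xyz": [0, 0, 0], "delta_rot": [0, 0, 0]}, {"jaw": 0.56, "xyz": [0, 0, 0], "delta_rot": [0, 0, 0]}]
```

Emit:
play_rows(series=[{"jaw": 0.56, "xyz": [0, 0, -0.03], "delta_rot": [0, 0, 0]}, {"jaw": 0.56, "xyz": [0, 0, -0.03], "delta_rot": [0, 0, 0]}, {"jaw": 0.56, "xyz": [-0.026, 0.016, -0.02], "delta_rot": [0, 0.13, 0]}, {"jaw": 0.56, "xyz": [-0.023, 0.016, -0.024], "delta_rot": [0, 0.13, 0]}, {"jaw": 0.56, "xyz": [-0.02, 0.016, -0.027], "delta_rot": [0, 0.13, 0]}])

```text
t: 43.85
position: [431.4, 59.5, 268.1]
eef_rot: [[0.145, 0.989, 0.032], [0.936, -0.147, 0.319], [0.32, -0.016, -0.947]]
wrist_force: [1.1, 0.6, -0.0]
gripper_width: 0.219
```

Emit:
play_rows(series=[{"jaw": 0.56, "xyz": [-0.017, 0.016, -0.028], "delta_rot": [0, 0.13, 0]}, {"jaw": 0.56, "xyz": [-0.03, 0.03, 0.011], "delta_rot": [0, 0.13, 0]}, {"jaw": 0.56, "xyz": [-0.031, 0.03, 0.008], "delta_rot": [0, 0.13, 0]}, {"jaw": 0.56, "xyz": [0, 0, 0], "delta_rot": [0, 0, 0]}, {"jaw": 0.56, "xyz": [0, 0, 0], "delta_rot": [0, 0, 0]}])

```text
t: 44.35
position: [494.7, -21.3, 236.7]
eef_rot: [[0.133, 0.988, 0.08], [0.745, -0.153, 0.649], [0.654, -0.027, -0.756]]
wrist_force: [0.2, 0.8, 1.2]
gripper_width: 0.226
```

Run:
```python
from lid import *
from h import *
im=shot('wrist','w16.png'); im=shot('top','t16.png')
cv2.imwrite('pics/t16z.png',cv2.resize(im['image'][140:305,60:290,::-1],None,fx=3.4,fy=3.4))
P=pts(im).reshape(-1,3); d=P-c0; X=d@ex; Y=d@ey
m=(abs(X)<25)&(Y<-119)&(Y>-200)&(P[:,2]>20)&(P[:,2]<130)
for y in range(-185,-118,8):
    k=m&(abs(Y-y)<4)
    if k.sum(): print(y,k.sum(),np.round(np.median(P[k,2])),np.round([X[k].min(),X[k].max()]))
rows([(hp(120,40),R45)],.56)
```

```text
-169 9 111.0 [-17.  17.]
-161 18 108.0 [-19.  16.]
-153 19 100.0 [-18.  17.]
-145 24 96.0 [-19.  16.]
-137 32 91.0 [-18.  17.]
-129 39 86.0 [-19.  16.]
-121 30 81.0 [-17.  17.]
t 44.45 q [ 31.4  22.  -11.8 108.9 -39.1  65.9  32.9] p [494.8 -18.9 240.4] F [-1.  -0.4 -0. ] g 0.222
[[0.125, 0.989, 0.082], [0.748, -0.148, 0.647], [0.652, -0.019, -0.758]]
wp [511.  18. 130.] q [ 32.  33. -16. 115. -47.  52.  45.] n 3
5 rows
[{"jaw": 0.56, "xyz": [-0.014, 0.004, 0.036], "delta_rot": [-0.01, 0.02, 0]}, {"jaw": 0.56, "xyz": [-0.015, 0.004, 0.036], "delta_rot": [0, 0.03, -0.01]}, {"jaw": 0.56, "xyz": [-0.016, 0.004, 0.036], "delta_rot": [-0.01, 0.02, 0]}, {"jaw": 0.56, "xyz": [0, 0, 0], "delta_rot": [0, 0, 0]}, {"jaw": 0.56, "xyz": [0, 0, 0], "delta_rot": [0, 0, 0]}]
```

Emit:
play_rows(series=[{"jaw": 0.56, "xyz": [-0.014, 0.004, 0.036], "delta_rot": [-0.01, 0.02, 0]}, {"jaw": 0.56, "xyz": [-0.015, 0.004, 0.036], "delta_rot": [0, 0.03, -0.01]}, {"jaw": 0.56, "xyz": [-0.016, 0.004, 0.036], "delta_rot": [-0.01, 0.02, 0]}, {"jaw": 0.56, "xyz": [0, 0, 0], "delta_rot": [0, 0, 0]}, {"jaw": 0.56, "xyz": [0, 0, 0], "delta_rot": [0, 0, 0]}])

```text
t: 44.95
position: [511.3, 17.8, 131.4]
eef_rot: [[0.107, 0.988, 0.111], [0.702, -0.154, 0.695], [0.704, 0.003, -0.711]]
wrist_force: [0.6, -0.3, 0.7]
gripper_width: 0.217
```

Run:
```python
from lid import *
from h import *
im=shot('scene','s17.png'); cv2.imwrite('pics/s17z.png',cv2.resize(im['image'][60:230,230:420,::-1],None,fx=4,fy=3.5))
rows([(hp(120,17),R45,.5)]+[(hp(a,16),R45,.5) for a in (100,80,60,40,20)],.56)
```

```text
t 45.0 q [ 31.7  32.8 -15.6 114.8 -47.3  52.5  45.2] p [512.   17.  131.8] F [-0.  -0.  -0.6] g 0.22
[[0.107, 0.988, 0.112], [0.703, -0.155, 0.694], [0.703, 0.005, -0.711]]
wp [509.   7. 110.] q [ 33.  35. -16. 115. -47.  51.  48.] n 2
wp [508.  -4.  97.] q [ 34.  37. -15. 115. -47.  51.  49.] n 1
wp [507. -10.  81.] q [ 34.  38. -15. 115. -47.  50.  51.] n 1
wp [507. -10.  64.] q [ 34.  40. -16. 115. -48.  48.  52.] n 1
wp [508.  -4.  48.] q [ 34.  42. -16. 116. -49.  46.  54.] n 1
wp [509.   6.  36.] q [ 34.  43. -17. 116. -50.  44.  55.] n 1
10 rows
[{"jaw": 0.56, "xyz": [-0.011, -0.001, 0.004], "delta_rot": [0, 0, 0]}, {"jaw": 0.56, "xyz": [-0.012, 0, 0.004], "delta_rot": [0, 0, 0]}, {"jaw": 0.56, "xyz": [-0.017, 0, 0.002], "delta_rot": [0, 0, 0]}, {"jaw": 0.56, "xyz": [-0.015, 0, 0.007], "delta_rot": [0, 0, 0]}, {"jaw": 0.56, "xyz": [-0.012, 0, 0.012], "delta_rot": [0, 0, 0]}]
[{"jaw": 0.56, "xyz": [-0.007, 0, 0.015], "delta_rot": [0, 0, 0]}, {"jaw": 0.56, "xyz": [-0.001, -0.001, 0.016], "delta_rot": [0, 0, 0]}, {"jaw": 0.56, "xyz": [0, 0, 0], "delta_rot": [0, 0, 0]}, {"jaw": 0.56, "xyz": [0, 0, 0], "delta_rot": [0, 0, 0]}, {"jaw": 0.56, "xyz": [0, 0, 0], "delta_rot": [0, 0, 0]}]
```

Emit:
play_rows(series=[{"jaw": 0.56, "xyz": [-0.011, 0, 0.004], "delta_rot": [0, 0, 0]}, {"jaw": 0.56, "xyz": [-0.012, 0, 0.004], "delta_rot": [0, 0, 0]}, {"jaw": 0.56, "xyz": [-0.017, 0, 0.002], "delta_rot": [0, 0, 0]}, {"jaw": 0.56, "xyz": [-0.015, 0, 0.007], "delta_rot": [0, 0, 0]}, {"jaw": 0.56, "xyz": [-0.012, 0, 0.012], "delta_rot": [0, 0, 0]}])

```text
t: 45.5
position: [507.0, -12.1, 59.5]
eef_rot: [[0.113, 0.987, 0.112], [0.702, -0.159, 0.695], [0.704, 0.001, -0.711]]
wrist_force: [3.8, 11.9, 8.5]
gripper_width: 0.218
```

Run:
```python
from lid import *
from h import *
im=shot('scene','s18.png'); cv2.imwrite('pics/s18z.png',cv2.resize(im['image'][60:230,230:420,::-1],None,fx=4,fy=3.5))
rows([(hp(a,16),R45,.5) for a in (40,20,8)],.56)
```

```text
t 45.55 q [ 34.4  40.7 -15.4 115.1 -47.9  48.   52.5] p [506.2 -10.3  57.8] F [-0.5  1.9  0.3] g 0.218
[[0.113, 0.987, 0.11], [0.7, -0.158, 0.697], [0.705, -0.002, -0.709]]
wp [507.  -4.  49.] q [ 34.  42. -16. 116. -49.  47.  53.] n 1
wp [509.   6.  37.] q [ 34.  43. -17. 116. -50.  45.  54.] n 1
wp [510.  15.  31.] q [ 33.  43. -17. 116. -51.  43.  55.] n 1
5 rows
[{"jaw": 0.56, "xyz": [-0.002, 0, 0.011], "delta_rot": [0, 0, 0]}, {"jaw": 0.56, "xyz": [-0.001, 0, 0.016], "delta_rot": [0, 0, 0]}, {"jaw": 0.56, "xyz": [0.002, 0, 0.01], "delta_rot": [0, 0, 0]}, {"jaw": 0.56, "xyz": [0, 0, 0], "delta_rot": [0, 0, 0]}, {"jaw": 0.56, "xyz": [0, 0, 0], "delta_rot": [0, 0, 0]}]
```

Emit:
play_rows(series=[{"jaw": 0.56, "xyz": [-0.002, 0, 0.011], "delta_rot": [0, 0, 0]}, {"jaw": 0.56, "xyz": [-0.001, 0, 0.012], "delta_rot": [0, 0, 0]}, {"jaw": 0.56, "xyz": [0.002, 0, 0.007], "delta_rot": [0, 0, 0]}, {"jaw": 0.56, "xyz": [0.001, 0, 0.004], "delta_rot": [0, 0, 0]}, {"jaw": 0.56, "xyz": [0, 0, 0], "delta_rot": [0, 0, 0]}])

```text
t: 46.05
position: [510.7, 14.1, 36.8]
eef_rot: [[0.11, 0.988, 0.11], [0.701, -0.156, 0.696], [0.704, 0.001, -0.71]]
wrist_force: [-1.0, -0.6, 0.1]
gripper_width: 0.221
```

Run:
```python
from lid import *
from h import *
from log import log
log(); s=state(); d=s[0]-c0; print('XYz',d@ex,d@ey,s[0][2])
im=shot('scene','s19.png'); cv2.imwrite('pics/s19z.png',cv2.resize(im['image'][60:230,230:420,::-1],None,fx=4,fy=3.5))
shot('wrist','w19.png')
```

```text
t 46.05 q [ 33.   42.8 -17.2 116.3 -50.4  43.9  54.1] p [510.7  14.1  36.8] F [-1.  -0.6  0.1] g 0.221
[[0.11, 0.988, 0.11], [0.701, -0.156, 0.696], [0.704, 0.001, -0.71]]
XYz 0.27120646155155065 -141.72962846020715 36.767164760353054
```

Emit:
play_rows(series=[{"jaw": 0.56, "xyz": [0.0007, 0, 0.0007], "delta_rot": [0, 0, 0]}, {"jaw": 0.56, "xyz": [0.0007, 0, 0.0007], "delta_rot": [0, 0, 0]}, {"jaw": 0.56, "xyz": [0.0007, 0, 0.0007], "delta_rot": [0, 0, 0]}, {"jaw": 0.56, "xyz": [0.0007, 0, 0.0007], "delta_rot": [0, 0, 0]}, {"jaw": 0.56, "xyz": [0, 0, 0], "delta_rot": [0, 0, 0]}])

```text
t: 46.65
position: [511.5, 15.8, 36.7]
eef_rot: [[0.112, 0.987, 0.112], [0.703, -0.158, 0.694], [0.703, 0.002, -0.711]]
wrist_force: [-3.1, -7.6, 4.2]
gripper_width: 0.219
```

```bash
cat log.py h.py | head -60
python3 - <<'E'
import sys
from h import *
import cv2
from cell import bot
for n in ("wrist","scene"):
    im=bot.get_image(n)
    a=im["image"][...,::-1]
    cv2.imwrite(f"pics/f1_{n}.png",a)
    print(im["image"].shape)
E
```

```text
from h import *
import json
def log():
    s=bot.get_state()
    with open('log.jsonl','a') as f: f.write(json.dumps({k:np.asarray(s[k]).tolist() for k in('t','q','position','eef_rot')})+'\n')
    print('t',round(s['t'],2),'q',np.round(s['q'],1),'p',np.round(s['position'],1),'F',np.round(s['wrist_force'],1),'g',round(s['gripper_width'],3)); print(np.round(s['eef_rot'],3).tolist())
    return s
import numpy as np, cv2
from cell import bot
def shot(name,fn):
    im=bot.get_image(name); cv2.imwrite('pics/'+fn,im['image'][:,:,::-1]); np.savez('pics/'+fn[:-4]+'.npz',**im); return im
def pts(im):
    H,W=im['range_z'].shape; f=H/2/np.tan(np.radians(im['vfov'])/2)
    v,u=np.mgrid[:H,:W]; z=im['range_z'].astype(float)
    x=(u-im['cx'])/f; y=(v-im['cy'])/f
    P=np.stack([x*z,-y*z,-z,np.ones_like(z)],-1)
    T=np.linalg.inv(im['view']); return (P@T.T)[...,:3]
(384, 512, 3)
(384, 512, 3)
```

View pics/f1_wrist.png

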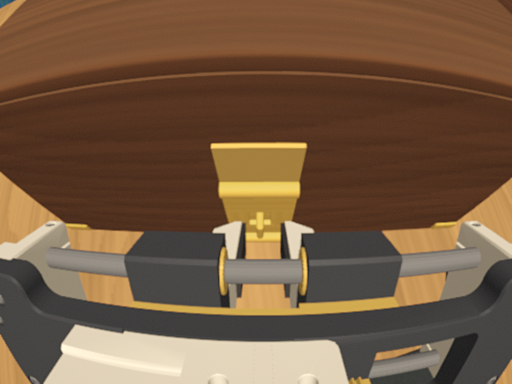

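View pics/f1_scene.png

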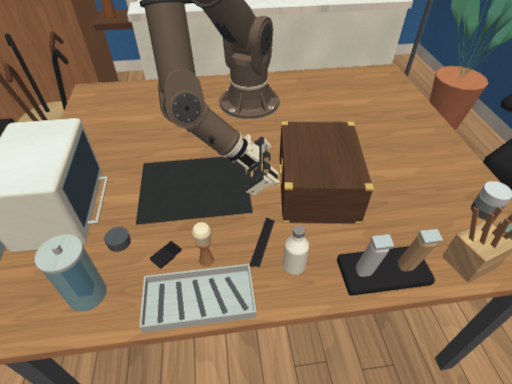

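The wrist picture shows the leaf hanging down below its pin roll (260,189), with the staple through it at (260,222). The contact force is about 9 N. I'll back off now and measure.

Emit:
play_rows(series=[{"jaw": 0.56, "xyz": [-0.0014, 0, -0.004], "delta_rot": [0, 0, 0]}, {"jaw": 0.56, "xyz": [-0.01, 0, -0.012], "delta_rot": [0, 0, 0]}, {"jaw": 0.56, "xyz": [-0.01, 0, -0.03], "delta_rot": [0, 0, 0]}, {"jaw": 0.56, "xyz": [0, 0, -0.04], "delta_rot": [0, 0, 0]}, {"jaw": 0.56, "xyz": [0, 0, -0.04], "delta_rot": [0, 0, 0]}])

```text
t: 47.25
position: [494.0, -87.1, 112.1]
eef_rot: [[0.112, 0.988, 0.11], [0.701, -0.157, 0.695], [0.704, -0.001, -0.71]]
wrist_force: [1.8, 0.7, -0.7]
gripper_width: 0.221
```

Emit:
play_rows(series=[{"jaw": 0.56, "xyz": [0, 0, 0], "delta_rot": [0, 0, 0]}, {"jaw": 0.56, "xyz": [0, 0, 0], "delta_rot": [0, 0, 0]}, {"jaw": 0.56, "xyz": [0, 0, 0], "delta_rot": [0, 0, 0]}, {"jaw": 0.56, "xyz": [0, 0, 0], "delta_rot": [0, 0, 0]}, {"jaw": 0.56, "xyz": [0, 0, 0], "delta_rot": [0, 0, 0]}])

```text
t: 47.75
position: [494.6, -84.3, 110.8]
eef_rot: [[0.111, 0.988, 0.109], [0.701, -0.156, 0.696], [0.705, -0.0, -0.709]]
wrist_force: [-0.1, 0.5, 0.3]
gripper_width: 0.218
```

Run:
```python
from log import *
from lid import *
s=log()
im=shot("wrist","f2w.png"); shot("scene","f2s.png"); t=shot("top","f2t.png")
# wrist fisheye points
H,Wd=im['range_z'].shape; f=H/2/np.tan(np.radians(im['vfov'])/2)
v,u=np.mgrid[:H,:Wd]; dx=(u-im['cx']);dy=(v-im['cy']); r=np.hypot(dx,dy)+1e-9; th=r/f
z=im['range_z'].astype(float); k=np.tan(th)/r
P=np.stack([dx*k*z,-dy*k*z,-z,np.ones_like(z)],-1)@np.linalg.inv(im['view']).T
P=P[...,:3]
c=np.array(c0)[:2]
X=(P[...,:2]-c)@np.array(ex)[:2]; Y=(P[...,:2]-c)@np.array(ey)[:2]; Z=P[...,2]
for x in(-12,0,12,40):
  for zz in range(10,100,6):
    m=(abs(X-x)<4)&(abs(Z-zz)<3)&(Y<-100)&(Y>-180)&(z>0)
    if m.sum(): print(x,zz,m.sum(),np.round(np.percentile(Y[m],[5,50,95]),1))
Q=pts(t); X=(Q[...,:2]-c)@np.array(ex)[:2]; Y=(Q[...,:2]-c)@np.array(ey)[:2]
for y in(-100,-50,0,50,100):
  m=(abs(Y-y)<8)&(abs(X)<130)&(Q[...,2]>120)&(Q[...,2]<170); print('lid',y,m.sum(),np.round(np.median(Q[...,2][m]),1) if m.sum() else None)
```

```text
t 47.75 q [ 38.7  36.7 -11.3 110.1 -41.7  59.2  49.9] p [494.6 -84.3 110.8] F [-0.1  0.5  0.3] g 0.218
[[0.111, 0.988, 0.109], [0.701, -0.156, 0.696], [0.705, -0.0, -0.709]]
-12 10 6 [-127.7 -127.5 -127.2]
-12 16 59 [-128.1 -125.3 -122.6]
-12 22 24 [-123.5 -122.7 -122.4]
-12 28 30 [-123.5 -123.  -122.5]
-12 34 25 [-123.8 -123.3 -122.8]
-12 40 29 [-124.3 -123.6 -123.1]
-12 46 35 [-124.1 -123.7 -123.1]
-12 52 39 [-123.9 -123.4 -122.8]
-12 58 38 [-124.1 -123.3 -122.7]
-12 64 38 [-123.9 -123.3 -122.6]
-12 70 20 [-126.6 -125.9 -125.3]
-12 76 87 [-126.  -123.4 -120.1]
-12 82 47 [-121.3 -120.4 -119.7]
-12 88 53 [-120.9 -120.1 -119.5]
-12 94 45 [-121.  -120.1 -119.5]
0 10 5 [-127.8 -127.6 -127.3]
0 16 52 [-128.1 -126.1 -122.7]
0 22 13 [-123.7 -123.1 -122.7]
0 28 38 [-130.5 -122.9 -120.5]
0 34 28 [-131.3 -120.9 -119.9]
0 40 38 [-131.3 -123.8 -120.1]
0 46 44 [-130.5 -124.1 -120.6]
0 52 35 [-124.3 -123.6 -122.9]
0 58 39 [-124.1 -123.5 -122.8]
0 64 37 [-124.  -123.3 -122.7]
0 70 20 [-126.5 -125.7 -125. ]
0 76 88 [-126.1 -123.6 -120.3]
0 82 42 [-120.9 -120.5 -119.8]
0 88 47 [-121.  -120.3 -119.3]
[... 378 characters left out ...]
5.4]
12 76 94 [-126.4 -123.3 -120.2]
12 82 47 [-121.1 -120.4 -119.7]
12 88 52 [-120.8 -120.2 -119.4]
12 94 47 [-121.1 -120.2 -119.6]
40 10 24 [-119.4 -118.8 -118.1]
40 16 25 [-119.2 -118.7 -118.2]
40 22 27 [-119.1 -118.6 -118. ]
40 28 31 [-119.3 -118.4 -118. ]
40 34 27 [-119.5 -118.5 -117.9]
40 40 33 [-119.1 -118.4 -117.5]
40 46 31 [-119.  -118.1 -117.6]
40 52 34 [-118.9 -118.3 -117.6]
40 58 35 [-118.8 -118.2 -117.6]
40 64 39 [-119.4 -118.6 -117.8]
40 70 37 [-119.  -118.3 -117.6]
40 76 48 [-119.  -118.2 -117.4]
40 82 44 [-119.1 -118.3 -117.6]
40 88 46 [-119.  -118.3 -117.6]
40 94 50 [-118.9 -118.2 -117.5]
lid -100 678 144.3
lid -50 672 144.5
lid 0 663 144.5
lid 50 674 144.5
lid 100 673 144.4
```

View pics/f2w.png

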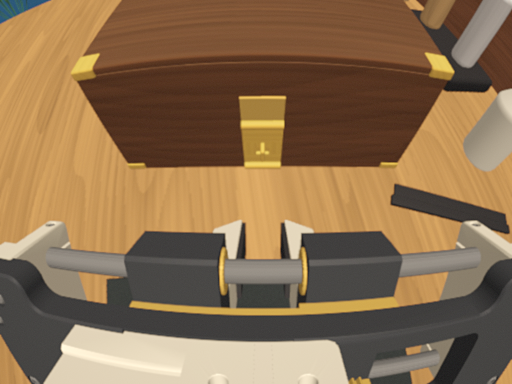

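The picture and depth agree. The leaf hangs parallel to the front wall (Y −123.3 over its whole length, staple through the slot at (262,150)), and the lid top is flat at 144.4 mm. The tool is clear of everything, with no wrist force.

```bash
python3 -c "
from cell import bot
print(bot.close_job())"
```

```text
the job is handed in; nothing more can be done
None
```

The case is packed, shut and hasped, and the job was handed in at about 48 s (limit 210 s); the hand-in gives no verdict.

- **Bottles:** only the left and middle ones were there. I turned each about 135° from upright, held it for over 2 s, and stood it upright in the bay.
- **Tins:** only the dark one was there. I took the one nearest the robot's base and laid it flat in the middle of the tray. The other dark tin is still on the table.
- **Lid and hasp:** I pushed the lid shut first, with a brief push of about 55 N on the wrist. Then I swung the hasp down over the catch and pressed it with about 9 N.

**Last checks:**
- **Lid:** its top measured level at 144.3–144.5 mm along its depth (145 mm nominal when shut).
- **Hasp:** the leaf hangs parallel to the case front to within about 1 mm, with the staple through its slot.
- **Robot and bystanders:** the tool was clear with no wrist force. Earlier checks showed the comb, brush, talc and guard unmoved, and the last pictures showed nothing different, but I did not measure them again.

The bottles and tin were last seen before the lid went down, so their final poses inside the shut case are not confirmed by picture. No check failed or disagreed.

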